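Make the tapping station ready: sort the boxes, set the depth stop

TASK

Make the tapping station ready: first pull its lever fully back to off, towards the robot. Then put every cast box with a round green tag in the nest marked with that tag and every one with a square red tag in the nest marked so, one to a pocket, fully seated with its back up and its spout between the guide blocks, and slide every slotted spacer that lies out onto the depth stop's stem below its head, all flat and fully home, with their slots turned well apart from one another (a third of a turn or so). Only when all that is done, throw the lever fully over to on, away from the robot; leave the jar and the screwdriver alone.

Things in the scene. Friction and masses are not known exactly. Their poses are not given: they have to be found in the camera images.
- ok1_mid (a point): cast aluminium conduit box lying open side down: drum of 56 mm diameter, 36 mm tall, with a round spout of 24 mm diameter standing out sideways at half height, its end 52 mm from the drum's axis. On the flat closed back, facing up, is a round green tag (passed), 25 mm across. The point is on the drum's axis, half-way up; the spout points along its -x axis. Mass about 0.13 kg. May be absent
- ok1_spout (a point): centre of the open end of the spout of that box (ok1), 52 mm from the drum's axis
- ok2_mid (a point): cast aluminium conduit box lying open side down: drum of 56 mm diameter, 36 mm tall, with a round spout of 24 mm diameter standing out sideways at half height, its end 52 mm from the drum's axis. On the flat closed back, facing up, is a round green tag (passed), 25 mm across. The point is on the drum's axis, half-way up; the spout points along its -x axis. Mass about 0.13 kg. May be absent
- ok2_spout (a point): centre of the open end of the spout of that box (ok2), 52 mm from the drum's axis
- bad1_mid (a point): cast aluminium conduit box lying open side down: drum of 56 mm diameter, 36 mm tall, with a round spout of 24 mm diameter standing out sideways at half height, its end 52 mm from the drum's axis. On the flat closed back, facing up, is a square red tag (reject), 23 mm wide. The point is on the drum's axis, half-way up; the spout points along its -x axis. Mass about 0.13 kg. May be absent
- bad1_spout (a point): centre of the open end of the spout of that box (bad1), 52 mm from the drum's axis
- bad2_mid (a point): cast aluminium conduit box lying open side down: drum of 56 mm diameter, 36 mm tall, with a round spout of 24 mm diameter standing out sideways at half height, its end 52 mm from the drum's axis. On the flat closed back, facing up, is a square red tag (reject), 23 mm wide. The point is on the drum's axis, half-way up; the spout points along its -x axis. Mass about 0.13 kg. May be absent
- bad2_spout (a point): centre of the open end of the spout of that box (bad2), 52 mm from the drum's axis
- spacer1_mid (a point): steel slotted spacer lying flat: disc of 60 mm diameter, 12 mm thick, with two parallel flats 48 mm apart to grip it by, and a slot 13 mm wide from the edge to 7 mm past the centre. The point is the disc's centre, half-way up; the slot opens along its +x axis, the flats face +y and -y. About 0.17 kg. May be absent
- spacer1_mouth (a point): middle of the slot's open mouth of spacer1, on the disc's edge, 30 mm from its centre
- spacer2_mid (a point): steel slotted spacer lying flat: disc of 60 mm diameter, 12 mm thick, with two parallel flats 48 mm apart to grip it by, and a slot 13 mm wide from the edge to 7 mm past the centre. The point is the disc's centre, half-way up; the slot opens along its +x axis, the flats face +y and -y. About 0.17 kg. May be absent
- spacer2_mouth (a point): middle of the slot's open mouth of spacer2, on the disc's edge, 30 mm from its centre
- spacer3_mid (a point): steel slotted spacer lying flat: disc of 60 mm diameter, 12 mm thick, with two parallel flats 48 mm apart to grip it by, and a slot 13 mm wide from the edge to 7 mm past the centre. The point is the disc's centre, half-way up; the slot opens along its +x axis, the flats face +y and -y. About 0.17 kg. May be absent
- spacer3_mouth (a point): middle of the slot's open mouth of spacer3, on the disc's edge, 30 mm from its centre
- pass_nest_0 (a point): centre of pocket 0 of the pass nest, on the plate's top where a box's drum stands. The nest is a fixed grey plate 170 x 100 x 8 mm with a round green tag between its two pockets, 92 mm apart. A seated box's spout points along this point's -x axis (roughly towards the robot), and its centre is 18 mm above this point, with 3 to 4 mm of play
- pass_nest_1 (a point): the same for pocket 1 of the pass nest. Every pocket has two steel pins (10 mm diameter, 16 mm tall) behind the drum, at +27.6 mm in x and 23 mm to either side in y, and in front two dark guide blocks (18 mm tall, 8 mm wide, from -27 to -51 mm in x, 32 mm gap between them) for the spout to lie between
- reject_nest_0 (a point): centre of pocket 0 of the reject nest, on the plate's top where a box's drum stands. The nest is a fixed grey plate 170 x 100 x 8 mm with a square red tag between its two pockets, 92 mm apart. A seated box's spout points along this point's -x axis (roughly towards the robot), and its centre is 18 mm above this point, with 3 to 4 mm of play
- reject_nest_1 (a point): the same for pocket 1 of the reject nest. Every pocket has two steel pins (10 mm diameter, 16 mm tall) behind the drum, at +27.6 mm in x and 23 mm to either side in y, and in front two dark guide blocks (18 mm tall, 8 mm wide, from -27 to -51 mm in x, 32 mm gap between them) for the spout to lie between
- stop_foot (a point): foot of the depth stop's stem, on top of its fixed base block (110 x 110 x 12 mm): upright stem of 8 mm diameter with a wider head (18 mm diameter, 6 mm thick) whose underside is 48 mm above this point; the head does not pass through the spacers' slots, so they go on sideways below it. Three spacers stack to 36 mm
- lever (a joint): station lever, rad: 0 = off, fully back (leaning 0.5 rad from upright towards its base's -x side), 1.0 = on, fully over (leaning 0.5 rad towards +x); it starts on, between 0.75 and 1.0. It turns easily and stays where it is left
- lever_tip (a point): centre of the lever's black ball knob (26 mm diameter), 80 mm from its pivot, which is 22 mm above the table
- lever_base: fixed block under the lever, 70 x 50 x 25 mm; origin under its centre, directly below the pivot; the lever swings on towards its +x axis and off towards -x
- paste_jar: jar of tapping paste, 52 mm diameter, 60 mm tall; leave alone
- driver: screwdriver; leave alone
Things that resemble listed ones, but are neither listed nor needed, are in the scene too. What is shaped like the part that bears ok2_mid but purple is not meant. Leave any brown look-alike of the part that bears bad2_mid alone.

How it is judged (in metres and radians):
On the way, in this order (a step that is already met when the one before it is completed fails the run):
1. the lever is pulled fully back (off) (value of joint lever below 0.1 rad), for 0.2 s.
2. all boxes sorted into their nests and all spacers on the stop, slots apart (((horizontal distance between ok1_mid and pass_nest_0 below 0.008 m and z of ok1_mid in the frame of pass_nest_0 between 0.014 and 0.022 m and x of ok1_spout in the frame of pass_nest_0 below -0.04 m and angle between ok1_mid's own z axis and vertical below 0.1 rad) or (horizontal distance between ok1_mid and pass_nest_1 below 0.008 m and z of ok1_mid in the frame of pass_nest_1 between 0.014 and 0.022 m and x of ok1_spout in the frame of pass_nest_1 below -0.04 m and angle between ok1_mid's own z axis and vertical below 0.1 rad)) and ((horizontal distance between ok2_mid and pass_nest_0 below 0.008 m and z of ok2_mid in the frame of pass_nest_0 between 0.014 and 0.022 m and x of ok2_spout in the frame of pass_nest_0 below -0.04 m and angle between ok2_mid's own z axis and vertical below 0.1 rad) or (horizontal distance between ok2_mid and pass_nest_1 below 0.008 m and z of ok2_mid in the frame of pass_nest_1 between 0.014 and 0.022 m and x of ok2_spout in the frame of pass_nest_1 below -0.04 m and angle between ok2_mid's own z axis and vertical below 0.1 rad)) and ((horizontal distance between bad1_mid and reject_nest_0 below 0.008 m and z of bad1_mid in the frame of reject_nest_0 between 0.014 and 0.022 m and x of bad1_spout in the frame of reject_nest_0 below -0.04 m and angle between bad1_mid's own z axis and vertical below 0.1 rad) or (horizontal distance between bad1_mid and reject_nest_1 below 0.008 m and z of bad1_mid in the frame of reject_nest_1 between 0.014 and 0.022 m and x of bad1_spout in the frame of reject_nest_1 below -0.04 m and angle between bad1_mid's own z axis and vertical below 0.1 rad)) and ((horizontal distance between bad2_mid and reject_nest_0 below 0.008 m and z of bad2_mid in the frame of reject_nest_0 between 0.014 and 0.022 m and x of bad2_spout in the frame of reject_nest_0 below -0.04 m and angle between bad2_mid's own z axis and vertical below 0.1 rad) or (horizontal distance between bad2_mid and reject_nest_1 below 0.008 m and z of bad2_mid in the frame of reject_nest_1 between 0.014 and 0.022 m and x of bad2_spout in the frame of reject_nest_1 below -0.04 m and angle between bad2_mid's own z axis and vertical below 0.1 rad)) and horizontal distance between each of spacer1_mid, spacer2_mid, spacer3_mid and stop_foot below 0.007 m and z of spacer1_mid in the frame of stop_foot between 0.003 and 0.034 m and angle between each of spacer1_mid, spacer2_mid, spacer3_mid's own z axis and vertical below 0.1 rad and z of spacer2_mid in the frame of stop_foot between 0.003 and 0.034 m and z of spacer3_mid in the frame of stop_foot between 0.003 and 0.034 m and horizontal distance between spacer1_mouth and spacer2_mouth above 0.03 m and horizontal distance between each of spacer1_mouth, spacer2_mouth and spacer3_mouth above 0.03 m), for 0.2 s.
3. then the lever is thrown fully over (on) (value of joint lever above 0.9 rad), for 0.2 s.
At the end, for the whole second after the job is handed in: Every box is in a pocket of its own tag's nest (within 8 mm, seated within 4 mm, upright, spout to the guides); every spacer is flat on the stem (centre within 7 mm), below the head, slot mouths over 30 mm (60 degrees) apart; lever past 0.9 rad; all at rest (all of step 2 and value of joint lever above 0.9 rad and linear speed of each of ok1, ok2, bad1, bad2, spacer1, spacer2, spacer3 below 0.02 m/s); the robot touches nothing.
It fails at once if the jar is moved more than 3 cm (distance of paste_jar from where it was at the start of the episode above 0.03 m).
It fails at once if the screwdriver is moved more than 3 cm (distance of driver from where it was at the start of the episode above 0.03 m).
Of ok1, ok2, bad1, bad2 only 3 to 4 are there at a start; the rules pass over those that are not, and their reading is None.
Of spacer1, spacer2, spacer3 only 2 to 3 are there at a start; the rules pass over those that are not, and their reading is None.
At some moment in a run one of ok1, ok2, bad1, bad2 may be knocked a few centimetres aside while the robot is not near it.
It also fails if it takes over 210 s, if anything falls off the work surface, if the arm or the gripper's body presses on something with over 40 N, if the wrist force passes 120 N, or if a joint passes its speed limit or range.

ROBOT

A 7-joint arm with a two-finger parallel gripper is mounted at the origin on the work surface. World frame = base frame: x ahead of the robot, y to its left, z up, the work surface at z = 0. Lengths are in mm, angles in rad, forces in N, time in s.
With the tool pointing down it reaches from about 400 to 875 mm from the base axis. Payload 4.4 kg.
Tool frame: the origin (TCP) lies on the centre line of the jaws, within the pads' length; the fingertips stand 8 mm ahead of it and the grasp point (between the pads) lies 11 mm behind it; x points along the fingers, z is the direction in which the jaws open and shut, and the axes are right-handed (so a half turn about x gives the same grasp; the last joint's range is limited). The gripper opens to 85 mm and grips with 20 to 120 N. Pads are 22 mm wide; open, the fingers measure 114 mm over their backs; the gripper's body (76 mm by 85 mm) begins 54 mm behind the grasp point. The pads swing forward as they close: fully open they stand 13 mm farther back than shut.
Start: joints at [-1.315, 0.628, 0.038, 1.517, -0.027, 0.996, -0.02], TCP at [205.554, 616.657, 204.513] pointing down, gripper open.
Joint ranges: [-3.06, 3.06], [-0.37, 2.12], [-1.25, 1.32], [0.18, 2.47], [-1.1, 4.24], [0.23, 1.98], [-2.94, 2.94]. Speed limits (rad/s): [2.57, 2.57, 3.14, 3.14, 3.14, 3.14, 3.14].

INTERFACE

Orientations are given as [roll, pitch, yaw] about the fixed x, y, z axes, in that order (R = Rz(yaw) Ry(pitch) Rx(roll)).
In Python, from cell import ctrl, get_image, camera_params gives the robot as it stands. The module is installed in compiled form; this text tells all that it offers.
- The arm moves only by the shell command python3 -m handwheel 'ROWS'. ROWS is text: rows parted by semicolons, each of 7 numbers parted by spaces: the opening, from -1 (shut) to 1 (fully open), then the shift along the tool's x, y, z in mm, then the turn, a rotation vector about the tool's x, y, z in rad. In form: grip x y z wx wy wz; .... A call has 1 to 10 rows; each row shifts and turns the pose as measured when the row begins, along the tool's axes as they then stand; what a row does not reach is not made up. A row lasts 1/10 s, in which the tool goes at most 50 mm and 8.59 degrees, less where a joint would pass 70% of its speed; a pose out of reach is approached as far as the arm can. A call with a gripper value outside its range is refused whole. The fingers move at their own pace and stop on an object; the grip force is fixed at half the most. Time passes only in rows, so rows that do not move let the fingers close. It gives the time, the measured TCP pose, the force and the opening at its end, in the units of the state.
- ctrl.read_state(): the state, without advancing time (a new reading comes with each control period).
- get_image(name): name is "scene" or "top" or "wrist"; returns the picture (400x640x3 uint8, blue, green, red); there is no depth.
- camera_params(name): a dict with "fx", "fy", "cx", "cy" (pixels), "k1" (the pictures are not rectified: a ray, as slopes to the right and down, at radius r is drawn at 1 + k1 r^2 times it, then the intrinsics apply), "eye" and "orientation" of the camera in the world. Camera axes: x right, y up, looking along -z (the intrinsics and any distortion apply to the point x, -y, -z); pixel columns grow to the right and rows downward; lengths in mm; the calibration is good to about 2 mm. A picture is of the moment at which its call begins: read the wrist's pose just before it. camera_params takes no time and is no camera call; for the wrist camera it gives the pose at the moment of the call.
- ctrl.finish_job(): hands the job in, once; it reports no verdict.
The state is a dict: "clock": time; "qpos": joint angles; "qd": joint speeds; "tau": joint torques, N m; "eef_pos": TCP position; "tool_rot": TCP orientation; "force": force on the tool from outside, world axes, zero at the start; "torque": the same for the moment, N m; "width": finger opening in mm.
Only numpy, scipy, OpenCV 4.12 (cv2) and the standard library are available. Lean on these libraries where they do the work, as an engineer would, in place of code of your own. Each camera call takes 0.05 s, during which the arm holds its last target.

## Working session

There is one attempt and no reset: what is moved stays moved. The work goes in short steps, Python scripts to look and compute and a shell command to move; the robot and the scene stay as the last step left them, time stands still between calls to the robot, and variables do not carry over. Pictures are saved under pics/ and viewed, and the job is handed in when it is done.

```bash
mkdir -p pics; ls; cat > h.py <<'E'
import numpy as np, cv2
from cell import ctrl,get_image,camera_params
from scipy.spatial.transform import Rotation as R
E
python3 - <<'E'
from h import *
s=ctrl.read_state(); print(s)
for n in ["scene","top","wrist"]:
    print(n,camera_params(n))
for n in ["scene","top","wrist"]:
    cv2.imwrite(f"pics/{n}0.png",get_image(n))
E
```

```text
pics
{'clock': 0.0, 'qpos': array([-1.31478446,  0.62933393,  0.03842391,  1.51840699, -0.02698912,
        0.99633271, -0.02001198]), 'qd': array([-1.18431085e-04, -1.26758997e-03,  1.16710095e-03, -4.42833626e-04,
        5.39976696e-04,  7.13966486e-04,  7.63240518e-05]), 'tau': array([-9.88958600e-04, -5.63393998e+01,  1.22565653e+00, -1.93448943e+01,
        1.09210052e-02,  1.03621051e-02, -2.40219953e-05]), 'eef_pos': array([205.32841578, 615.96826971, 203.58427915]), 'tool_rot': array([-3.12888982,  1.56883286, -1.8798977 ]), 'force': array([-0.16185957, -0.23382081,  0.85320689]), 'torque': array([ 0.01745944, -0.00480283,  0.01010767]), 'width': 85.19828864466592}
scene {'fx': 473.21425620271566, 'fy': 473.21425620271566, 'cx': 322.6336296929642, 'cy': 201.47060141424393, 'k1': -0.03437400321914161, 'eye': array([1174.19369931, -835.33716538,  786.70305397]), 'orientation': array([ 0.98030697, -0.01947518,  0.68932484])}
top {'fx': 467.3434114832812, 'fy': 467.3434114832812, 'cx': 327.52883075098316, 'cy': 201.80855937027013, 'k1': -0.11068421774757643, 'eye': array([ 293.88323985,    7.02687779, 1213.59061677]), 'orientation': array([ 0.18812601, -0.00975773, -1.56429903])}
wrist {'fx': 295.9791835653979, 'fy': 295.9791835653979, 'cx': 322.7475193385123, 'cy': 206.000097366156, 'k1': -0.018151420119046392, 'eye': array([132.31858267, 640.44632573, 373.67471392]), 'orientation': array([-0.3086189 ,  0.00137294,  1.24939314])}
```

View pics/scene0.png

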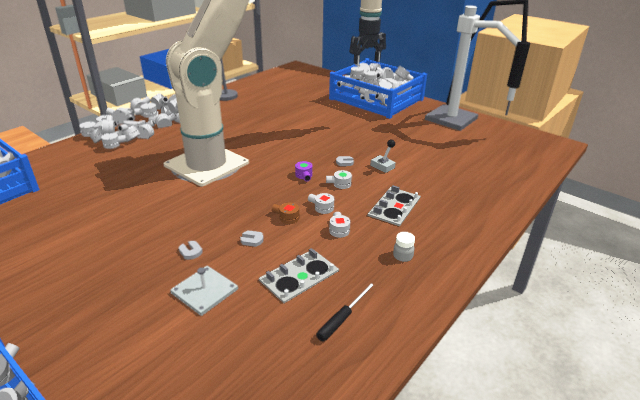

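View pics/top0.png

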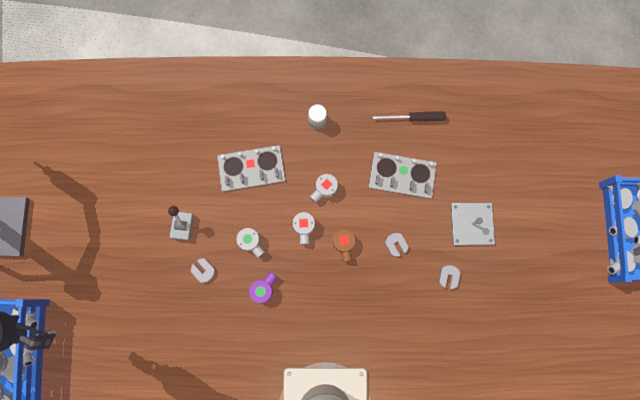

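View pics/wrist0.png

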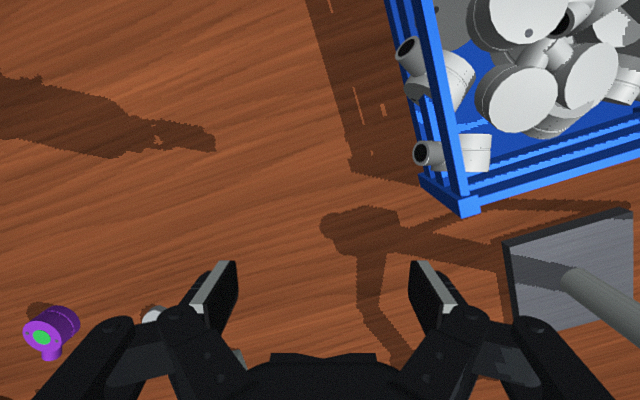

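```bash
cat >> h.py <<'E'
def ray(n,u,v,cp=None):
    c=cp or camera_params(n)
    d=np.array([(u-c['cx'])/c['fx'],(v-c['cy'])/c['fy']])
    p=d.copy()
    for _ in range(20): p=d/(1+c['k1']*(p@p))
    Rm=R.from_euler('xyz',c['orientation']).as_matrix()
    return np.array(c['eye']), Rm@np.array([p[0],-p[1],-1.])
def at(n,u,v,z,cp=None):
    e,d=ray(n,u,v,cp); return e+d*(z-e[2])/d[2]
def proj(n,P,cp=None):
    c=cp or camera_params(n)
    Rm=R.from_euler('xyz',c['orientation']).as_matrix()
    q=Rm.T@(np.array(P,float)-c['eye']); p=np.array([q[0]/-q[2],-q[1]/-q[2]])
    p=p*(1+c['k1']*(p@p)); return p[0]*c['fx']+c['cx'],p[1]*c['fy']+c['cy']
def crop(src,x,y,w,h,k,out):
    im=cv2.imread(src) if isinstance(src,str) else src
    c=cv2.resize(im[y:y+h,x:x+w],None,fx=k,fy=k,interpolation=cv2.INTER_CUBIC)
    for i in range(0,w,10):
        cv2.line(c,(i*k,0),(i*k,6 if (x+i)%50 else 14),(0,255,255),1)
        if (x+i)%20==0: cv2.putText(c,str(x+i),(i*k+1,14),0,.35,(0,255,255),1)
    for i in range(0,h,10):
        cv2.line(c,(0,i*k),(6,i*k),(0,255,255),1)
        if (y+i)%20==0: cv2.putText(c,str(y+i),(7,i*k+4),0,.35,(0,255,255),1)
    cv2.imwrite(out,c)
def st():
    s=ctrl.read_state(); Rm=R.from_euler('xyz',s['tool_rot']).as_matrix()
    print('t%.2f'%s['clock'],'pos',s['eef_pos'].round(1),'w%.1f'%s['width'],'F',s['force'].round(1)); print(Rm.round(3)); return s,Rm
E
python3 - <<'E'
from h import *
crop("pics/top0.png",160,140,160,120,5,"pics/c1.png")
crop("pics/top0.png",290,140,160,120,5,"pics/c2.png")
crop("pics/top0.png",360,200,160,100,5,"pics/c3.png")
crop("pics/top0.png",160,220,160,100,5,"pics/c4.png")
st()
E
```

```text
t0.15 pos [205.4 616.2 203.8] w85.5 F [0.6 0.5 0.4]
[[-0.    -0.949  0.316]
 [-0.001  0.316  0.949]
 [-1.    -0.    -0.001]]
```

View pics/c1.png

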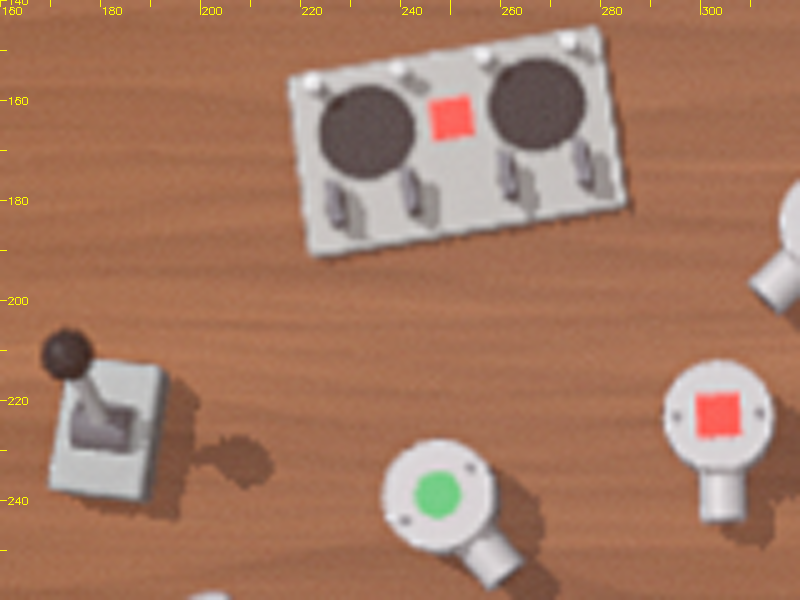

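View pics/c2.png

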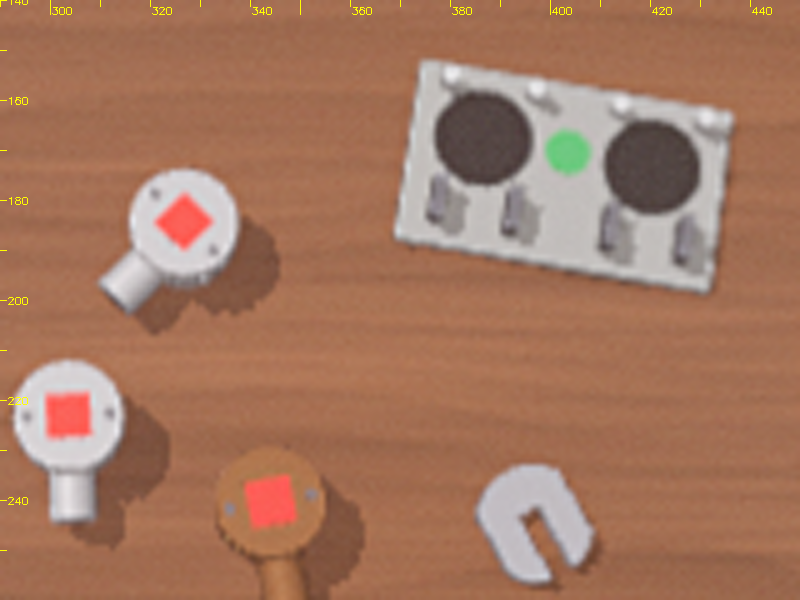

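View pics/c3.png

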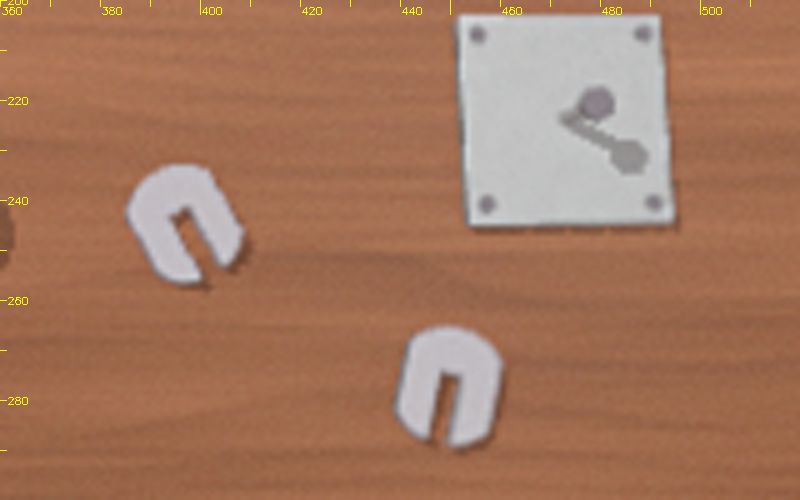

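View pics/c4.png

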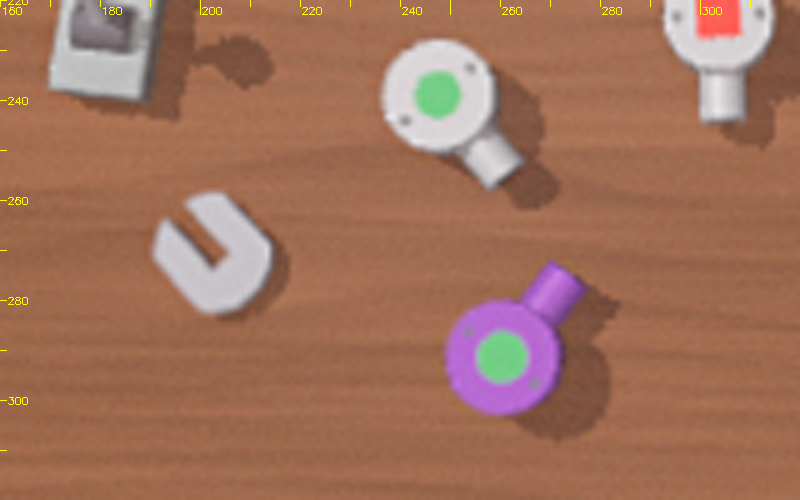

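```bash
python3 - <<'E'
from h import *
c=camera_params('top')
def p(l,u,v,z): print(l,at('top',u,v,z,c)[:2].round(1))
for l,a,b,z in [('rej',233.5,166.2,8),('rej',267.3,160.7,8),('pas',386.7,167.8,8),('pas',420.2,173.4,8),
('ok',247.4,238.8,36),('ok_sp',258,254.5,18),('badA',326.7,184.2,36),('A_sp',314.5,197.5,18),('badB',303.6,223.2,36),('B_sp',304.5,243,18),
('S1 ctr',396.8,244.8,12),('S1 slot in',395.3,242,12),('S1 m',402.5,255,12),('S2 ctr',450,277,12),('S2 in',450.5,275,12),('S2 m',447.3,289,12),('S3 ctr',203,270,12),('S3 in',204,272.5,12),('S3 m',194,262.5,12),
('head',479,220.5,66),('c',451.5,203.3,12),('c',492,203.3,12),('c',495,245.3,12),('c',453.5,245.5,12),('knob',173,211,92),('l',174,212.5,25),('l',191.5,214,25),('l',188.5,239.5,25),('l',170,237.5,25),('jar',317.5,113,60)]: p(l,a,b,z)
E
```

```text
rej [618.3 248.8]
rej [634.1 158.6]
pas [ 617.3 -160.8]
pas [ 602.9 -250.7]
ok [421.1 199.3]
ok_sp [383.  173.6]
badA [564.4  -0.6]
A_sp [532.7  30.9]
badB [462.3  57.5]
B_sp [413.6  55.2]
S1 ctr [ 411.1 -183. ]
S1 slot in [ 418.3 -179.2]
S1 m [ 384.8 -197.3]
S2 ctr [ 328.4 -319.6]
S2 in [ 333.5 -321.1]
S2 m [ 297.9 -311.6]
S3 ctr [341.9 315.2]
S3 in [335.6 312.3]
S3 m [360.8 339.6]
head [ 467.7 -384.7]
c [ 521.4 -331. ]
c [ 522.3 -441.2]
c [ 410.3 -443. ]
c [ 409.7 -331.7]
knob [481.3 376.9]
l [488.6 396.1]
l [485.1 349.5]
l [418.7 353.5]
l [423.2 402.4]
jar [750.  25.]
```

```bash
cat >> h.py <<'E'
def plan(target,phi_deg,g,step=40,tstep=.13,n=None):
    s,Rm=st(); p=s['eef_pos']; tgt=np.array(target,float)
    best=None
    for ph in (np.radians(phi_deg),np.radians(phi_deg)+np.pi):
        x=np.array([0,0,-1.]); z=np.array([np.cos(ph),np.sin(ph),0]); Rt=np.c_[x,np.cross(z,x),z]
        rv=R.from_matrix(Rm.T@Rt).as_rotvec()
        if best is None or np.linalg.norm(rv)<np.linalg.norm(best[0]): best=(rv,Rt,ph)
    rv,Rt,ph=best
    n=n or int(max(1,np.ceil(np.linalg.norm(tgt-p)/step),np.ceil(np.linalg.norm(rv)/tstep)))
    d=(tgt-p)/n; Rc=Rm; rows=[]
    for i in range(n):
        l=Rc.T@d; rows.append("%g %.1f %.1f %.1f %.3f %.3f %.3f"%(g,*l,*(rv/n)))
        Rc=Rc@R.from_rotvec(rv/n).as_matrix()
    for i in range(0,n,10): print("; ".join(rows[i:i+10]))
    print('q7',s['qpos'][6].round(2),'rem',(tgt-p).round(1))
E
python3 -c "
from h import *
plan((535,373,140),90,-1)"
```

```text
t0.15 pos [205.4 616.2 203.8] w85.5 F [0.6 0.5 0.4]
[[-0.    -0.949  0.316]
 [-0.001  0.316  0.949]
 [-1.    -0.    -0.001]]
-1 5.8 -35.4 -11.5 -0.029 -0.000 -0.000; -1 5.8 -35.1 -12.5 -0.029 -0.000 -0.000; -1 5.8 -34.7 -13.5 -0.029 -0.000 -0.000; -1 5.8 -34.3 -14.5 -0.029 -0.000 -0.000; -1 5.8 -33.8 -15.5 -0.029 -0.000 -0.000; -1 5.8 -33.4 -16.5 -0.029 -0.000 -0.000; -1 5.8 -32.9 -17.5 -0.029 -0.000 -0.000; -1 5.8 -32.3 -18.5 -0.029 -0.000 -0.000; -1 5.8 -31.8 -19.4 -0.029 -0.000 -0.000; -1 5.8 -31.2 -20.3 -0.029 -0.000 -0.000
-1 5.8 -30.6 -21.2 -0.029 -0.000 -0.000
q7 -0.02 rem [ 329.6 -243.2  -63.8]
```

```bash
python3 -m handwheel '-1 5.8 -35 -11.5 -0.029 0 0; -1 5.8 -35 -12.5 -0.029 0 0; -1 5.8 -34.7 -13.5 -0.029 0 0; -1 5.8 -34 -14.5 -0.029 0 0; -1 5.8 -34 -15.5 -0.029 0 0; -1 5.8 -33 -16.5 -0.029 0 0; -1 5.8 -33 -17.5 -0.029 0 0; -1 5.8 -32 -18.5 -0.029 0 0; -1 5.8 -32 -19.4 -0.029 0 0; -1 5.8 -31 -20.3 -0.029 0 0'; python3 -c "
from h import *
plan((535,373,140),90,-1)"
```

```text
clock: 1.15
eef_pos: [507.2, 396.1, 139.4]
tool_rot: [1.605, 1.563, -3.111]
force: [0.7, -0.0, 0.1]
width: 0.0
t1.15 pos [507.2 396.1 139.4] w0.0 F [ 0.7 -0.   0.1]
[[-0.008 -1.     0.004]
 [-0.     0.004  1.   ]
 [-1.     0.008 -0.   ]]
-1 -0.8 -27.9 -23.0 -0.004 -0.000 -0.008
q7 0.82 rem [ 27.8 -23.1   0.6]
```

```bash
python3 -m handwheel '-1 0 -33 -22 0 0 -0.008; -1 27 -1 0 0 0 0; -1 27 0 0 0 0 0; -1 0 0 0 0 0 0'; python3 - <<'E'
from h import *
st(); crop(get_image('scene'),340,120,100,70,8,"pics/l1.png")
E
```

```text
clock: 1.55
eef_pos: [550.4, 363.3, 82.0]
tool_rot: [-2.498, 1.564, -0.944]
force: [-0.3, -0.1, 0.0]
width: 0.0
t1.55 pos [550.4 363.3  82. ] w0.0 F [-0.3 -0.1  0. ]
[[ 0.004 -1.     0.017]
 [-0.005  0.017  1.   ]
 [-1.    -0.004 -0.005]]
```

View pics/l1.png

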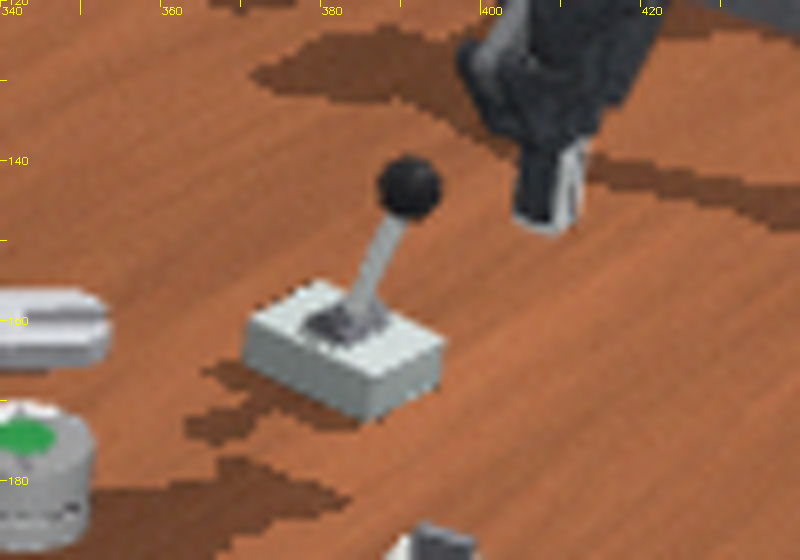

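```bash
python3 -m handwheel '-1 0 10 10 0 0 -0.01; -1 0 20 2 0 0 0; -1 0 20 0 0 0 0; -1 0 20 0 0 0 0; -1 0 20 0 0 0 0; -1 0 15 0 0 0 0; -1 0 10 0 0 0 0; -1 0 0 0 0 0 0;-1 0 0 0 0 0 0'; python3 - <<'E'
from h import *
st(); crop(get_image('scene'),340,120,100,70,8,"pics/l2.png")
E
```

```text
clock: 2.5
eef_pos: [425.7, 396.1, 94.0]
tool_rot: [-1.051, 1.538, 0.519]
force: [1.0, -0.3, -0.8]
width: -0.1
t2.50 pos [425.7 396.1  94. ] w-0.1 F [ 1.  -0.3 -0.8]
[[ 0.028 -1.     0.   ]
 [ 0.016  0.001  1.   ]
 [-0.999 -0.028  0.016]]
```

View pics/l2.png

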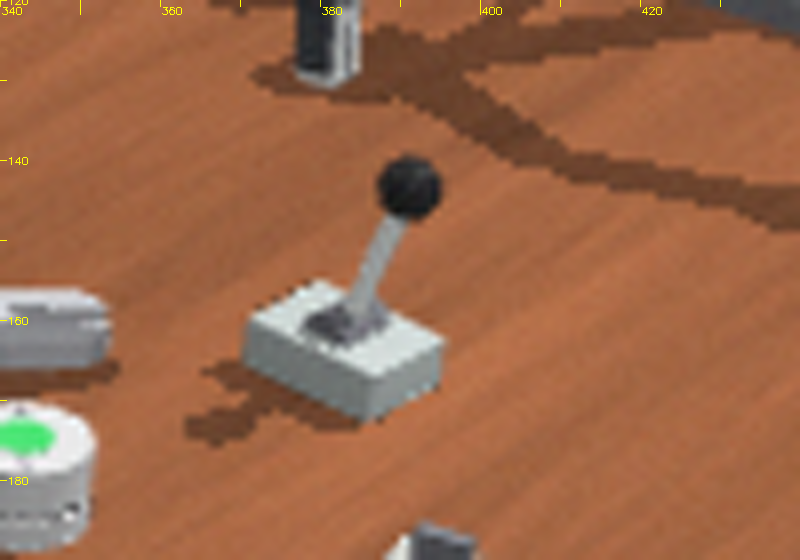

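```bash
python3 -m handwheel '-1 -45 0 0 0 0 0; -1 0 -38 -7 0 0.02 0.02; -1 0 -38 -7 0 0 0; -1 0 -38 -5 0 0 0; -1 0 0 0 0 0 0;-1 0 0 0 0 0 0'; python3 -c "
from h import *
plan((530,375,84),90,-1)"
```

```text
clock: 3.15
eef_pos: [547.2, 375.1, 143.0]
tool_rot: [-1.838, 1.558, -0.271]
force: [-0.5, 0.5, -0.5]
width: -0.1
t3.15 pos [547.2 375.1 143. ] w-0.1 F [-0.5  0.5 -0.5]
[[ 0.012 -1.     0.004]
 [-0.003  0.004  1.   ]
 [-1.    -0.012 -0.003]]
-1 29.4 9.0 -0.0 -0.002 -0.002 0.006; -1 29.5 8.8 -0.0 -0.002 -0.002 0.006
q7 0.87 rem [-17.2  -0.1 -59. ]
```

```bash
python3 -m handwheel '-1 30 6 0 0 0 0.01; -1 28 6 0 0 0 0; -1 0 0 0 0 0 0;-1 0 0 0 0 0 0'; python3 -m handwheel '-1 0 20 0 0 0 0; -1 0 20 0 0 0 0; -1 0 20 0 0 0 0; -1 0 15 0 0 0 0; -1 0 0 0 0 0 0; -1 0 0 0 0 0 0'
```

```text
clock: 3.55
eef_pos: [535.9, 375.3, 84.7]
tool_rot: [-2.085, 1.567, -0.519]
force: [0.5, -0.0, 0.5]
width: 0.2
clock: 4.15
eef_pos: [463.1, 380.0, 92.8]
tool_rot: [-1.138, 1.555, 0.429]
force: [0.2, 1.4, 0.5]
width: -0.0
```

```bash
python3 -m handwheel '-1 7 10 -3 0 0 0.01; -1 3 10 0 0 0 0; -1 2 10 0 0 0 0; -1 0 0 0 0 0 0; -1 0 0 0 0 0 0'; python3 - <<'E'
from h import *
st(); crop(get_image('scene'),340,120,100,70,8,"pics/l3.png")
E
```

```text
clock: 4.65
eef_pos: [433.5, 376.9, 80.2]
tool_rot: [-0.646, 1.561, 0.918]
force: [-0.2, -0.1, 0.1]
width: -0.1
t4.65 pos [433.5 376.9  80.2] w-0.1 F [-0.2 -0.1  0.1]
[[ 0.006 -1.     0.007]
 [ 0.008  0.007  1.   ]
 [-1.    -0.006  0.008]]
```

View pics/l3.png

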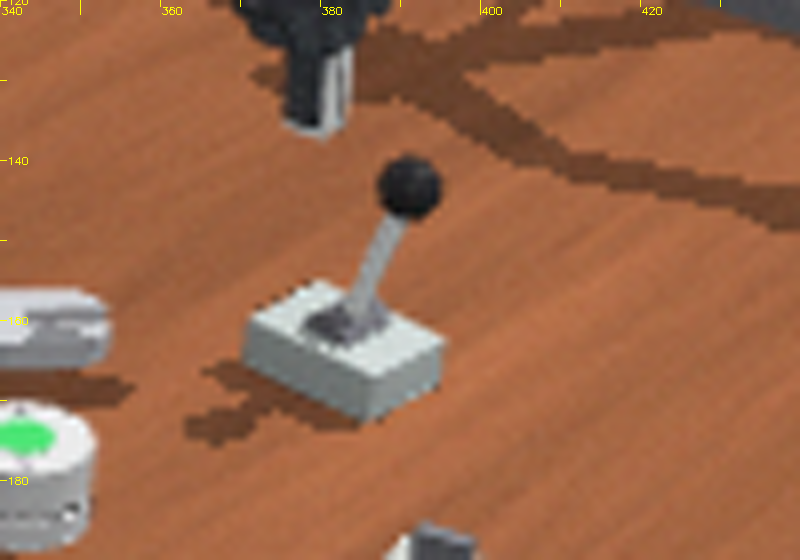

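```bash
python3 - <<'E'
from h import *
s=ctrl.read_state()
print(proj('scene',s['eef_pos']-[0,0,8]), proj('top',s['eef_pos']))
# triangulate knob
a=ray('top',173,211); b=ray('scene',391,143.3)
A=np.c_[a[1],-b[1]]; t=np.linalg.lstsq(A,b[0]-a[0],rcond=None)[0]
print(a[0]+a[1]*t[0], b[0]+b[1]*t[1])
cv2.imwrite('pics/t1.png',get_image('top'))
crop('pics/t1.png',130,160,160,120,5,'pics/t1c.png')
E
```

```text
(np.float64(378.5096222856783), np.float64(145.24736953044)) (np.float64(173.24208721371514), np.float64(231.0124893782592))
[480.67841592 375.63562429  95.89977591] [480.48823507 375.47906866  95.8163605 ]
```

View pics/t1c.png

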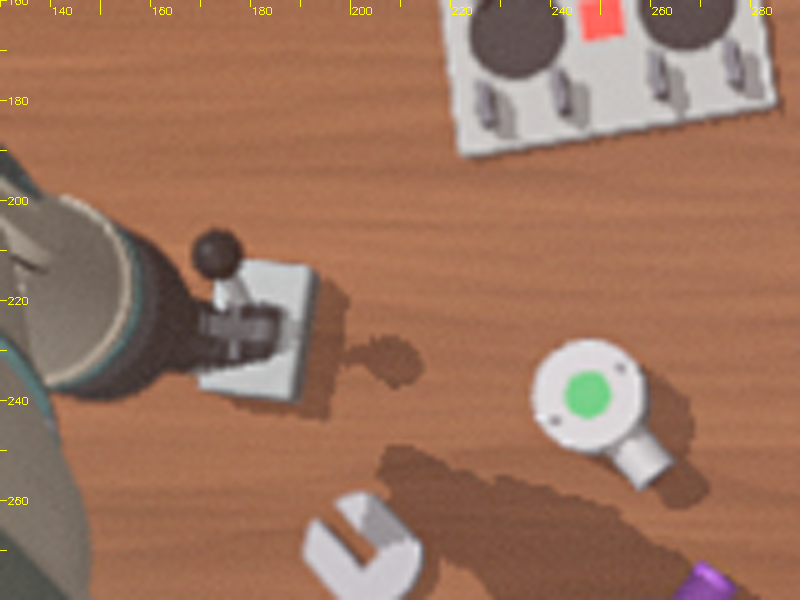

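```bash
python3 - <<'E'
from h import *
s,_=st(); print(camera_params('wrist'))
crop(get_image('scene'),300,50,160,120,5,"pics/l4.png")
cv2.imwrite('pics/w1.png',get_image('wrist'))
st()
print(proj('wrist',s['eef_pos']),proj('wrist',[480.6,375.5,96]))
E
```

```text
t4.75 pos [433.7 377.   80.2] w0.4 F [-0.4  0.3  0.4]
[[ 0.006 -1.     0.007]
 [ 0.008  0.007  1.   ]
 [-1.    -0.006  0.008]]
{'fx': 295.9791835653979, 'fy': 295.9791835653979, 'cx': 322.7475193385123, 'cy': 206.000097366156, 'k1': -0.018151420119046392, 'eye': array([355.56454644, 375.7448667 , 249.87352633]), 'orientation': array([-0.31446334, -0.00844716,  1.56430277])}
t4.85 pos [434.  377.   80.4] w0.1 F [0.6 0.3 0.9]
[[ 0.006 -1.     0.007]
 [ 0.008  0.007  1.   ]
 [-1.    -0.006  0.008]]
(np.float64(323.22593684271783), np.float64(240.10439565618194)) (np.float64(321.5556351955543), np.float64(319.11010588347244))
```

View pics/l4.png

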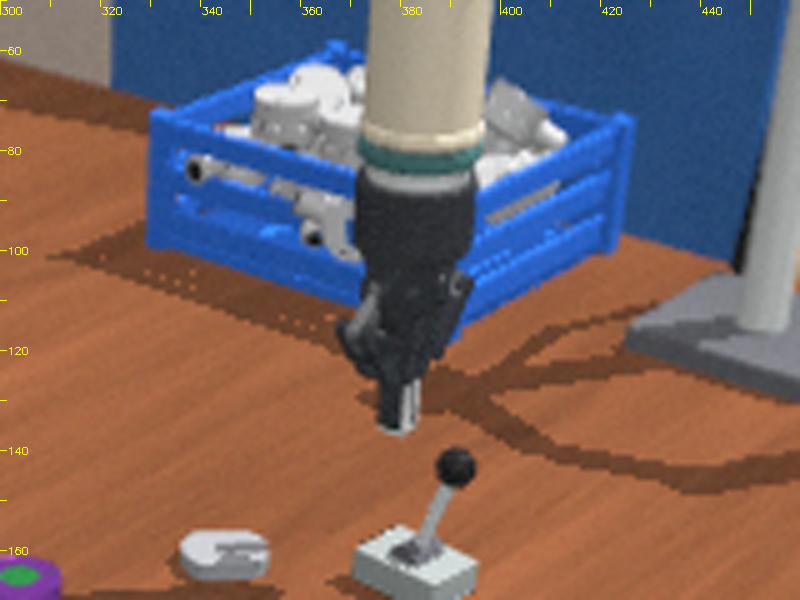

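View pics/w1.png

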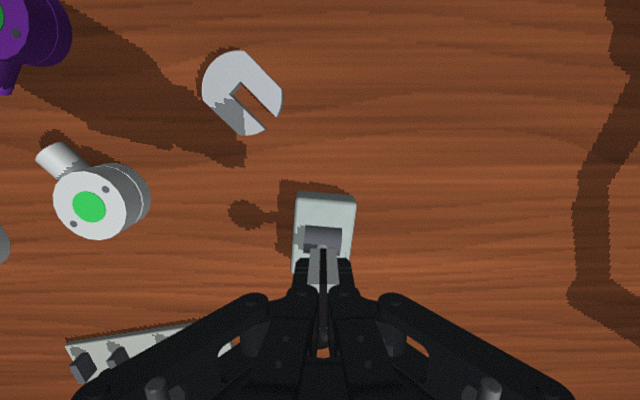

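```bash
python3 - <<'E'
from h import *
def tri(*obs):
    A=np.zeros((3,3));b=np.zeros(3)
    for n,u,v in obs:
        e,d=ray(n,u,v); d=d/np.linalg.norm(d); M=np.eye(3)-np.outer(d,d); A+=M;b+=M@e
    p=np.linalg.solve(A,b); return p.round(1),[ (np.linalg.norm(np.cross(p-ray(*o)[0],ray(*o)[1]/np.linalg.norm(ray(*o)[1])))).round(1) for o in obs]
s=ctrl.read_state()
print('tip proj',proj('wrist',s['eef_pos']-[0,0,8]))
print(tri(('scene',378.5,136.5),('wrist',323,247)))
print('knob',proj('wrist',[480.6,375.5,96]))
# spacer check in wrist vs top
for n,u,v,z in [('wrist',89,207,36),('top',247.4,238.8,36),('scene',343,175.3,36)]: print(at(n,u,v,z).round(1))
for n,u,v in [('wrist',326,236),('top',182,225.5)]: print(at(n,u,v,30).round(1))
E
cat >> h.py <<'E'
def tri(*obs):
    A=np.zeros((3,3));b=np.zeros(3)
    for n,u,v in obs:
        e,d=ray(n,u,v); d=d/np.linalg.norm(d); M=np.eye(3)-np.outer(d,d); A+=M;b+=M@e
    p=np.linalg.solve(A,b); return p.round(1),[ (np.linalg.norm(np.cross(p-ray(*o)[0],ray(*o)[1]/np.linalg.norm(ray(*o)[1])))).round(1) for o in obs]
E
```

```text
tip proj (np.float64(323.1329866236263), np.float64(235.56176870891974))
(array([428.7, 377.4, 102.1]), [np.float64(1.1), np.float64(1.1)])
knob (np.float64(321.5556351955543), np.float64(319.11010588347244))
[424.7 198.4  36. ]
[421.1 199.3  36. ]
[427.7 193.   36. ]
[453.1 379.6  30. ]
[454.1 371.2  30. ]
```

```bash
python3 - <<'E'
from h import *
crop('pics/w1.png',240,180,160,120,5,"pics/w1c.png")
E
```

```text
(no output)
```

View pics/w1c.png

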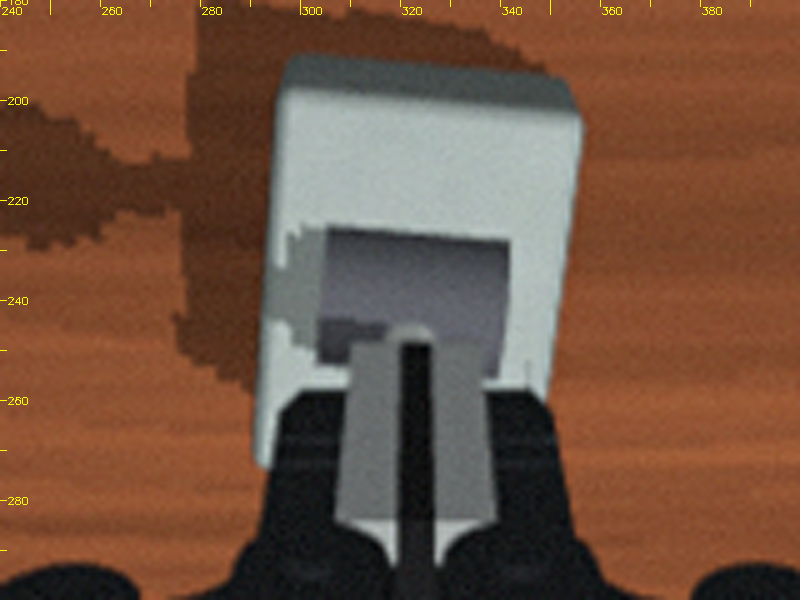

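```bash
python3 - <<'E'
from h import *
s,Rm=st(); p=s['eef_pos']
for dx in (-30,-20,-11,0,8):
  print(dx,[tuple(np.round(proj('wrist',p+Rm@np.array([dx,dy,dz])),1)) for dy,dz in ((11,42.6),(-11,42.6),(11,0),(-11,0),(0,0))])
E
```

```text
t4.85 pos [434.  377.   80.4] w0.1 F [0.6 0.3 0.9]
[[ 0.006 -1.     0.007]
 [ 0.008  0.007  1.   ]
 [-1.    -0.006  0.008]]
-30 [(np.float64(405.4), np.float64(245.3)), (np.float64(401.9), np.float64(282.2)), (np.float64(323.4), np.float64(245.3)), (np.float64(323.4), np.float64(282.3)), (np.float64(323.4), np.float64(264.2))]
-20 [(np.float64(400.6), np.float64(237.5)), (np.float64(397.4), np.float64(272.7)), (np.float64(323.4), np.float64(237.5)), (np.float64(323.3), np.float64(272.8)), (np.float64(323.3), np.float64(255.5))]
-11 [(np.float64(396.7), np.float64(231.2)), (np.float64(393.9), np.float64(265.0)), (np.float64(323.3), np.float64(231.2)), (np.float64(323.3), np.float64(265.0)), (np.float64(323.3), np.float64(248.5))]
0 [(np.float64(392.4), np.float64(224.3)), (np.float64(389.9), np.float64(256.5)), (np.float64(323.3), np.float64(224.3)), (np.float64(323.2), np.float64(256.5)), (np.float64(323.3), np.float64(240.7))]
8 [(np.float64(389.6), np.float64(219.8)), (np.float64(387.3), np.float64(250.9)), (np.float64(323.2), np.float64(219.8)), (np.float64(323.2), np.float64(250.9)), (np.float64(323.2), np.float64(235.6))]
```

```bash
python3 -m handwheel '-1 -40 -20 0 0 0 0; -1 0 -38 0 0 0 0; -1 0 -38 0 0 0 0; -1 0 -25 0 0 0 0; -1 30 0 0 0 0 0;-1 30 0 0 0 0 0;-1 0 0 0 0 0 0;-1 0 0 0 0 0 0'; python3 -c "
from h import *
plan((537,375,40),90,-1)"
```

```text
clock: 5.65
eef_pos: [564.1, 376.4, 63.2]
tool_rot: [-0.877, 1.555, 0.685]
force: [0.3, -0.6, 0.3]
width: -0.5
t5.65 pos [564.1 376.4  63.2] w-0.5 F [ 0.3 -0.6  0.3]
[[ 0.013 -1.     0.008]
 [ 0.01   0.009  1.   ]
 [-1.    -0.012  0.01 ]]
-1 22.9 27.4 -1.9 -0.008 0.010 0.012
q7 0.89 rem [-27.1  -1.4 -23.2]
```

Touch test on the bare table here, in small steps.

```bash
python3 -m handwheel '-1 20 0 0 -0.008 0.01 0.012; -1 15 0 0 0 0 0; -1 0 0 0 0 0 0; -1 0 0 0 0 0 0';  python3 -m handwheel '-1 6 0 0 0 0 0; -1 0 0 0 0 0 0'; python3 -m handwheel '-1 4 0 0 0 0 0; -1 0 0 0 0 0 0'; python3 - <<'E'
from h import *
st(); crop(get_image('scene'),340,80,120,90,6,"pics/l5.png")
E
```

```text
clock: 6.05
eef_pos: [566.3, 378.8, 32.4]
tool_rot: [-0.926, 1.564, 0.645]
force: [0.3, -0.3, 0.4]
width: 0.0
clock: 6.25
eef_pos: [566.9, 379.5, 28.0]
tool_rot: [-0.929, 1.561, 0.642]
force: [0.2, 0.0, 0.5]
width: -0.2
clock: 6.45
eef_pos: [567.3, 379.9, 24.6]
tool_rot: [-0.929, 1.56, 0.642]
force: [0.4, 0.6, -0.9]
width: 0.2
t6.45 pos [567.3 379.9  24.6] w0.2 F [ 0.4  0.6 -0.9]
[[ 0.009 -1.    -0.   ]
 [ 0.007 -0.     1.   ]
 [-1.    -0.009  0.007]]
```

View pics/l5.png

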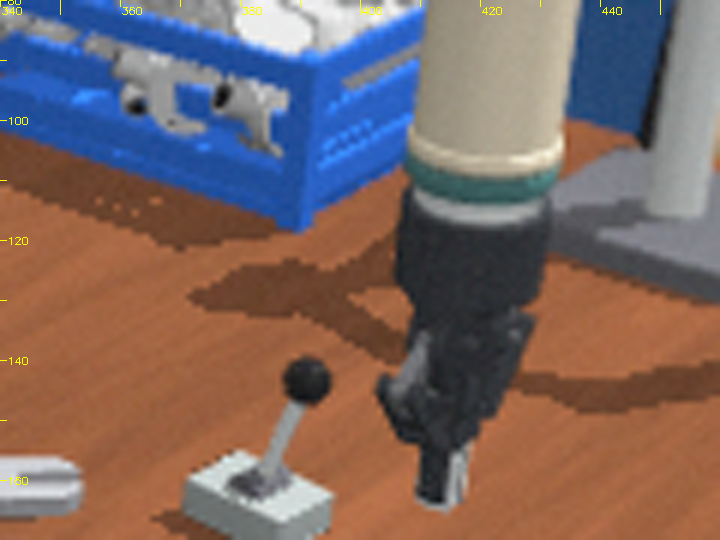

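```bash
python3 -c "
from h import *
for z in (0,20,40,60): print(z,at('scene',412,164,z).round(0))"
python3 -m handwheel '-1 10 0 0 0 0 0; -1 0 0 0 0 0 0'; python3 -m handwheel '-1 5 0 0 0 0 0; -1 0 0 0 0 0 0';python3 - <<'E'
from h import *
st(); crop(get_image('scene'),340,80,120,90,6,"pics/l6.png")
E
```

```text
0 [523. 459.   0.]
20 [540. 426.  20.]
40 [556. 393.  40.]
60 [573. 360.  60.]
clock: 6.7
eef_pos: [567.9, 380.2, 14.5]
tool_rot: [-0.928, 1.559, 0.643]
force: [0.3, 0.2, -1.0]
width: -0.0
clock: 6.9
eef_pos: [567.8, 380.1, 8.6]
tool_rot: [-0.932, 1.559, 0.639]
force: [-0.3, 0.9, -0.4]
width: -0.3
t6.90 pos [567.8 380.1   8.6] w-0.3 F [-0.3  0.9 -0.4]
[[ 0.009 -1.    -0.   ]
 [ 0.007 -0.     1.   ]
 [-1.    -0.009  0.007]]
```

View pics/l6.png

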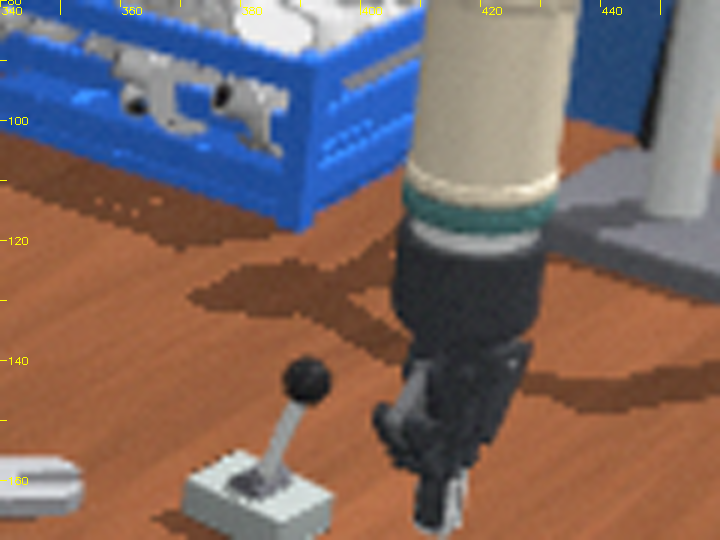

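```bash
for i in 1; do python3 -m handwheel '-1 8 0 0 0 0 0; -1 0 0 0 0 0 0'; done; python3 -m handwheel '-1 5 0 0 0 0 0; -1 0 0 0 0 0 0'; python3 -m handwheel '-1 4 0 0 0 0 0; -1 0 0 0 0 0 0'
```

```text
clock: 7.15
eef_pos: [568.4, 380.6, 0.6]
tool_rot: [-0.932, 1.558, 0.639]
force: [-1.0, -0.3, 0.8]
width: 0.2
clock: 7.35
eef_pos: [568.4, 380.6, -5.0]
tool_rot: [-0.931, 1.558, 0.64]
force: [-0.1, -0.8, -0.9]
width: 0.2
clock: 7.55
eef_pos: [568.5, 380.6, -9.3]
tool_rot: [-0.935, 1.558, 0.636]
force: [0.2, 0.7, -0.6]
width: -0.3
```

```bash
python3 -m handwheel '-1 4 0 0 0 0 0; -1 0 0 0 0 0 0'
```

```text
clock: 7.75
eef_pos: [568.7, 380.7, -13.6]
tool_rot: [-0.932, 1.558, 0.639]
force: [-0.6, -0.5, -0.7]
width: 0.5
```

```bash
python3 -m handwheel '-1 4 0 0 0 0 0; -1 0 0 0 0 0 0';python3 -m handwheel '-1 3 0 0 0 0 0; -1 0 0 0 0 0 0'; python3 - <<'E'
from h import *
st(); crop(get_image('scene'),340,80,120,90,6,"pics/l7.png")
E
```

```text
clock: 7.95
eef_pos: [568.8, 380.8, -17.8]
tool_rot: [-0.932, 1.557, 0.639]
force: [0.3, -1.1, 0.1]
width: 0.0
clock: 8.15
eef_pos: [568.8, 380.8, -21.1]
tool_rot: [-0.933, 1.558, 0.638]
force: [0.8, 0.0, -0.2]
width: 0.2
t8.15 pos [568.8 380.8 -21.1] w0.2 F [ 0.8  0.  -0.2]
[[ 0.011 -1.    -0.   ]
 [ 0.008 -0.     1.   ]
 [-1.    -0.011  0.008]]
```

View pics/l7.png

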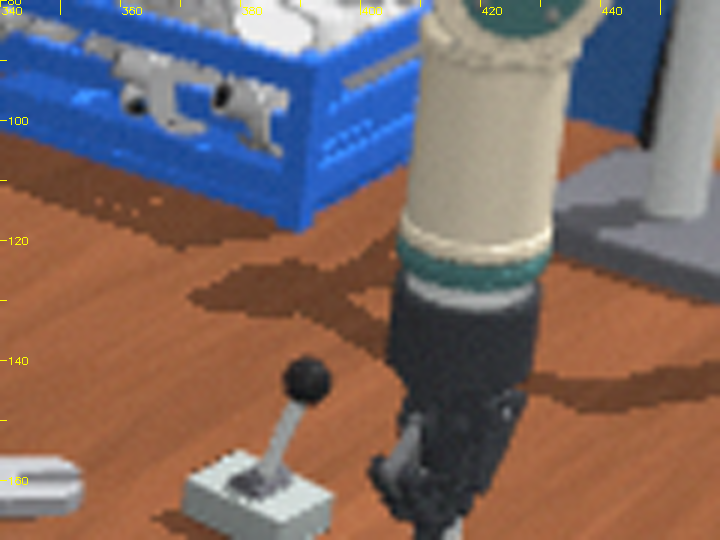

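```bash
python3 -m handwheel '-1 2.5 0 0 0 0 0; -1 0 0 0 0 0 0';python3 -m handwheel '-1 2 0 0 0 0 0; -1 0 0 0 0 0 0'; python3 - <<'E'
from h import *
st(); crop(get_image('scene'),370,110,80,90,6,"pics/l8.png")
E
```

```text
clock: 8.4
eef_pos: [569.2, 381.1, -23.4]
tool_rot: [-0.934, 1.557, 0.637]
force: [-1.0, 0.1, -0.2]
width: 0.3
clock: 8.6
eef_pos: [569.3, 381.1, -25.5]
tool_rot: [-0.934, 1.556, 0.637]
force: [-0.5, -0.2, 0.6]
width: 0.1
t8.60 pos [569.3 381.1 -25.5] w0.1 F [-0.5 -0.2  0.6]
[[ 0.012 -1.    -0.   ]
 [ 0.009  0.     1.   ]
 [-1.    -0.012  0.009]]
```

View pics/l8.png

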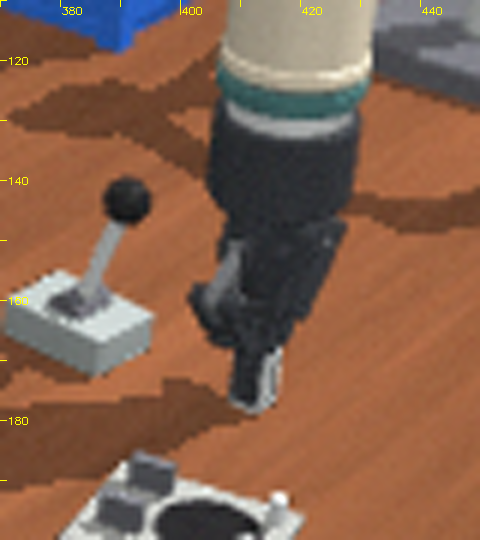

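```bash
python3 -c "
from h import *
print(proj('scene',[558,370,0]),proj('scene',[569,381,0]))"
python3 -m handwheel '-1 2 0 0 0 0 0; -1 0 0 0 0 0 0';python3 -m handwheel '-1 1.5 0 0 0 0 0; -1 0 0 0 0 0 0'
```

```text
(np.float64(407.3024256698451), np.float64(177.52158780263628)) (np.float64(411.9632998812237), np.float64(177.36847075260982))
clock: 8.85
eef_pos: [570.1, 381.7, -26.3]
tool_rot: [-0.938, 1.555, 0.632]
force: [0.5, -0.2, -0.3]
width: -0.2
clock: 9.05
eef_pos: [570.4, 381.9, -26.2]
tool_rot: [-0.942, 1.554, 0.629]
force: [-0.1, -0.7, -0.5]
width: 0.0
```

```bash
python3 -m handwheel '-1 1.5 0 0 0 0 0; -1 0 0 0 0 0 0';
```

```text
clock: 9.25
eef_pos: [570.8, 382.2, -26.4]
tool_rot: [-0.943, 1.553, 0.628]
force: [0.1, -0.1, -0.3]
width: 0.1
```

```bash
python3 -m handwheel '-1 -40 0 0 0 0 0; -1 -38 0 0 0 0 0;-1 0 0 0 0 0 0; -1 0 0 0 0 0 0';python3 -c "
from h import *
plan((535,375.5,54),90,-1)"
```

```text
clock: 9.65
eef_pos: [568.2, 380.4, 50.7]
tool_rot: [-0.935, 1.558, 0.635]
force: [0.3, 0.0, -0.6]
width: 0.1
t9.65 pos [568.2 380.4  50.7] w0.1 F [ 0.3  0.  -0.6]
[[ 0.01  -1.     0.   ]
 [ 0.008  0.     1.   ]
 [-1.    -0.01   0.008]]
-1 -3.7 33.2 -4.9 -0.000 0.008 0.010
q7 0.89 rem [-33.2  -4.9   3.3]
```

```bash
python3 -m handwheel '-1 -2 20 -3 0 0.008 0.01; -1 0 15 0 0 0 0; -1 0 15 0 0 0 0; -1 0 15 0 0 0 0; -1 0 0 0 0 0 0; -1 0 0 0 0 0 0';python3 -c "
from h import *
plan((438,375.5,55),90,-1,step=15)"
```

```text
clock: 10.25
eef_pos: [500.0, 374.5, 45.6]
tool_rot: [2.462, 1.563, -2.252]
force: [0.8, 0.2, 0.7]
width: 0.0
t10.25 pos [500.  374.5  45.6] w0.0 F [0.8 0.2 0.7]
[[-0.005 -1.     0.001]
 [-0.006  0.001  1.   ]
 [-1.     0.005 -0.006]]
-1 -1.8 12.4 0.2 -0.000 -0.001 -0.001; -1 -1.8 12.4 0.2 -0.000 -0.001 -0.001; -1 -1.8 12.4 0.2 -0.000 -0.001 -0.001; -1 -1.9 12.4 0.2 -0.000 -0.001 -0.001; -1 -1.9 12.4 0.2 -0.000 -0.001 -0.001
q7 0.83 rem [-62.    1.    9.4]
```

```bash
python3 -m handwheel '-1 -2 13 0 0 0 0; -1 -2 13 0 0 0 0; -1 -2 13 0 0 0 0; -1 0 13 0 0 0 0; -1 0 0 0 0 0 0; -1 0 0 0 0 0 0'; python3 - <<'E'
from h import *
st(); crop(get_image('scene'),340,80,120,100,6,"pics/l9.png")
E
```

```text
clock: 10.85
eef_pos: [445.0, 374.3, 51.6]
tool_rot: [2.56, 1.564, -2.154]
force: [0.2, 0.1, 0.4]
width: -0.2
t10.85 pos [445.  374.3  51.6] w-0.2 F [0.2 0.1 0.4]
[[-0.004 -1.     0.002]
 [-0.006  0.002  1.   ]
 [-1.     0.004 -0.006]]
```

View pics/l9.png

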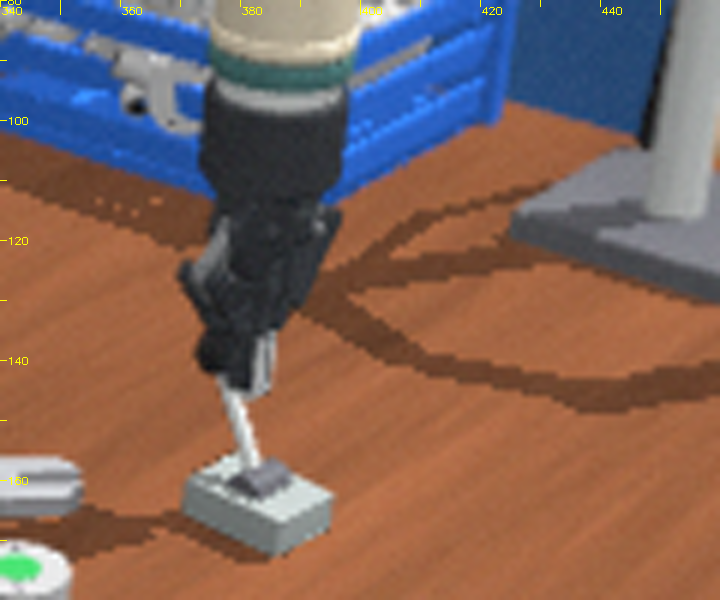

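```bash
python3 -m handwheel '-1 0 6 0 0 0 0; -1 0 6 0 0 0 0; -1 0 4 0 0 0 0; -1 0 4 0 0 0 0; -1 0 4 0 0 0 0; -1 0 4 0 0 0 0; -1 0 0 0 0 0 0'; python3 - <<'E'
from h import *
st(); crop(get_image('scene'),340,80,120,100,6,"pics/l10.png")
E
```

```text
clock: 11.6
eef_pos: [445.7, 373.7, 53.1]
tool_rot: [-1.382, 1.531, 0.17]
force: [-1.0, 0.8, 0.3]
width: -0.1
t11.60 pos [445.7 373.7  53.1] w-0.1 F [-1.   0.8  0.3]
[[ 0.039 -0.999  0.018]
 [ 0.007  0.019  1.   ]
 [-0.999 -0.039  0.007]]
```

View pics/l10.png

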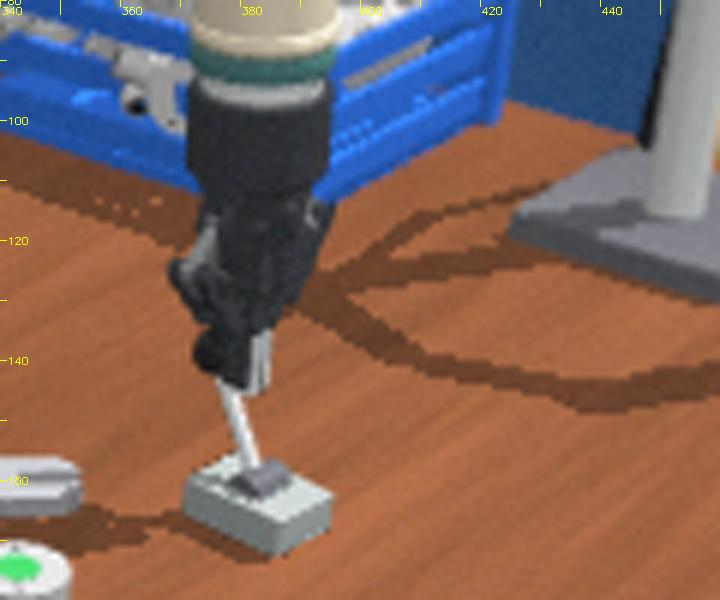

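```bash
python3 -m handwheel '-1 0 -15 0 0 0 0; -1 0 -20 0 0 -0.005 0.035; -1 -40 0 0 0 0 0; -1 -30 0 0 0 0 0;-1 0 0 0 0 0 0;-1 0 0 0 0 0 0'; python3 - <<'E'
from h import *
st(); crop(get_image('scene'),340,80,120,100,6,"pics/l10.png")
crop(get_image('top'),150,190,120,100,6,"pics/l11.png")
E
```

```text
clock: 12.25
eef_pos: [476.7, 370.7, 122.0]
tool_rot: [1.067, 1.559, 2.621]
force: [0.0, 0.1, -0.3]
width: -0.3
t12.25 pos [476.7 370.7 122. ] w-0.3 F [ 0.   0.1 -0.3]
[[-0.01  -1.     0.017]
 [ 0.006  0.017  1.   ]
 [-1.     0.011  0.006]]
```

View pics/l10.png

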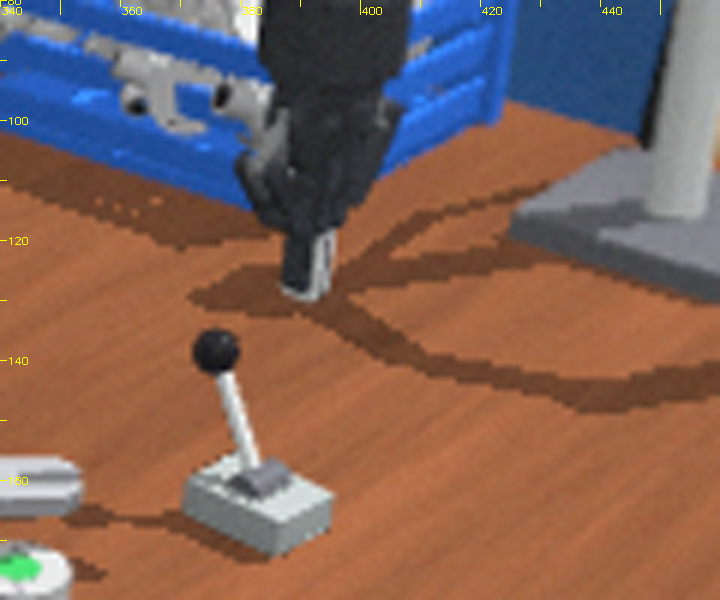

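View pics/l11.png

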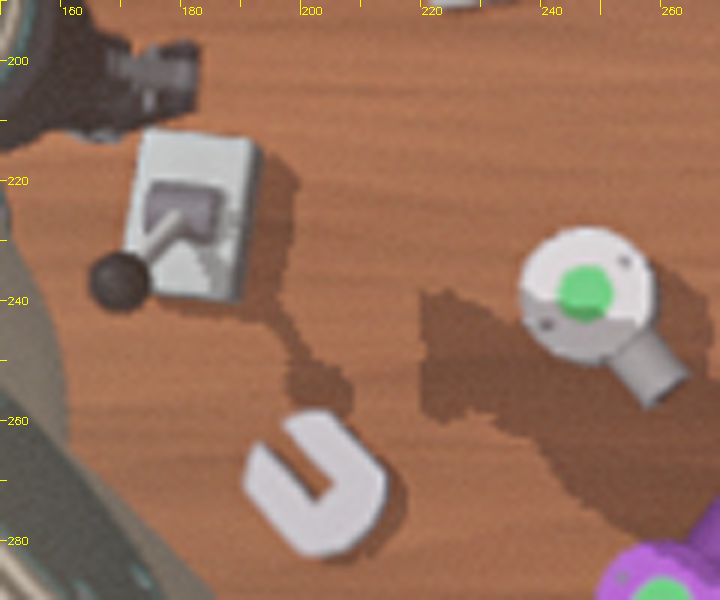

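```bash
python3 - <<'E'
from h import *
p,r=tri(('scene',375.8,138.4),('top',169.8,236.8)); print(p,r)
P=tri(('scene',391,143.3),('top',173,211))[0]; print(P)
for x in (p,P): print(np.degrees(0)+np.arcsin((x[0]-454.5)/80)+.5)
# hub pivot from top
print(at('top',180.5,225,30))
E
```

```text
[417.8 381.2  90.6] [np.float64(0.0), np.float64(0.0)]
[480.6 375.6  95.9]
0.023412075157373202
0.8323337814422467
[455.33011745 375.21242576  30.        ]
```

```bash
python3 -c "
from h import *
plan((564.4,-0.6,110),45,1,step=42)"
```

```text
t12.35 pos [476.7 370.6 121.5] w-0.4 F [ 0.4 -0.1  0.4]
[[-0.011 -1.     0.017]
 [ 0.006  0.017  1.   ]
 [-1.     0.011  0.005]]
1 0.8 -9.4 -37.0 0.077 0.000 -0.001; 1 0.9 -12.2 -36.1 0.077 0.000 -0.001; 1 0.9 -15.0 -35.1 0.077 0.000 -0.001; 1 0.9 -17.6 -33.8 0.077 0.000 -0.001; 1 0.9 -20.2 -32.4 0.077 0.000 -0.001; 1 1.0 -22.6 -30.7 0.077 0.000 -0.001; 1 1.0 -24.9 -28.9 0.077 0.000 -0.001; 1 1.0 -27.0 -26.9 0.077 0.000 -0.001; 1 1.1 -29.0 -24.8 0.077 0.000 -0.001; 1 1.1 -30.8 -22.5 0.077 0.000 -0.001
q7 0.82 rem [  87.7 -371.2  -11.5]
```

```bash
python3 -m handwheel '1 0.8 -9 -37 0.077 0 0; 1 0.8 -12 -36 0.077 0 0; 1 0.8 -15 -35 0.077 0 0; 1 0.8 -18 -34 0.077 0 0; 1 0.8 -20 -32 0.077 0 0; 1 0.8 -23 -31 0.077 0 0; 1 0.8 -25 -29 0.077 0 0; 1 0.8 -27 -27 0.077 0 0; 1 0.8 -29 -25 0.077 0 0; 1 0.8 -31 -22 0.077 0 0'; python3 -m handwheel '1 0 0 0 0 0 0; 1 0 0 0 0 0 0'; python3 -c "
from h import *
plan((564.4,-0.6,110),45,1,step=42)"
```

```text
clock: 13.35
eef_pos: [553.3, -4.9, 98.3]
tool_rot: [2.166, 1.539, 2.939]
force: [1.0, 0.0, 0.4]
width: 85.5
clock: 13.55
eef_pos: [552.2, -12.4, 96.3]
tool_rot: [2.316, 1.537, 3.077]
force: [-0.1, 1.2, -0.3]
width: 85.6
t13.55 pos [552.2 -12.4  96.3] w85.6 F [-0.1  1.2 -0.3]
[[-0.034 -0.689  0.724]
 [ 0.002  0.724  0.69 ]
 [-0.999  0.025 -0.023]]
1 -14.1 0.5 16.6 -0.024 -0.023 -0.025
q7 0.85 rem [12.2 11.8 13.7]
```

```bash
python3 -m handwheel '1 -12 0 16 -0.024 -0.023 -0.025; 1 0 0 0 0 0 0; 1 0 0 0 0 0 0'; python3 - <<'E'
from h import *
st(); c=camera_params('wrist'); 
im=get_image('wrist'); cv2.imwrite('pics/w2.png',im); np.save('w2.npy',c,allow_pickle=True)
print(proj('wrist',(564.4,-0.6,36),c),proj('wrist',(462.3,57.5,36),c))
E
```

```text
clock: 13.85
eef_pos: [563.9, 3.5, 107.8]
tool_rot: [0.69, 1.569, 1.483]
force: [-0.5, 0.5, -0.4]
width: 85.1
t13.85 pos [563.9   3.5 107.8] w85.1 F [-0.5  0.5 -0.4]
[[ 0.    -0.712  0.702]
 [ 0.002  0.702  0.712]
 [-1.     0.001  0.002]]
(np.float64(319.3171893819867), np.float64(209.5551727445297)) (np.float64(278.4431867223896), np.float64(65.49965887915496))
```

View pics/w2.png

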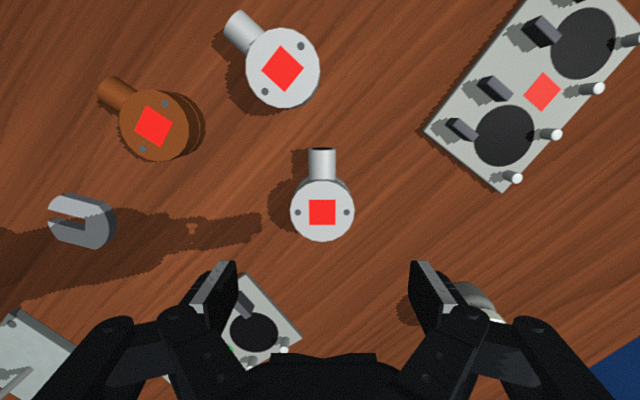

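```bash
python3 - <<'E'
from h import *
for l,u,v,z in [('A',322.3,212,36),('Asp',322,148,30),('B',282.5,68.5,36),('Bsp',235,22,24),('rejTag',543,91,8),('rej near',503.5,136,8),('rej far',583,43,8),('pass0 near tag',253,333,8)]: print(l,at('wrist',u,v,z).round(1))
E
```

```text
A [5.683e+02 4.000e-01 3.600e+01]
Asp [529.7  38.1  30. ]
B [466.3  58.9  36. ]
Bsp [416.5  57.   24. ]
rejTag [630.3 207.1   8. ]
rej near [638.  160.4   8. ]
rej far [621.5 252.2   8. ]
pass0 near tag [ 622.4 -161.     8. ]
```

```bash
python3 -m handwheel '1 30 -4 0 0 0 0; 1 30 0 0 0 0 0; 1 28 0 0 0 0 0; 1 0 0 0 0 0 0; 1 0 0 0 0 0 0'; python3 - <<'E'
from h import *
st(); c=camera_params('wrist'); 
im=get_image('wrist'); cv2.imwrite('pics/w3.png',im)
E
```

```text
clock: 14.4
eef_pos: [569.7, 6.5, 19.8]
tool_rot: [-0.142, 1.563, 0.659]
force: [0.3, 0.6, 0.3]
width: 85.6
t14.40 pos [569.7   6.5  19.8] w85.6 F [0.3 0.6 0.3]
[[ 0.006 -0.718  0.696]
 [ 0.005  0.696  0.718]
 [-1.    -0.001  0.008]]
```

View pics/w3.png

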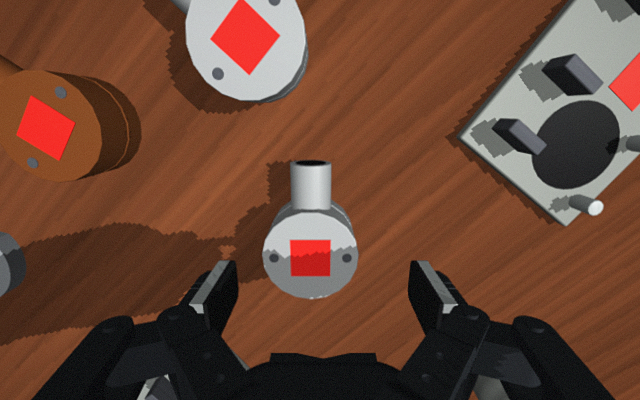

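```bash
python3 - <<'E'
from h import *
s,Rm=st(); p=at('wrist',310.3,257.5,36); print(p, Rm.T@(p-s['eef_pos']))
for dz in(42.6,-42.6): print([tuple(np.round(proj('wrist',s['eef_pos']+Rm@np.array([-39,dy,dz])),1)) for dy in (11,-11)])
E
```

```text
t14.45 pos [569.4   6.6  20. ] w85.7 F [ 0.2  0.2 -0.2]
[[ 0.006 -0.718  0.696]
 [ 0.005  0.696  0.718]
 [-1.    -0.001  0.008]]
[566.93480245  -0.82836732  36.        ] [-16.09242875  -3.35577254  -6.92659747]
[(np.float64(409.0), np.float64(253.0)), (np.float64(405.1), np.float64(291.7))]
[(np.float64(235.4), np.float64(253.0)), (np.float64(239.3), np.float64(291.7))]
```

```bash
python3 -m handwheel '1 0 -3 -7 0 0 0; 1 0 0 0 0 0 0; 1 0 0 0 0 0 0'; python3 -m handwheel '1 20 0 0 0 0.008 0; 1 18 0 0 0 0 0; 1 0 0 0 0 0 0; 1 0 0 0 0 0 0'; python3 - <<'E'
from h import *
s,Rm=st(); p=np.array([566.9,-.8,36]); print(Rm.T@(p-s['eef_pos']))
im=get_image('wrist'); cv2.imwrite('pics/w4.png',im)
E
```

```text
clock: 14.75
eef_pos: [568.7, -1.1, 23.4]
tool_rot: [-0.393, 1.558, 0.408]
force: [-0.4, 0.0, 0.7]
width: 85.3
clock: 15.15
eef_pos: [572.2, -1.6, -11.7]
tool_rot: [-0.866, 1.558, -0.066]
force: [0.6, -0.3, -0.7]
width: 85.2
t15.15 pos [572.2  -1.6 -11.7] w85.2 F [ 0.6 -0.3 -0.7]
[[ 0.013 -0.718  0.696]
 [-0.001  0.696  0.718]
 [-1.    -0.01   0.008]]
[-47.80637178   3.94233487  -2.70743467]
```

View pics/w4.png

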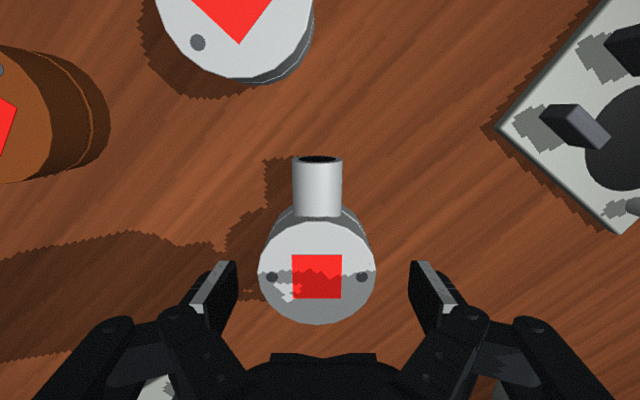

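```bash
python3 -m handwheel '1 8 4 -3 0 0.008 0.01; 1 0 0 0 0 0 0; 1 0 0 0 0 0 0'; python3 - <<'E'
from h import *
s,Rm=st(); p=np.array([566.9,-.8,36]); print(Rm.T@(p-s['eef_pos']))
E
python3 -m handwheel '0.1 0 0 0 0 0 0; -0.2 0 0 0 0 0 0; -1 0 0 0 0 0 0; -1 0 0 0 0 0 0; -1 0 0 0 0 0 0'
python3 - <<'E'
from h import *
st()
im=get_image('wrist'); cv2.imwrite('pics/w5.png',im)
E
```

```text
clock: 15.5
eef_pos: [568.1, -1.0, -18.4]
tool_rot: [-0.473, 1.569, 0.327]
force: [0.0, -0.3, -0.3]
width: 85.4
t15.50 pos [568.1  -1.  -18.4] w85.4 F [ 0.  -0.3 -0.3]
[[ 0.002 -0.718  0.697]
 [ 0.001  0.697  0.718]
 [-1.    -0.001  0.002]]
[-54.42793741   0.94082543  -0.56171535]
clock: 16.0
eef_pos: [568.4, -1.1, -17.5]
tool_rot: [-0.582, 1.568, 0.218]
force: [0.1, 0.4, -0.2]
width: 54.4
t16.00 pos [568.4  -1.1 -17.5] w54.4 F [ 0.1  0.4 -0.2]
[[ 0.003 -0.717  0.697]
 [ 0.001  0.697  0.717]
 [-1.    -0.002  0.002]]
```

View pics/w5.png

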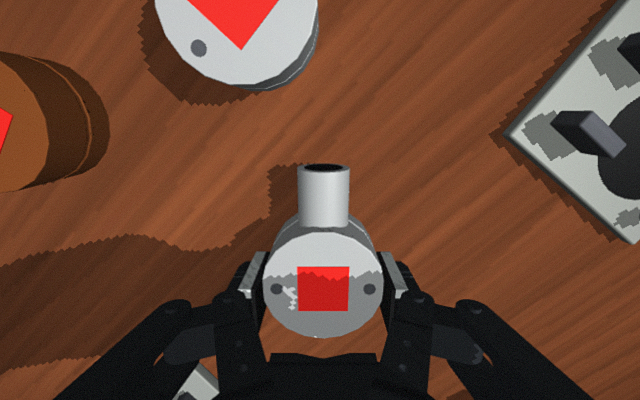

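```bash
python3 - <<'E'
from h import *
s,Rm=st(); p=at('wrist',323.3,288.7,36); print(Rm.T@(p-s['eef_pos']))
E
python3 -m handwheel '-1 -20 0 0 0 0 0; -1 -35 0 0 0 0 0; -1 -20 0 0 0 0 0; -1 0 0 0 0 0 0; -1 0 0 0 0 0 0'; python3 -c "
from h import *
plan((632,159,58),99.9,-1,step=20,tstep=.1)"
```

```text
t16.05 pos [568.5  -1.1 -17.5] w54.2 F [-0.5 -0.2  0.1]
[[ 0.003 -0.717  0.697]
 [ 0.001  0.697  0.717]
 [-1.    -0.002  0.002]]
[-53.52847385   0.43025254   0.51072174]
clock: 16.55
eef_pos: [566.5, -1.0, 57.4]
tool_rot: [2.017, 1.569, 2.817]
force: [-0.0, 0.1, -1.3]
width: 54.4
t16.55 pos [566.5  -1.   57.4] w54.4 F [-0.   0.1 -1.3]
[[-0.002 -0.718  0.696]
 [ 0.001  0.696  0.718]
 [-1.     0.002 -0.001]]
-1 -0.1 6.4 16.0 -0.094 0.000 -0.000; -1 -0.1 4.9 16.6 -0.094 0.000 -0.000; -1 -0.1 3.3 17.0 -0.094 0.000 -0.000; -1 -0.1 1.7 17.2 -0.094 0.000 -0.000; -1 -0.1 0.1 17.3 -0.094 0.000 -0.000; -1 -0.1 -1.5 17.2 -0.094 0.000 -0.000; -1 -0.1 -3.2 17.0 -0.094 0.000 -0.000; -1 -0.1 -4.8 16.6 -0.094 0.000 -0.000; -1 -0.1 -6.3 16.1 -0.094 0.000 -0.000; -1 -0.1 -7.8 15.4 -0.094 0.000 -0.000
q7 0.87 rem [ 65.5 160.    0.6]
```

```bash
python3 -m handwheel '-1 0 6 16 -0.094 0 0; -1 0 5 16.5 -0.094 0 0; -1 0 3 17 -0.094 0 0; -1 0 2 17 -0.094 0 0; -1 0 0 17 -0.094 0 0; -1 0 -1.5 17 -0.094 0 0; -1 0 -3 17 -0.094 0 0; -1 0 -5 16.5 -0.094 0 0; -1 0 -6 16 -0.094 0 0; -1 0 -8 15 -0.094 0 0';  python3 -m handwheel '-1 0 0 0 0 0 0; -1 0 0 0 0 0 0'; python3 - <<'E'
from h import *
plan((636,159.5,30),99.9,-1,step=20)
im=get_image('wrist'); cv2.imwrite('pics/w6.png',im)
E
```

```text
clock: 17.55
eef_pos: [621.0, 158.7, 38.6]
tool_rot: [1.532, 1.543, -2.979]
force: [0.4, 0.6, -0.6]
width: 54.2
clock: 17.75
eef_pos: [619.2, 161.1, 35.1]
tool_rot: [1.459, 1.538, -3.05]
force: [-0.4, -0.8, -1.5]
width: 54.3
t17.75 pos [619.2 161.1  35.1] w54.3 F [-0.4 -0.8 -1.5]
[[-0.032 -0.979 -0.202]
 [-0.003 -0.202  0.979]
 [-0.999  0.032  0.004]]
-1 4.5 -16.3 -5.0 0.030 0.003 -0.032
q7 1.35 rem [16.8 -1.6 -5.1]
```

View pics/w6.png

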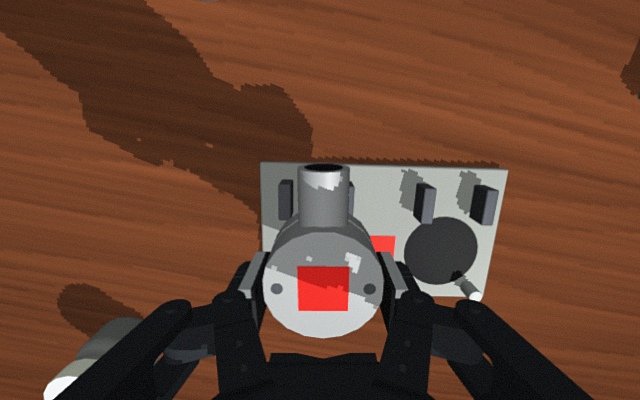

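```bash
python3 - <<'E'
from h import *
for l,u,v,z in [('far',441,250.5,8),('FL',261,162.5,8),('FR',508,170.5,8),('gA',429,205,8)]: print(l,at('wrist',u,v,z).round(1))
E
python3 -m handwheel '-1 0 -16 -5 0.03 0.003 -0.032; -1 0 0 0 0 0 0; -1 0 0 0 0 0 0'; python3 - <<'E'
from h import *
plan((636,159.5,30),99.9,-1,step=20)
im=get_image('wrist'); cv2.imwrite('pics/w7.png',im)
E
```

```text
far [620.2 250.    8. ]
FL [582.9 111.    8. ]
FR [554.1 277.    8. ]
gA [588.6 230.9   8. ]
clock: 18.1
eef_pos: [636.4, 155.8, 33.7]
tool_rot: [-2.949, 1.569, -1.213]
force: [-0.5, 0.8, -0.8]
width: 54.6
t18.10 pos [636.4 155.8  33.7] w54.6 F [-0.5  0.8 -0.8]
[[ 0.001 -0.986 -0.164]
 [-0.002 -0.164  0.986]
 [-1.    -0.    -0.002]]
-1 3.7 -0.2 3.7 -0.008 -0.002 0.000
q7 1.32 rem [-0.4  3.7 -3.7]
```

View pics/w7.png

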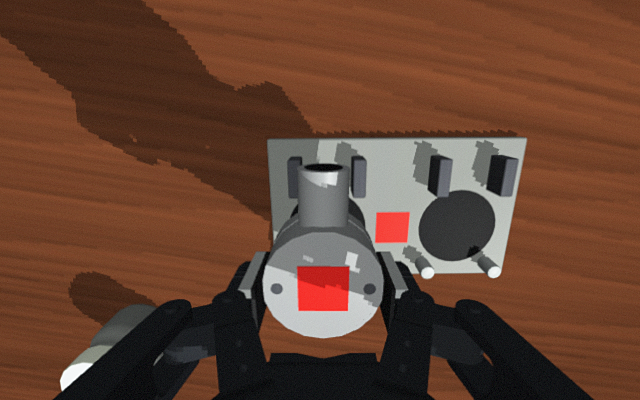

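```bash
python3 -m handwheel '-1 6 0 3.7 -0.008 0 0; -1 0 0 0 0 0 0; -1 0 0 0 0 0 0';python3 -m handwheel '-1 10 0 0 0 0 0; -1 0 0 0 0 0 0; -1 0 0 0 0 0 0'; python3 - <<'E'
from h import *
plan((636,159.4,-9.5),99.9,-1,step=20)
im=get_image('wrist'); cv2.imwrite('pics/w8.png',im)
E
```

```text
clock: 18.45
eef_pos: [636.0, 159.0, 27.6]
tool_rot: [-2.745, 1.568, -1.002]
force: [-0.1, 0.4, -1.0]
width: 54.6
clock: 18.75
eef_pos: [635.7, 159.4, 16.6]
tool_rot: [-2.835, 1.568, -1.092]
force: [-0.1, -0.6, -0.5]
width: 54.3
t18.75 pos [635.7 159.4  16.6] w54.3 F [-0.1 -0.6 -0.5]
[[ 0.001 -0.985 -0.172]
 [-0.002 -0.172  0.985]
 [-1.    -0.001 -0.002]]
-1 13.0 -0.1 0.0 0.000 -0.001 0.000; -1 13.0 -0.1 0.0 0.000 -0.001 0.000
q7 1.32 rem [  0.3   0.  -26.1]
```

View pics/w8.png

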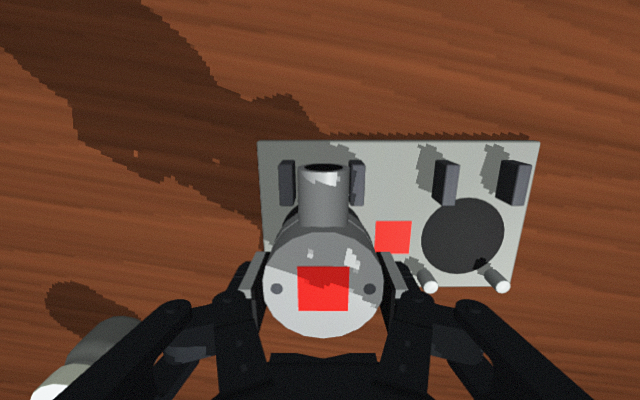

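```bash
python3 -m handwheel '-1 12 0 0 0 0 0; -1 0 0 0 0 0 0; -1 8 0 0 0 0 0; -1 0 0 0 0 0 0; -1 0 0 0 0 0 0'; python3 - <<'E'
from h import *
plan((636,159.4,-9.5),99.9,-1,step=20)
E
```

```text
clock: 19.3
eef_pos: [635.3, 159.1, -5.7]
tool_rot: [3.029, 1.568, -1.511]
force: [-0.3, 0.7, -0.5]
width: 54.4
t19.30 pos [635.3 159.1  -5.7] w54.4 F [-0.3  0.7 -0.5]
[[ 0.    -0.985 -0.172]
 [-0.003 -0.172  0.985]
 [-1.     0.    -0.003]]
-1 3.8 -0.7 0.2 0.000 -0.003 -0.000
q7 1.32 rem [ 0.7  0.3 -3.8]
```

```bash
python3 -m handwheel '-1 4 0 0 0 0 0; -1 0 0 0 0 0 0; -1 2 0 0 0 0 0; -1 0 0 0 0 0 0'; python3 -m handwheel '0 0 0 0 0 0 0; 0.5 0 0 0 0 0 0; 0.5 0 0 0 0 0 0'; python3 - <<'E'
from h import *
st()
im=get_image('wrist'); cv2.imwrite('pics/w9.png',im)
E
```

```text
clock: 19.7
eef_pos: [636.5, 159.3, -8.9]
tool_rot: [-2.421, 1.567, -0.678]
force: [-0.2, -0.3, -1.0]
width: 54.6
clock: 20.0
eef_pos: [636.9, 159.5, -8.8]
tool_rot: [-2.197, 1.567, -0.454]
force: [-0.5, -0.1, -0.4]
width: 64.1
t20.00 pos [636.9 159.5  -8.8] w64.1 F [-0.5 -0.1 -0.4]
[[ 0.004 -0.985 -0.172]
 [-0.002 -0.172  0.985]
 [-1.    -0.003 -0.002]]
```

View pics/w9.png

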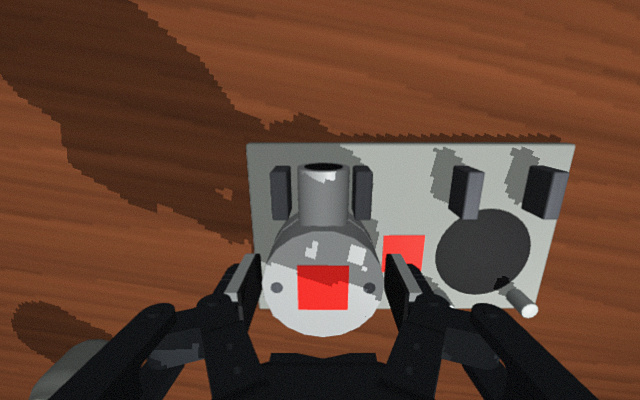

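```bash
python3 -m handwheel '0.5 -25 0 0 0 0 0; 0.5 -35 0 0 0 0 0; 1 -20 0 0 0 0 0; 1 0 0 0 0 0 0; 1 0 0 0 0 0 0'; python3 - <<'E'
from h import *
plan((465,58,50),92.7,1,step=40)
E
```

```text
clock: 20.55
eef_pos: [635.5, 159.3, 71.3]
tool_rot: [3.02, 1.568, -1.52]
force: [0.0, -0.0, -0.4]
width: 85.3
t20.55 pos [635.5 159.3  71.3] w85.3 F [ 0.  -0.  -0.4]
[[ 0.    -0.985 -0.172]
 [-0.003 -0.172  0.985]
 [-1.     0.    -0.003]]
1 4.3 37.1 -14.1 0.025 -0.001 -0.000; 1 4.3 36.7 -15.0 0.025 -0.001 -0.000; 1 4.3 36.3 -15.9 0.025 -0.001 -0.000; 1 4.3 35.9 -16.8 0.025 -0.001 -0.000; 1 4.3 35.5 -17.7 0.025 -0.001 -0.000
q7 1.33 rem [-170.5 -101.3  -21.3]
```

```bash
python3 -m handwheel '1 0 37 -14 0.025 0 0; 1 0 37 -15 0.025 0 0; 1 0 36 -16 0.025 0 0; 1 0 30 -14 0.025 0 0; 1 0 20 -10 0.025 0 0; 1 0 0 0 0 0 0; 1 0 0 0 0 0 0'; python3 - <<'E'
from h import *
plan((465,58,20),92.7,1,step=40)
im=get_image('wrist'); cv2.imwrite('pics/w10.png',im)
E
```

```text
clock: 21.25
eef_pos: [474.6, 67.1, 63.4]
tool_rot: [1.842, 1.559, -2.827]
force: [0.9, 0.9, -0.4]
width: 85.2
t21.25 pos [474.6  67.1  63.4] w85.2 F [ 0.9  0.9 -0.4]
[[-0.011 -0.999 -0.043]
 [-0.004 -0.043  0.999]
 [-1.     0.011 -0.003]]
1 21.7 4.8 -4.3 -0.002 -0.002 -0.006; 1 21.7 4.9 -4.3 -0.002 -0.002 -0.006
q7 1.28 rem [ -9.6  -9.1 -43.4]
```

View pics/w10.png

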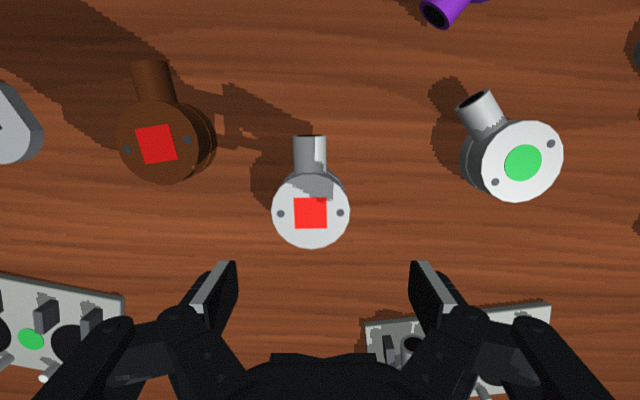

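```bash
python3 - <<'E'
from h import *
s,Rm=st(); p=at('wrist',310.5,212.8,36); print(p, Rm.T@(p-s['eef_pos']))
q=at('wrist',310.5,137,28); print(q,np.degrees(np.arctan2(*(q-p)[1::-1])))
E
```

```text
t21.30 pos [474.4  67.   63.3] w85.5 F [-0.2 -0.  -0. ]
[[-0.012 -0.999 -0.043]
 [-0.004 -0.043  0.999]
 [-1.     0.012 -0.003]]
[465.3849364   57.50109196  36.        ] [27.39551849  9.09934875 -9.01324728]
[413.71684362  55.53140409  28.        ] -177.81683098241618
```

```bash
python3 -m handwheel '1 0 9 -9 0 0 -0.01; 1 30 0 0 0 0 0; 1 10 0 0 0 0 0; 1 0 0 0 0 0 0; 1 0 0 0 0 0 0'; python3 - <<'E'
from h import *
plan((465.2,57.5,-18),92.7,1,step=40)
E
```

```text
clock: 21.8
eef_pos: [471.4, 60.9, 21.4]
tool_rot: [-1.799, 1.567, -0.181]
force: [-0.0, 0.1, 0.5]
width: 85.2
t21.80 pos [471.4  60.9  21.4] w85.2 F [-0.   0.1  0.5]
[[ 0.004 -0.999 -0.047]
 [-0.001 -0.047  0.999]
 [-1.    -0.004 -0.001]]
1 39.3 6.5 -3.0 0.000 -0.001 0.004
q7 1.27 rem [ -6.2  -3.4 -39.4]
```

```bash
python3 -m handwheel '1 0 6 -3.5 0 0 0; 1 0 0 0 0 0 0; 1 18 0 0 0 0 0; 1 18 0 0 0 0 0; 1 0 0 0 0 0 0; 1 0 0 0 0 0 0'; python3 - <<'E'
from h import *
plan((465.2,57.5,-18),92.7,1,step=40)
im=get_image('wrist'); cv2.imwrite('pics/w11.png',im)
E
```

```text
clock: 22.4
eef_pos: [466.9, 56.5, -6.6]
tool_rot: [-1.935, 1.564, -0.316]
force: [0.2, 0.2, -0.0]
width: 85.4
t22.40 pos [466.9  56.5  -6.6] w85.4 F [ 0.2  0.2 -0. ]
[[ 0.007 -0.999 -0.048]
 [-0.002 -0.048  0.999]
 [-1.    -0.006 -0.002]]
1 11.4 1.8 1.1 0.001 -0.002 0.006
q7 1.04 rem [ -1.7   1.  -11.4]
```

View pics/w11.png

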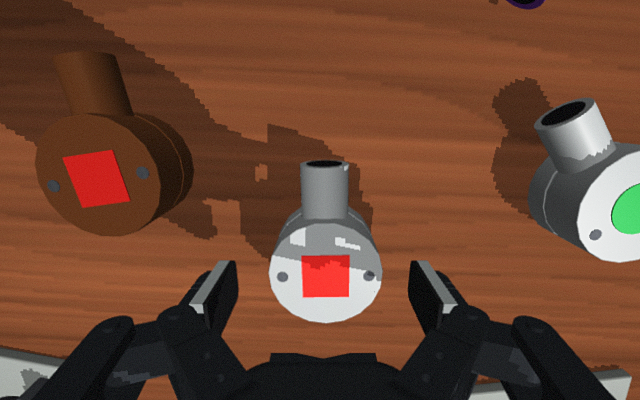

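```bash
python3 -m handwheel '1 11 2 1 0 0 0.006; 1 0 0 0 0 0 0; 0.2 0 0 0 0 0 0; -1 0 0 0 0 0 0; -1 0 0 0 0 0 0; -1 0 0 0 0 0 0;-1 0 0 0 0 0 0'; python3 - <<'E'
from h import *
st()
im=get_image('wrist'); cv2.imwrite('pics/w12.png',im)
E
```

```text
clock: 23.15
eef_pos: [467.3, 57.4, -13.5]
tool_rot: [-2.064, 1.563, -0.445]
force: [-0.2, 0.0, -2.3]
width: 54.3
t23.15 pos [467.3  57.4 -13.5] w54.3 F [-0.2  0.  -2.3]
[[ 0.007 -0.999 -0.047]
 [-0.003 -0.047  0.999]
 [-1.    -0.006 -0.003]]
```

View pics/w12.png

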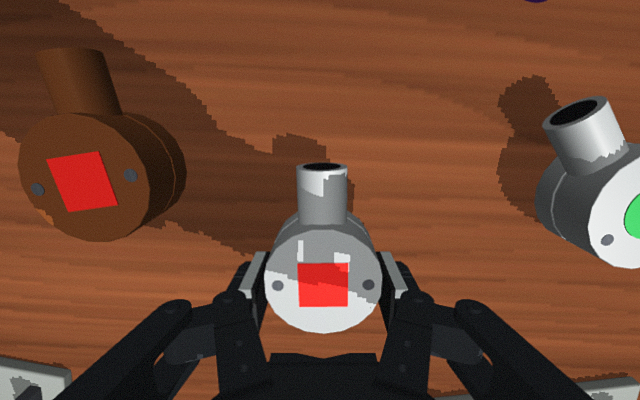

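```bash
python3 - <<'E'
from h import *
s,Rm=st()
for z in (36,40): p=at('wrist',323.,285.2,z); print(Rm.T@(p-s['eef_pos']))
E
python3 -m handwheel '-1 -25 0 0 0 0 0; -1 -35 0 0 0 0 0; -1 -25 0 0 0 0 0; -1 0 0 0 0 0 0; -1 0 0 0 0 0 0'; python3 -c "
from h import *
plan((615,250,68),99.9,-1,step=25,tstep=.1)"
```

```text
t23.20 pos [467.3  57.4 -13.5] w54.6 F [ 0.  -0.5 -1.3]
[[ 0.007 -0.999 -0.047]
 [-0.003 -0.047  0.999]
 [-1.    -0.006 -0.003]]
[-49.50622575  -0.25706928  -0.31504962]
[-53.52286091   2.32101176  -0.32301926]
clock: 23.7
eef_pos: [465.3, 57.6, 72.8]
tool_rot: [-2.598, 1.566, -0.979]
force: [0.3, 0.7, -1.4]
width: 53.9
t23.70 pos [465.3  57.6  72.8] w53.9 F [ 0.3  0.7 -1.4]
[[ 0.003 -0.999 -0.048]
 [-0.004 -0.048  0.999]
 [-1.    -0.002 -0.004]]
-1 0.4 -15.9 18.5 -0.012 -0.000 0.000; -1 0.5 -16.1 18.3 -0.012 -0.000 0.000; -1 0.5 -16.3 18.1 -0.012 -0.000 0.000; -1 0.5 -16.6 17.9 -0.012 -0.000 0.000; -1 0.5 -16.8 17.7 -0.012 -0.000 0.000; -1 0.5 -17.0 17.5 -0.012 -0.000 0.000; -1 0.5 -17.2 17.3 -0.012 -0.000 0.000; -1 0.5 -17.4 17.0 -0.012 -0.000 0.000; -1 0.5 -17.6 16.8 -0.012 -0.000 0.000; -1 0.5 -17.8 16.6 -0.012 -0.000 0.000
q7 0.99 rem [149.7 192.4  -4.8]
```

```bash
python3 -m handwheel '-1 -1 -16 18.5 -0.012 0 0; -1 -1 -16 18.3 -0.012 0 0; -1 -1 -16 18 -0.012 0 0; -1 -1 -16.5 18 -0.012 0 0; -1 -1 -17 18 -0.012 0 0; -1 -1 -17 17.5 -0.012 0 0; -1 -1 -17 17 -0.012 0 0; -1 -1 -17 17 -0.012 0 0; -1 0 -14 13 -0.012 0 0; -1 0 -8 8 -0.012 0 0';  python3 -m handwheel '-1 0 0 0 0 0 0; -1 0 0 0 0 0 0'; python3 - <<'E'
from h import *
plan((620.2,250,30),99.9,-1,step=20)
im=get_image('wrist'); cv2.imwrite('pics/w13.png',im)
E
```

```text
clock: 24.7
eef_pos: [597.2, 234.9, 60.3]
tool_rot: [2.045, 1.541, -2.497]
force: [0.3, -0.5, -1.6]
width: 54.0
clock: 24.9
eef_pos: [595.4, 235.8, 56.3]
tool_rot: [2.002, 1.537, -2.538]
force: [-0.2, -0.8, -1.0]
width: 53.9
t24.90 pos [595.4 235.8  56.3] w53.9 F [-0.2 -0.8 -1. ]
[[-0.028 -0.985 -0.172]
 [-0.019 -0.171  0.985]
 [-0.999  0.031 -0.014]]
-1 12.7 -13.8 5.1 -0.000 -0.007 -0.015; -1 12.9 -13.6 5.0 -0.000 -0.007 -0.015
q7 0.98 rem [ 24.8  14.2 -26.3]
```

View pics/w13.png

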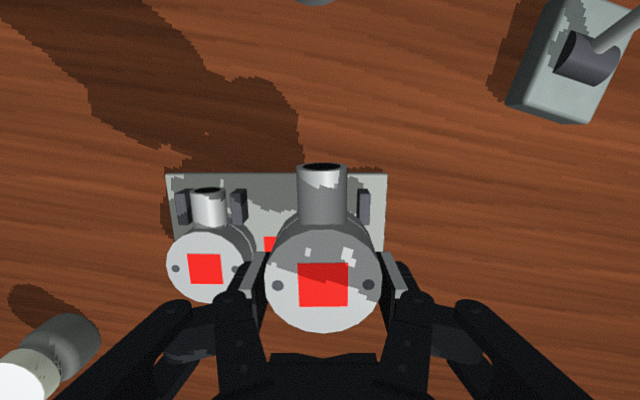

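```bash
python3 -m handwheel '-1 5 -13 5 0 -0.007 -0.015; -1 5 -13 5 0 -0.007 -0.015; -1 0 0 0 0 0 0; -1 0 0 0 0 0 0'; python3 - <<'E'
from h import *
plan((620.2,250,30),99.9,-1,step=20)
E
```

```text
clock: 25.35
eef_pos: [620.3, 248.1, 43.6]
tool_rot: [2.845, 1.57, -1.697]
force: [-0.4, 0.6, -0.8]
width: 54.4
t25.35 pos [620.3 248.1  43.6] w54.4 F [-0.4  0.6 -0.8]
[[-0.    -0.986 -0.169]
 [-0.001 -0.169  0.986]
 [-1.     0.    -0.001]]
-1 13.6 -0.3 1.9 -0.003 -0.001 -0.000
q7 0.98 rem [ -0.1   1.9 -13.6]
```

```bash
python3 -m handwheel '-1 13 0 2 0 0 0; -1 0 0 0 0 0 0; -1 5 0 0 0 0 0; -1 0 0 0 0 0 0; -1 0 0 0 0 0 0'; python3 - <<'E'
from h import *
plan((620.2,250,-5.5),99.9,-1,step=20)
im=get_image('wrist'); cv2.imwrite('pics/w14.png',im)
E
```

```text
clock: 25.85
eef_pos: [619.3, 249.6, 23.9]
tool_rot: [2.457, 1.569, -2.086]
force: [0.9, 0.9, -0.9]
width: 54.5
t25.85 pos [619.3 249.6  23.9] w54.5 F [ 0.9  0.9 -0.9]
[[-0.001 -0.986 -0.169]
 [-0.002 -0.169  0.986]
 [-1.     0.001 -0.002]]
-1 14.7 -0.5 0.2 -0.002 -0.001 -0.001; -1 14.7 -0.5 0.1 -0.002 -0.001 -0.001
q7 0.97 rem [  0.9   0.4 -29.4]
```

View pics/w14.png

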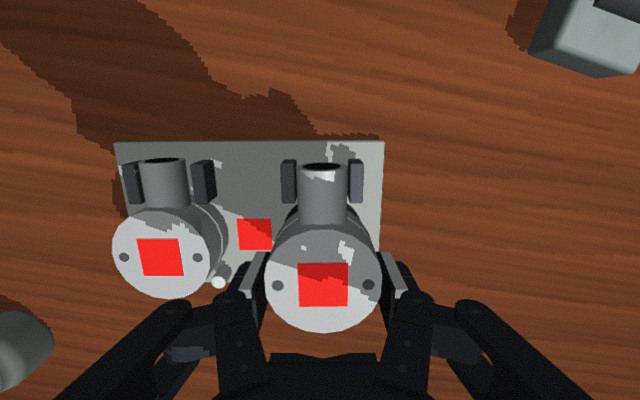

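```bash
python3 -m handwheel '-1 12 -0.5 0.2 0 0 0; -1 0 0 0 0 0 0; -1 9 0 0 0 0 0; -1 0 0 0 0 0 0; -1 4 0 0 0 0 0; -1 0 0 0 0 0 0'; python3 - <<'E'
from h import *
plan((620.2,250,-5.5),99.9,-1,step=20)
E
```

```text
clock: 26.5
eef_pos: [619.6, 249.5, -3.4]
tool_rot: [2.413, 1.568, -2.13]
force: [-0.3, -0.3, -0.9]
width: 54.4
t26.50 pos [619.6 249.5  -3.4] w54.4 F [-0.3 -0.3 -0.9]
[[-0.001 -0.986 -0.169]
 [-0.002 -0.169  0.986]
 [-1.     0.002 -0.002]]
-1 2.1 -0.7 0.4 -0.003 -0.002 -0.002
q7 0.95 rem [ 0.6  0.5 -2.1]
```

```bash
python3 -m handwheel '-1 3 -0.5 0 0 0 0; -1 0 0 0 0 0 0; -1 2 0 0 0 0 0; -1 0 0 0 0 0 0'; python3 -m handwheel '0 0 0 0 0 0 0; 0.5 0 0 0 0 0 0; 0.5 0 0 0 0 0 0;0.5 -25 0 0 0 0 0; 0.5 -35 0 0 0 0 0; 0.5 -20 0 0 0 0 0; 0.5 0 0 0 0 0 0; 0.5 0 0 0 0 0 0'; python3 - <<'E'
from h import *
plan((424,198,60),124,1,step=40)
im=get_image('wrist'); cv2.imwrite('pics/w15.png',im)
E
```

```text
clock: 26.9
eef_pos: [621.1, 250.3, -5.5]
tool_rot: [-2.786, 1.569, -1.046]
force: [-0.2, 0.2, -0.5]
width: 53.9
clock: 27.7
eef_pos: [620.6, 250.2, 74.9]
tool_rot: [2.623, 1.568, -1.92]
force: [-0.6, -1.4, -0.8]
width: 63.9
t27.70 pos [620.6 250.2  74.9] w63.9 F [-0.6 -1.4 -0.8]
[[-0.001 -0.986 -0.169]
 [-0.002 -0.169  0.986]
 [-1.     0.001 -0.002]]
1 2.5 33.8 -3.0 -0.071 -0.000 -0.000; 1 2.5 33.9 -0.6 -0.071 -0.000 -0.000; 1 2.5 33.9 1.7 -0.071 -0.000 -0.000; 1 2.5 33.7 4.1 -0.071 -0.000 -0.000; 1 2.5 33.3 6.5 -0.071 -0.000 -0.000; 1 2.5 32.7 8.8 -0.071 -0.000 -0.000
q7 0.99 rem [-196.6  -52.2  -14.9]
```

View pics/w15.png

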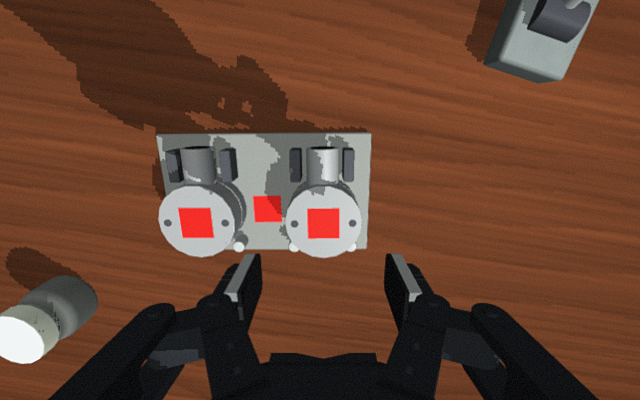

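```bash
python3 - <<'E'
from h import *
for u,v in ((196,223),(323.3,223.2)): print(at('wrist',u,v,44).round(1))
E
python3 -m handwheel '1 0 33 -3 -0.071 0 0; 1 0 34 -1 -0.071 0 0; 1 0 34 2 -0.071 0 0; 1 0 34 4 -0.071 0 0; 1 0 28 6 -0.071 0 0; 1 0 20 6 -0.071 0 0; 1 0 0 0 0 0 0; 1 0 0 0 0 0 0'; python3 - <<'E'
from h import *
plan((424,198,20),124,1,step=40)
im=get_image('wrist'); cv2.imwrite('pics/w16.png',im)
E
```

```text
[636.3 158.7  44. ]
[620.6 250.2  44. ]
clock: 28.55
eef_pos: [430.0, 197.6, 65.8]
tool_rot: [1.38, 1.555, -2.721]
force: [2.0, 0.2, -0.3]
width: 85.3
t28.55 pos [430.  197.6  65.8] w85.3 F [ 2.   0.2 -0.3]
[[-0.015 -0.819 -0.574]
 [-0.007 -0.574  0.819]
 [-1.     0.016  0.003]]
1 22.9 2.0 1.8 0.009 0.001 -0.008; 1 22.9 2.2 1.8 0.009 0.001 -0.008
q7 1.13 rem [ -6.    0.4 -45.8]
```

View pics/w16.png

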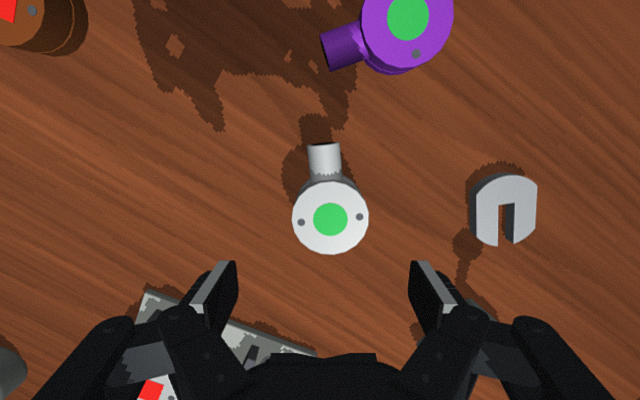

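```bash
python3 - <<'E'
from h import *
s,Rm=st(); p=at('wrist',330,219,36); print(p, Rm.T@(p-s['eef_pos']))
q=at('wrist',323,145,28); print(q,np.degrees(np.arctan2(*(q-p)[1::-1])))
for l,u,v in (('S3 c',505,210),('m',505,244),('in',505,208),('fl',474,210),('fr',537,210)): print(l,at('wrist',u,v,12).round(1))
E
```

```text
t28.60 pos [429.9 197.5  65.7] w85.5 F [-0.4 -0.  -0.7]
[[-0.015 -0.819 -0.574]
 [-0.007 -0.574  0.819]
 [-1.     0.016  0.003]]
[423.66177974 198.80254577  36.        ] [29.75987773  3.87161972  4.52984013]
[384.27221888 165.03881804  28.        ] -139.3976597348403
S3 c [343.1 315.3  12. ]
m [364.4 336.8  12. ]
in [341.9 314.1  12. ]
fl [357.6 294.6  12. ]
fr [328.1 336.9  12. ]
```

```bash
python3 -m handwheel '1 0 4 4.5 -0.05 0 -0.008; 1 20 0 0 -0.05 0 -0.008; 1 15 0 0 0 0 0; 1 0 0 0 0 0 0; 1 0 0 0 0 0 0'; python3 - <<'E'
from h import *
plan((423.7,198.8,-17),130.6,1,step=40)
im=get_image('wrist'); cv2.imwrite('pics/w17.png',im)
E
```

```text
clock: 29.1
eef_pos: [427.2, 201.8, 29.3]
tool_rot: [-0.964, 1.563, 1.326]
force: [-0.6, -0.3, -0.3]
width: 85.4
t29.10 pos [427.2 201.8  29.3] w85.4 F [-0.6 -0.3 -0.3]
[[ 0.002 -0.752 -0.659]
 [ 0.008 -0.659  0.752]
 [-1.    -0.007  0.005]]
1 23.1 2.5 -0.1 0.005 0.002 0.003; 1 23.1 2.4 -0.0 0.005 0.002 0.003
q7 1.12 rem [ -3.5  -3.  -46.3]
```

View pics/w17.png

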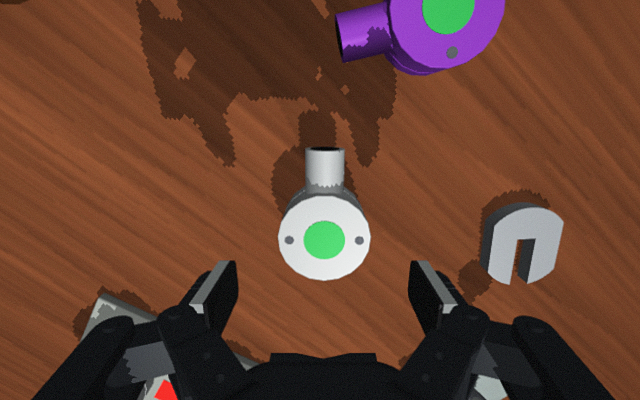

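```bash
python3 -m handwheel '1 20 5 0 0 0 0; 1 15 0 0 0 0 0; 1 0 0 0 0 0 0; 1 0 0 0 0 0 0'; python3 - <<'E'
from h import *
plan((423.7,198.8,-17),130.6,1,step=40)
E
```

```text
clock: 29.55
eef_pos: [426.6, 200.8, -3.7]
tool_rot: [-1.302, 1.556, 0.988]
force: [-0.1, -0.0, 0.8]
width: 85.2
t29.55 pos [426.6 200.8  -3.7] w85.2 F [-0.1 -0.   0.8]
[[ 0.008 -0.752 -0.659]
 [ 0.012 -0.659  0.752]
 [-1.    -0.014  0.004]]
1 13.3 3.7 0.4 0.010 0.004 0.014
q7 1.05 rem [ -2.9  -2.  -13.3]
```

```bash
python3 -m handwheel '1 13 4 0 0.01 0.004 0.014; 1 0 0 0 0 0 0; 1 2 1 0 0 0 0; 0.2 0 0 0 0 0 0; -1 0 0 0 0 0 0; -1 0 0 0 0 0 0; -1 0 0 0 0 0 0;-1 0 0 0 0 0 0'; python3 - <<'E'
from h import *
s,Rm=st()
im=get_image('wrist'); cv2.imwrite('pics/w18.png',im)
E
```

```text
clock: 30.35
eef_pos: [424.2, 198.4, -17.2]
tool_rot: [-1.888, 1.568, 0.391]
force: [-0.0, 0.5, -1.6]
width: 54.5
t30.35 pos [424.2 198.4 -17.2] w54.5 F [-0.   0.5 -1.6]
[[ 0.003 -0.76  -0.65 ]
 [ 0.001 -0.65   0.76 ]
 [-1.    -0.003 -0.001]]
```

View pics/w18.png

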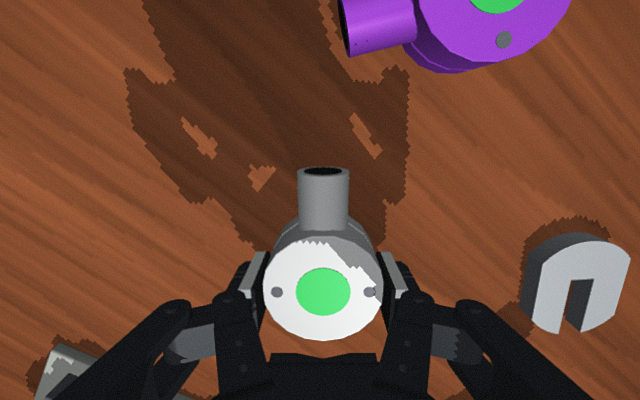

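```bash
python3 - <<'E'
from h import *
s,Rm=st(); p=at('wrist',323.3,291,36); print(Rm.T@(p-s['eef_pos']))
E
python3 -m handwheel '-1 -25 0 0 0 0 0; -1 -35 0 0 0 0 0; -1 -25 0 0 0 0 0; -1 0 0 0 0 0 0; -1 0 0 0 0 0 0'; python3 -c "
from h import *
plan((605,-155,78),80.9,-1,n=15)"
```

```text
t30.40 pos [424.2 198.3 -17.3] w54.4 F [ 0.4 -0.1 -2.2]
[[ 0.003 -0.76  -0.65 ]
 [ 0.001 -0.65   0.76 ]
 [-1.    -0.003 -0.001]]
[-53.27882409  -0.48447551  -0.54293436]
clock: 30.9
eef_pos: [422.9, 197.3, 68.9]
tool_rot: [1.924, 1.57, -2.08]
force: [-0.1, 0.1, -1.5]
width: 54.3
t30.90 pos [422.9 197.3  68.9] w54.3 F [-0.1  0.1 -1.5]
[[-0.001 -0.76  -0.65 ]
 [-0.001 -0.65   0.76 ]
 [-1.     0.001 -0.   ]]
-1 -0.6 6.1 -25.7 0.058 -0.000 -0.000; -1 -0.6 4.6 -26.0 0.058 -0.000 -0.000; -1 -0.6 3.0 -26.3 0.058 -0.000 -0.000; -1 -0.6 1.5 -26.4 0.058 -0.000 -0.000; -1 -0.6 -0.0 -26.4 0.058 -0.000 -0.000; -1 -0.6 -1.5 -26.4 0.058 -0.000 -0.000; -1 -0.6 -3.1 -26.3 0.058 -0.000 -0.000; -1 -0.6 -4.6 -26.0 0.058 -0.000 -0.000; -1 -0.6 -6.1 -25.7 0.058 -0.000 -0.000; -1 -0.6 -7.5 -25.3 0.058 -0.000 -0.000
-1 -0.6 -9.0 -24.9 0.058 -0.000 -0.000; -1 -0.6 -10.4 -24.3 0.058 -0.000 -0.000; -1 -0.6 -11.8 -23.7 0.058 -0.000 -0.000; -1 -0.6 -13.1 -22.9 0.058 -0.000 -0.000; -1 -0.6 -14.4 -22.1 0.058 -0.000 -0.000
q7 1.15 rem [ 182.1 -352.3    9.1]
```

```bash
python3 -m handwheel '-1 -2 6 -26 0.058 0 0; -1 -2 4.6 -26 0.058 0 0; -1 -1 3 -26 0.058 0 0; -1 -1 1.5 -26 0.058 0 0; -1 -1 0 -26 0.058 0 0; -1 -1 -1.5 -26 0.058 0 0; -1 -1 -3 -26 0.058 0 0; -1 -1 -4.6 -26 0.058 0 0; -1 -1 -6 -26 0.058 0 0; -1 -1 -7.5 -25 0.058 0 0';python3 -c "
from h import *
plan((605,-155,78),80.9,-1,n=5)"
```

```text
clock: 31.9
eef_pos: [537.3, -43.1, 67.0]
tool_rot: [1.613, 1.549, -2.983]
force: [0.5, 0.7, -1.7]
width: 54.5
t31.90 pos [537.3 -43.1  67. ] w54.5 F [ 0.5  0.7 -1.7]
[[-0.021 -0.993 -0.116]
 [-0.003 -0.116  0.993]
 [-1.     0.022 -0.001]]
-1 -2.4 -10.8 -23.8 0.055 -0.001 -0.004; -1 -2.4 -12.1 -23.2 0.055 -0.001 -0.004; -1 -2.3 -13.4 -22.5 0.055 -0.001 -0.004; -1 -2.3 -14.6 -21.7 0.055 -0.001 -0.004; -1 -2.3 -15.8 -20.9 0.055 -0.001 -0.004
q7 1.27 rem [  67.7 -111.9   11. ]
```

```bash
python3 -m handwheel '-1 -3 -11 -24 0.055 0 -0.004; -1 -3 -12 -23 0.055 0 -0.004; -1 -3 -13 -22 0.055 0 -0.004; -1 -2 -14 -19 0.055 0 -0.004; -1 -1 -12 -14 0.055 0 -0.004; -1 0 0 0 0 0 0; -1 0 0 0 0 0 0';python3 - <<'E'
from h import *
plan((619.2,-160,40),80.9,-1,step=20)
im=get_image('wrist'); cv2.imwrite('pics/w19.png',im)
E
```

```text
clock: 32.6
eef_pos: [596.1, -154.9, 65.2]
tool_rot: [2.177, 1.549, -2.711]
force: [0.3, 0.1, -1.7]
width: 54.3
t32.60 pos [ 596.1 -154.9   65.2] w54.3 F [ 0.3  0.1 -1.7]
[[-0.019 -0.984  0.174]
 [-0.009  0.175  0.985]
 [-1.     0.018 -0.012]]
-1 12.4 -12.0 -0.3 -0.008 -0.006 -0.009; -1 12.5 -11.9 -0.5 -0.008 -0.006 -0.009
q7 1.25 rem [ 23.1  -5.1 -25.2]
```

View pics/w19.png

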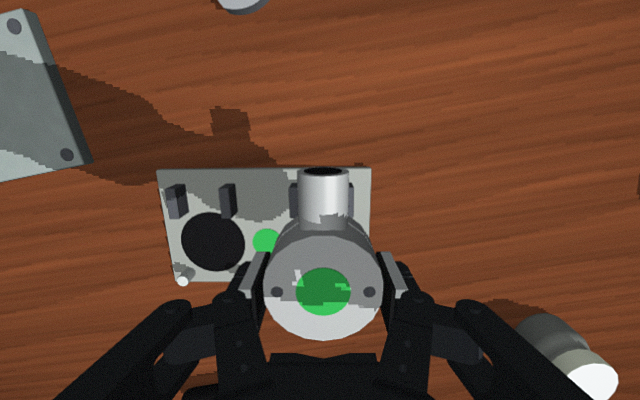

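```bash
python3 - <<'E'
from h import *
for l,u,v,z in [('far',212.5,242,8),('FL',156,169.5,8),('FR',371,168.5,8),('tag',266,240,8)]: print(l,at('wrist',u,v,z).round(1))
E
python3 -m handwheel '-1 5 -12 -0.5 -0.008 -0.006 -0.009; -1 5 -12 -0.5 -0.008 -0.006 -0.009;  -1 0 0 0 0 0 0; -1 0 0 0 0 0 0';python3 - <<'E'
from h import *
plan((619.2,-160,30),80.9,-1,step=20)
E
```

```text
far [ 605.6 -252.     8. ]
FL [ 538.4 -279.1    8. ]
FR [ 566.8 -112.7    8. ]
tag [ 611.5 -206.9    8. ]
clock: 33.05
eef_pos: [620.1, -156.5, 52.6]
tool_rot: [0.405, 1.568, 1.824]
force: [0.3, 1.0, -2.0]
width: 54.4
t33.05 pos [ 620.1 -156.5   52.6] w54.4 F [ 0.3  1.  -2. ]
[[-0.001 -0.989  0.151]
 [ 0.003  0.151  0.989]
 [-1.     0.001  0.002]]
-1 11.3 0.2 -1.8 0.004 0.001 -0.001; -1 11.3 0.2 -1.8 0.004 0.001 -0.001
q7 1.28 rem [ -0.9  -3.5 -22.6]
```

```bash
python3 -m handwheel '-1 13 0 -4.4 0.008 0 0; -1 0 0 0 0 0 0; -1 13 0 0 0 0 0; -1 0 0 0 0 0 0; -1 0 0 0 0 0 0';python3 - <<'E'
from h import *
plan((619.5,-161,-9),80.7,-1,step=20)
im=get_image('wrist'); cv2.imwrite('pics/w20.png',im)
for l,u,v,z in [('far',205,236,8)]: print(l,at('wrist',u,v,z).round(1))
E
```

```text
clock: 33.55
eef_pos: [618.5, -160.8, 23.9]
tool_rot: [0.774, 1.567, 2.185]
force: [0.6, -0.1, -1.0]
width: 54.1
t33.55 pos [ 618.5 -160.8   23.9] w54.1 F [ 0.6 -0.1 -1. ]
[[-0.002 -0.987  0.159]
 [ 0.003  0.159  0.987]
 [-1.     0.002  0.002]]
-1 16.5 -0.6 -0.0 0.001 0.001 -0.001; -1 16.5 -0.5 -0.0 0.001 0.001 -0.001
q7 1.27 rem [  1.   -0.2 -32.9]
far [ 608.6 -240.9    8. ]
```

View pics/w20.png

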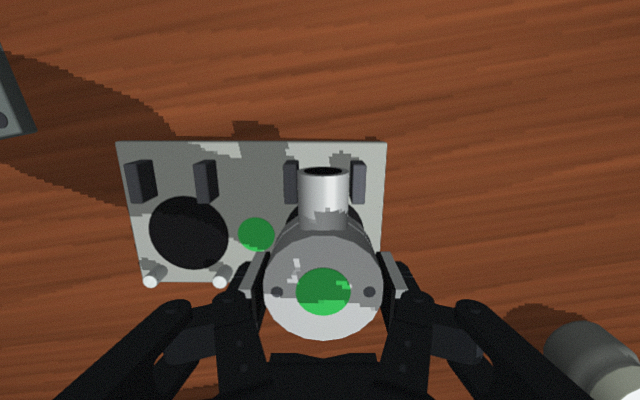

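Spout (323,170) lies between the guides (292 and 358). Lower.

```bash
python3 -m handwheel '-1 13 -0.6 0 0 0 0; -1 0 0 0 0 0 0; -1 10 0 0 0 0 0; -1 0 0 0 0 0 0; -1 4 0 0 0 0 0; -1 0 0 0 0 0 0'; python3 - <<'E'
from h import *
plan((619.5,-161,-9),80.7,-1,step=20)
E
```

```text
clock: 34.2
eef_pos: [618.7, -160.7, -5.4]
tool_rot: [0.89, 1.567, 2.301]
force: [-0.4, 0.1, -1.4]
width: 54.3
t34.20 pos [ 618.7 -160.7   -5.4] w54.3 F [-0.4  0.1 -1.4]
[[-0.003 -0.987  0.159]
 [ 0.003  0.159  0.987]
 [-1.     0.003  0.002]]
-1 3.6 -0.9 -0.2 0.003 0.002 -0.003
q7 1.25 rem [ 0.8 -0.3 -3.6]
```

```bash
python3 -m handwheel '-1 4 -0.7 0 0 0 0; -1 0 0 0 0 0 0; -1 3 0 0 0 0 0; -1 0 0 0 0 0 0'; python3 -m handwheel '0 0 0 0 0 0 0; 0.5 0 0 0 0 0 0; 0.5 0 0 0 0 0 0;0.5 -25 0 0 0 0 0; 0.5 -35 0 0 0 0 0; 0.5 -20 0 0 0 0 0; 0.5 0 0 0 0 0 0; 0.5 0 0 0 0 0 0'; python3 - <<'E'
from h import *
st()
im=get_image('wrist'); cv2.imwrite('pics/w21.png',im)
E
```

```text
clock: 34.6
eef_pos: [621.0, -161.0, -8.5]
tool_rot: [-0.072, 1.57, 1.339]
force: [-0.0, -0.1, -2.3]
width: 54.5
clock: 35.4
eef_pos: [620.4, -161.0, 71.7]
tool_rot: [0.838, 1.568, 2.249]
force: [-0.1, -0.9, -1.6]
width: 63.9
t35.40 pos [ 620.4 -161.    71.7] w63.9 F [-0.1 -0.9 -1.6]
[[-0.002 -0.987  0.159]
 [ 0.002  0.159  0.987]
 [-1.     0.002  0.002]]
```

View pics/w21.png

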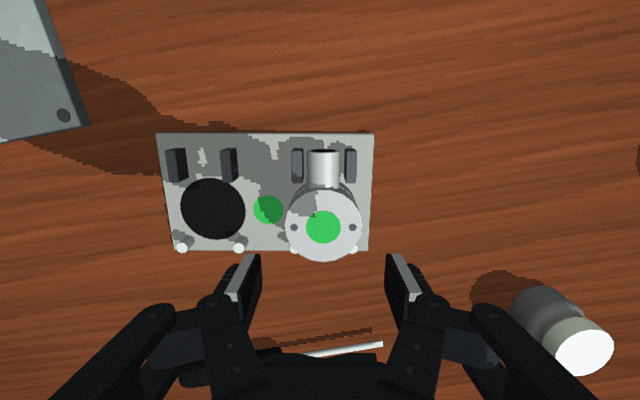

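```bash
python3 -c "
from h import *
plan((331,-318,70),75,.5,n=10)"
```

```text
t35.45 pos [ 620.5 -161.    71.6] w64.1 F [ 0.9  0.3 -0.2]
[[-0.002 -0.987  0.159]
 [ 0.002  0.159  0.987]
 [-1.     0.002  0.002]]
0.5 0.2 26.1 -20.1 0.010 0.000 -0.000; 0.5 0.2 25.9 -20.4 0.010 0.000 -0.000; 0.5 0.2 25.7 -20.6 0.010 0.000 -0.000; 0.5 0.2 25.5 -20.9 0.010 0.000 -0.000; 0.5 0.2 25.2 -21.2 0.010 0.000 -0.000; 0.5 0.2 25.0 -21.4 0.010 0.000 -0.000; 0.5 0.2 24.8 -21.7 0.010 0.000 -0.000; 0.5 0.2 24.6 -21.9 0.010 0.000 -0.000; 0.5 0.2 24.4 -22.2 0.010 0.000 -0.000; 0.5 0.2 24.1 -22.4 0.010 0.000 -0.000
q7 1.29 rem [-289.5 -157.    -1.6]
```

```bash
python3 -m handwheel '0.5 0 26 -20 0.01 0 0; 0.5 0 26 -20 0.01 0 0; 0.5 0 26 -20 0.01 0 0; 0.5 0 26 -21 0.01 0 0; 0.5 0 25 -21 0.01 0 0; 0.5 0 25 -21 0.01 0 0; 0.5 0 25 -22 0.01 0 0; 0.5 0 25 -22 0.01 0 0; 0.5 0 16 -15 0.01 0 0; 0.5 0 0 0 0 0 0'; python3 - <<'E'
from h import *
plan((331,-318,20),75,.5,step=20)
im=get_image('wrist'); cv2.imwrite('pics/w22.png',im)
E
```

```text
clock: 36.45
eef_pos: [352.6, -294.7, 58.9]
tool_rot: [1.102, 1.547, 2.422]
force: [-0.1, 0.7, 0.9]
width: 64.0
t36.45 pos [ 352.6 -294.7   58.9] w64.0 F [-0.1  0.7  0.9]
[[-0.018 -0.968  0.248]
 [ 0.016  0.248  0.969]
 [-1.     0.021  0.011]]
0.5 13.0 4.8 -9.5 0.004 0.004 -0.007; 0.5 13.0 4.8 -9.4 0.004 0.004 -0.007; 0.5 13.0 4.9 -9.4 0.004 0.004 -0.007
q7 1.49 rem [-21.6 -23.3 -38.9]
```

View pics/w22.png

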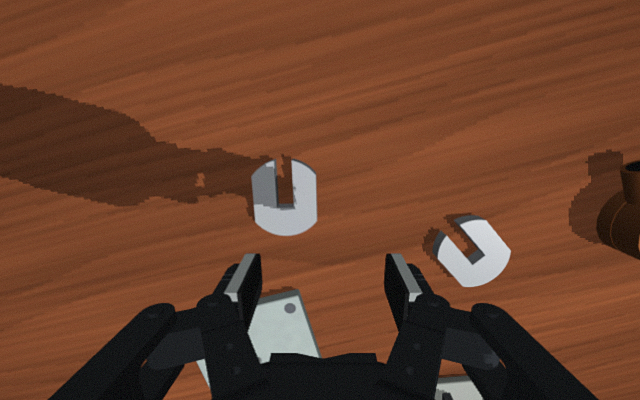

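```bash
python3 - <<'E'
from h import *
crop('pics/w22.png',230,140,80*2,120,5,'pics/w22c.png')
E
```

```text
(no output)
```

View pics/w22c.png

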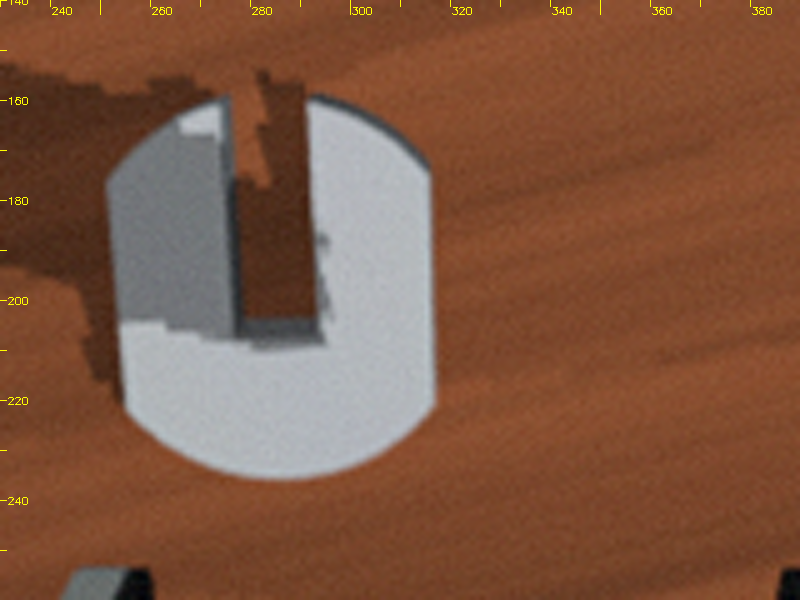

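```bash
python3 - <<'E'
from h import *
a=[at('wrist',u,v,12)[:2] for u,v in ((251,177),(254.5,222),(316,174),(317,220.5))]
print(np.mean(a,0)); print([np.degrees(np.arctan2(*(a[i]-a[i+1])[::-1])) for i in (0,2)], np.linalg.norm(a[0]-a[2]),np.linalg.norm(a[1]-a[3]))
e=at('wrist',287,235.5,12)[:2]; sb=at('wrist',285,208.5,12)[:2]; m=at('wrist',283,159,12)[:2]; print(e,sb,m)
s,Rm=st()
E
```

```text
[ 333.42477753 -318.19646191]
[np.float64(166.18628799400952), np.float64(166.58418123175608)] 48.64060793972189 48.868755312496326
[ 362.76928005 -324.86181437] [ 340.8668443  -320.08433383] [ 303.95298776 -310.80288208]
t36.50 pos [ 354.5 -293.9   59. ] w64.0 F [ 0.5  0.4 -0.6]
[[-0.016 -0.969  0.247]
 [ 0.016  0.246  0.969]
 [-1.     0.02   0.012]]
```

```bash
python3 -m handwheel '0.5 0 8 -14 0 0 -0.01; 0.5 0 8 -14 0 0 -0.01; 0.5 10 0 0 0 0 0; 0.5 0 0 0 0 0 0; 0.5 0 0 0 0 0 0'; python3 - <<'E'
from h import *
plan((333.4,-318.2,-26),76.4,.5,step=20)
im=get_image('wrist'); crop(im,200,120,240,180,3,'pics/w23.png')
E
```

```text
clock: 37.0
eef_pos: [339.2, -313.0, 46.0]
tool_rot: [-0.292, 1.553, 1.038]
force: [0.1, 0.5, 0.9]
width: 64.0
t37.00 pos [ 339.2 -313.    46. ] w64.0 F [0.1 0.5 0.9]
[[ 0.009 -0.971  0.238]
 [ 0.015  0.238  0.971]
 [-1.    -0.005  0.017]]
0.5 18.0 1.2 -1.9 -0.001 0.004 0.001; 0.5 18.0 1.2 -1.8 -0.001 0.004 0.001; 0.5 18.0 1.1 -1.8 -0.001 0.004 0.001; 0.5 18.0 1.1 -1.7 -0.001 0.004 0.001
q7 1.53 rem [ -5.8  -5.2 -72. ]
```

View pics/w23.png

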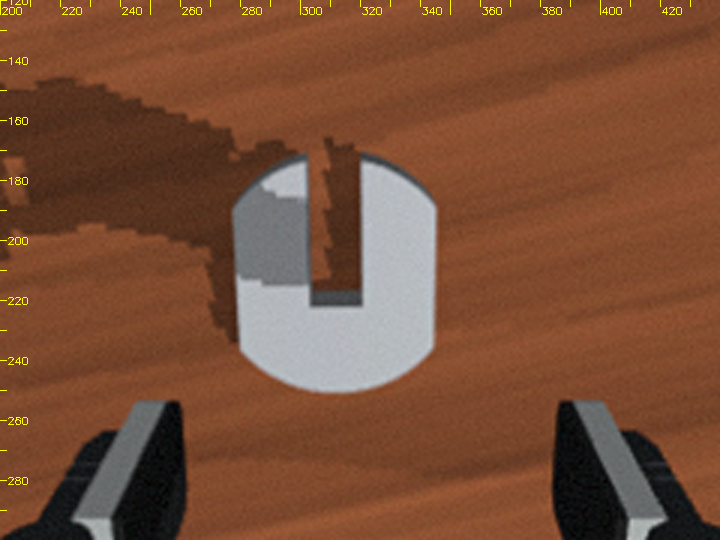

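```bash
python3 -m handwheel '0.5 18 4 -7 0 0.016 0.004; 0.5 18 0 0 0 0 0; 0.5 0 0 0 0 0 0; 0.5 0 0 0 0 0 0'; python3 - <<'E'
from h import *
plan((333.4,-318.2,-26),76.4,.5,step=20)
im=get_image('wrist'); crop(im,200,120,240,180,3,'pics/w24.png')
a=1
E
```

```text
clock: 37.45
eef_pos: [338.7, -316.3, 9.5]
tool_rot: [-1.279, 1.566, 0.059]
force: [-0.1, 0.5, 0.3]
width: 64.0
t37.45 pos [ 338.7 -316.3    9.5] w64.0 F [-0.1  0.5  0.3]
[[ 0.005 -0.973  0.231]
 [ 0.     0.231  0.973]
 [-1.    -0.005  0.001]]
0.5 17.7 2.5 -1.5 0.002 0.001 0.002; 0.5 17.7 2.4 -1.5 0.002 0.001 0.002
q7 1.48 rem [ -5.3  -1.9 -35.5]
```

View pics/w24.png

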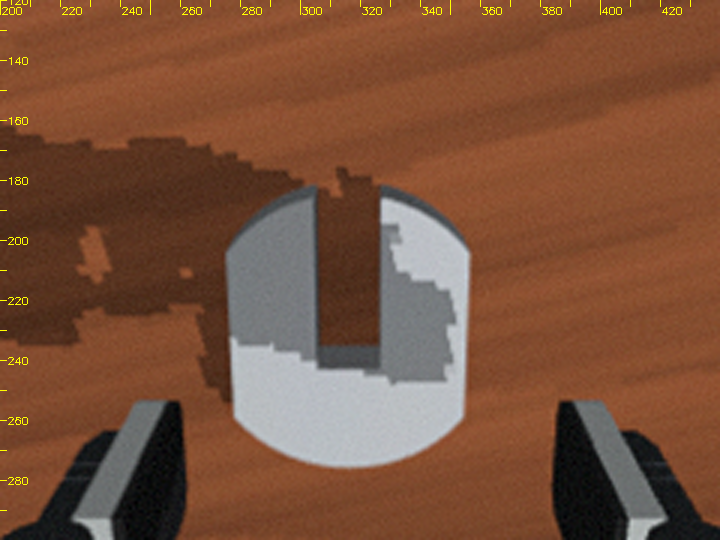

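```bash
python3 - <<'E'
from h import *
a=[at('wrist',u,v,12)[:2] for u,v in ((275,205),(277.5,258),(356.5,204),(354.5,258.5))]
print(np.mean(a,0)); print([np.degrees(np.arctan2(*(a[i]-a[i+1])[::-1])) for i in (0,2)], np.linalg.norm(a[0]-a[2]),np.linalg.norm(a[1]-a[3]))
E
python3 -m handwheel '0.5 8 5 -3 0 0 0; 0.5 8 0 0 0 0 0; 0.5 0 0 0 0 0 0; 0.5 0 0 0 0 0 0'; python3 - <<'E'
from h import *
plan((333.4,-318.2,-26),76.4,.5,step=20)
E
```

```text
[ 331.31100026 -319.02942737]
[np.float64(166.33327973632913), np.float64(166.6731157440048)] 48.3767703752194 48.58359358852002
clock: 37.9
eef_pos: [333.7, -319.2, -5.5]
tool_rot: [-1.549, 1.562, -0.212]
force: [-0.5, 0.8, -0.9]
width: 64.2
t37.90 pos [ 333.7 -319.2   -5.5] w64.2 F [-0.5  0.8 -0.9]
[[ 0.008 -0.973  0.232]
 [-0.002  0.232  0.973]
 [-1.    -0.008  0.   ]]
0.5 10.3 0.4 0.4 0.002 0.000 0.004; 0.5 10.3 0.3 0.4 0.002 0.000 0.004
q7 1.43 rem [ -0.3   1.  -20.5]
```

```bash
python3 -m handwheel '0.5 9 2 0 0 0 0.008; 0.5 0 0 0 0 0 0; 0.5 8 1 0 0 0 0; 0.5 0 0 0 0 0 0; 0.5 0 0 0 0 0 0'; python3 - <<'E'
from h import *
plan((331.5,-319,-26),76.4,.5,step=20)
im=get_image('wrist'); crop(im,200,120,240,200,3,'pics/w25.png')
E
```

```text
clock: 38.4
eef_pos: [331.2, -319.9, -20.6]
tool_rot: [-1.98, 1.567, -0.644]
force: [0.8, -0.3, 0.2]
width: 64.2
t38.40 pos [ 331.2 -319.9  -20.6] w64.2 F [ 0.8 -0.3  0.2]
[[ 0.003 -0.973  0.233]
 [-0.002  0.233  0.973]
 [-1.    -0.003 -0.001]]
0.5 5.4 -0.0 0.9 0.003 -0.001 0.003
q7 1.29 rem [ 0.3  0.9 -5.4]
```

View pics/w25.png

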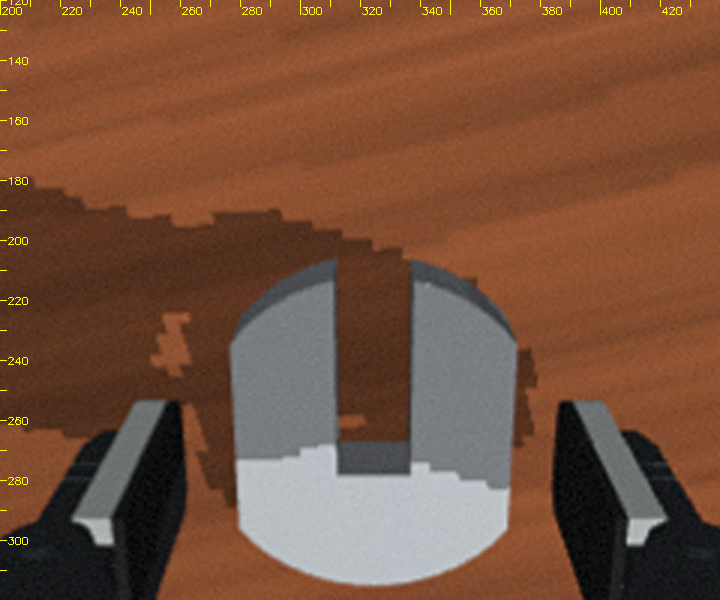

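```bash
python3 -m handwheel '0.5 5 0 0.5 0 0 0.003; 0.5 0 0 0 0 0 0; 0.1 0 0 0 0 0 0; -1 0 0 0 0 0 0; -1 0 0 0 0 0 0; -1 0 0 0 0 0 0;-1 0 0 0 0 0 0'; python3 - <<'E'
from h import *
st()
im=get_image('wrist'); crop(im,200,120,240,200,3,'pics/w26.png')
crop(get_image('scene'),120,180,120,90,6,'pics/s26.png')
E
```

```text
clock: 39.15
eef_pos: [331.8, -320.1, -23.4]
tool_rot: [-2.588, 1.567, -1.252]
force: [-0.2, 0.1, -1.5]
width: 45.7
t39.15 pos [ 331.8 -320.1  -23.4] w45.7 F [-0.2  0.1 -1.5]
[[ 0.001 -0.973  0.233]
 [-0.004  0.233  0.973]
 [-1.    -0.002 -0.003]]
```

View pics/w26.png

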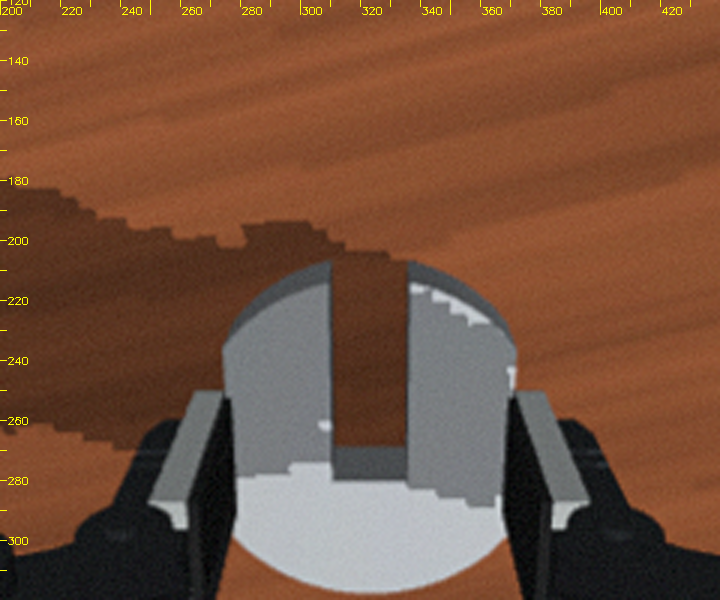

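View pics/s26.png

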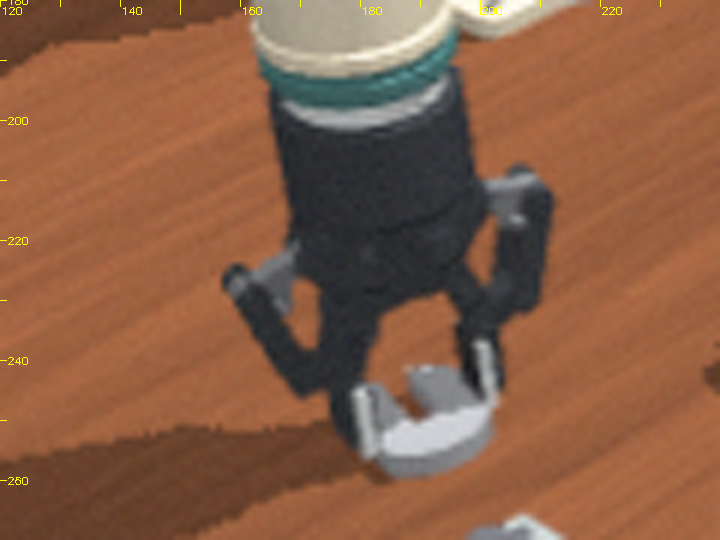

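```bash
python3 - <<'E'
from h import *
s,Rm=st()
for u,v in ((323,280),(322,317.3),(322.8,214)): print(Rm.T@(at('wrist',u,v,12)-s['eef_pos']))
E
python3 -m handwheel '-1 -25 0 0 0 0 0; -1 -35 0 0 0 0 0; -1 -25 0 0 0 0 0; -1 0 0 0 0 0 0; -1 0 0 0 0 0 0'
python3 - <<'E'
from h import *
plan((500,-440,60),30,-1,n=10)
im=get_image('top'); crop(im,420,190,100,70,8,'pics/t2.png')
im=get_image('wrist'); cv2.imwrite('pics/w27.png',im)
E
```

```text
t39.25 pos [ 331.8 -320.1  -23.5] w45.7 F [-1.5  0.3 -2.2]
[[ 0.001 -0.973  0.233]
 [-0.004  0.233  0.973]
 [-1.    -0.002 -0.003]]
[-35.466022    -6.25250885  -0.07199171]
[-35.41632132 -29.50332215  -0.60164953]
[-35.54058428  30.0704831   -0.1908157 ]
clock: 39.75
eef_pos: [330.5, -318.8, 62.8]
tool_rot: [2.289, 1.568, -2.658]
force: [0.3, -0.1, -2.7]
width: 45.9
t39.75 pos [ 330.5 -318.8   62.8] w45.9 F [ 0.3 -0.1 -2.7]
[[-0.002 -0.973  0.232]
 [-0.001  0.232  0.973]
 [-1.     0.002 -0.002]]
-1 0.3 -19.3 -7.9 0.081 -0.000 -0.000; -1 0.3 -19.9 -6.3 0.081 -0.000 -0.000; -1 0.3 -20.3 -4.6 0.081 -0.000 -0.000; -1 0.3 -20.6 -3.0 0.081 -0.000 -0.000; -1 0.3 -20.8 -1.3 0.081 -0.000 -0.000; -1 0.3 -20.8 0.4 0.081 -0.000 -0.000; -1 0.3 -20.7 2.1 0.081 -0.000 -0.000; -1 0.3 -20.5 3.8 0.081 -0.000 -0.000; -1 0.3 -20.1 5.4 0.081 -0.000 -0.000; -1 0.3 -19.6 7.0 0.081 -0.000 -0.000
q7 1.39 rem [ 169.5 -121.2   -2.8]
```

View pics/t2.png

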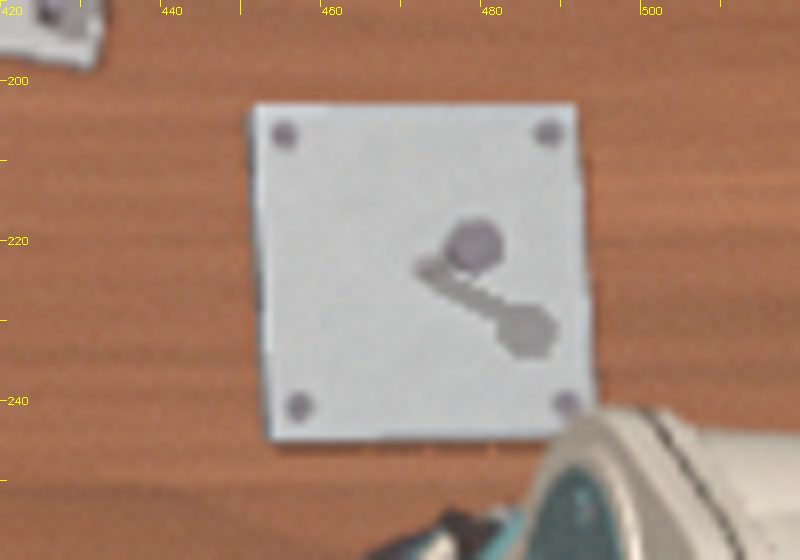

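View pics/w27.png

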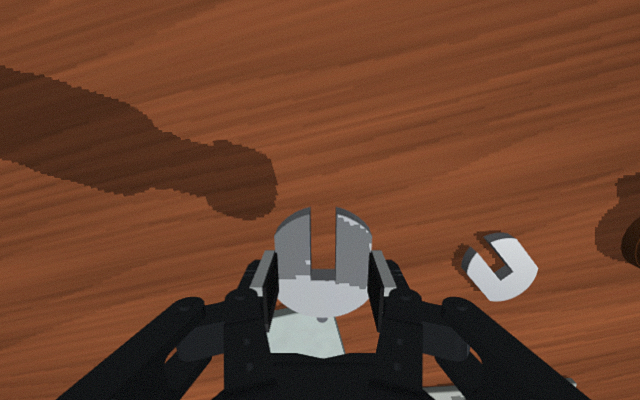

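```bash
python3 - <<'E'
from h import *
b=[at('top',u,v,12)[:2] for u,v in ((455.5,206.8),(488.5,206.5),(491,240.5),(457.5,240.7))]
print(np.mean(b,0), at('top',479,220.6,66)[:2], at('top',473,223.7,12)[:2])
E
python3 -m handwheel '-1 -30 -10 -4 0.04 0 0; -1 -5 -20 -7 0.081 0 0; -1 -3 -20 -6 0.081 0 0; -1 -2 -20 -4.6 0.081 0 0; -1 -2 -20 -3 0.081 0 0; -1 -2 -20 -1 0.081 0 0; -1 -2 -20 0.5 0.081 0 0; -1 -2 -20 2 0.081 0 0; -1 -2 -20 4 0.081 0 0; -1 -2 -20 5 0.081 0 0'
python3 -m handwheel '-1 0 0 0 0.081 0 0; -1 0 0 0 0 0 0; -1 0 0 0 0 0 0'
python3 - <<'E'
from h import *
plan((497,-438,50),30,-1,step=20)
im=get_image('wrist'); cv2.imwrite('pics/w28.png',im)
E
```

```text
[ 467.74835865 -387.01784453] [ 467.43860615 -384.63875505] [ 467.27657323 -386.42016236]
clock: 40.85
eef_pos: [479.0, -433.9, 95.3]
tool_rot: [2.117, 1.535, 2.659]
force: [-0.8, -0.7, -1.9]
width: 45.6
clock: 41.15
eef_pos: [479.8, -433.5, 89.5]
tool_rot: [2.222, 1.53, 2.683]
force: [-0.5, -0.3, -1.5]
width: 46.0
t41.15 pos [ 479.8 -433.5   89.5] w46.0 F [-0.5 -0.3 -1.5]
[[-0.037 -0.444  0.895]
 [ 0.018  0.895  0.445]
 [-0.999  0.033 -0.025]]
-1 12.9 -4.3 4.8 -0.021 -0.008 -0.011; -1 13.0 -4.3 4.6 -0.021 -0.008 -0.011; -1 13.1 -4.2 4.4 -0.021 -0.008 -0.011
q7 0.89 rem [ 17.2  -4.5 -39.5]
```

View pics/w28.png

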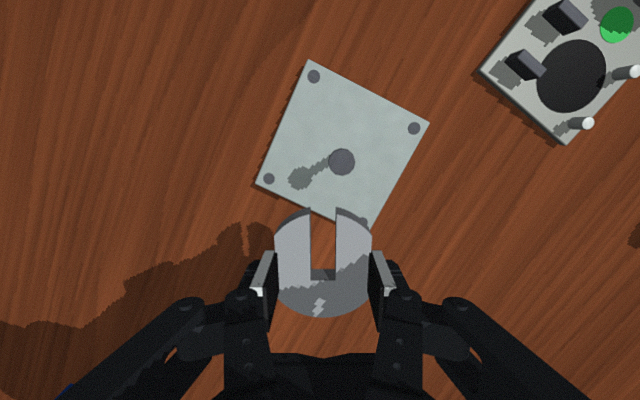

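```bash
python3 - <<'E'
from h import *
a=at('wrist',414,128.3,12);b=at('wrist',269,178.5,12);print((a+b)/2, at('wrist',341.5,161.5,66))
E
python3 -m handwheel '-1 10 -5 6 -0.021 -0.008 -0.011; -1 10 -5 6 -0.021 -0.008 -0.011; -1 10 -4 5 -0.021 -0.008 -0.011; -1 0 0 0 0 0 0; -1 0 0 0 0 0 0'
python3 - <<'E'
from h import *
plan((497,-438,50),30,-1,step=20)
im=get_image('wrist'); cv2.imwrite('pics/w29.png',im)
E
```

```text
[ 470.16633555 -386.36174858   12.        ] [ 469.66093691 -385.95388822   66.        ]
clock: 41.7
eef_pos: [500.4, -436.4, 54.3]
tool_rot: [0.99, 1.569, 1.523]
force: [0.3, -0.1, -0.8]
width: 46.0
t41.70 pos [ 500.4 -436.4   54.3] w46.0 F [ 0.3 -0.1 -0.8]
[[ 0.    -0.508  0.861]
 [ 0.002  0.861  0.508]
 [-1.     0.002  0.001]]
-1 4.3 0.3 -3.7 0.010 0.001 -0.002
q7 0.92 rem [-3.4 -1.6 -4.3]
```

View pics/w29.png

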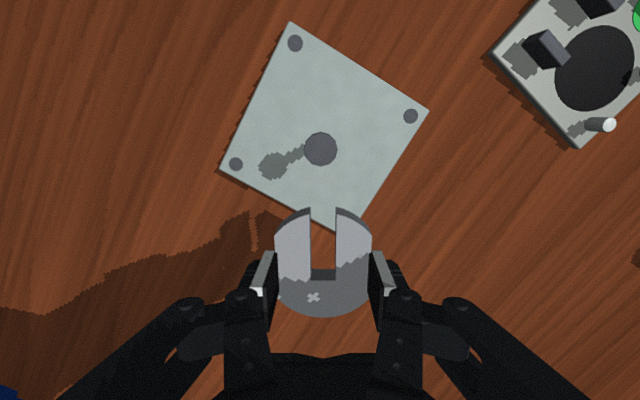

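```bash
python3 -m handwheel '-1 15 0 -0.6 0 0 0; -1 18 0 0 0 0 0;-1 15 0 0 0 0 0; -1 0 0 0 0 0 0; -1 0 0 0 0 0 0'
python3 - <<'E'
from h import *
s,Rm=st(); print(Rm.T@(np.array([469.7,-386,18])-s['eef_pos']))
im=get_image('wrist'); cv2.imwrite('pics/w30.png',im)
print(at('wrist',319,115,66))
E
```

```text
clock: 42.25
eef_pos: [499.5, -437.5, 3.5]
tool_rot: [0.505, 1.57, 1.038]
force: [0.2, 0.1, -1.6]
width: 45.5
t42.25 pos [ 499.5 -437.5    3.5] w45.5 F [ 0.2  0.1 -1.6]
[[ 0.001 -0.508  0.862]
 [ 0.001  0.862  0.508]
 [-1.     0.001  0.001]]
[-14.4994117   59.48328017   0.45571211]
[ 459.91091872 -372.28882159   66.        ]
```

View pics/w30.png

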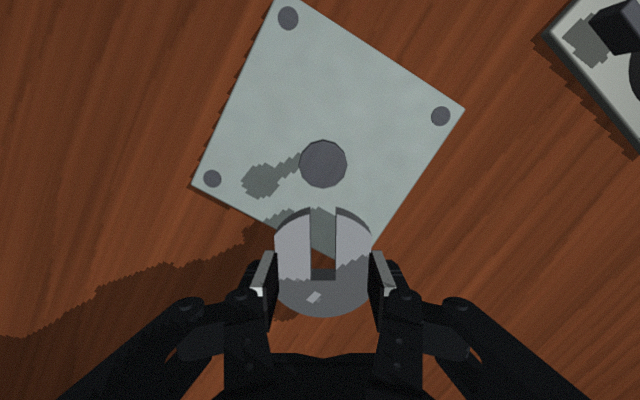

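```bash
python3 - <<'E'
from h import *
print(at('wrist',323,164,66))
E
python3 -m handwheel '-1 9 0 0 0 0 0; -1 0 0 0 0 0 0; -1 0 10 0 0 0 0; -1 0 10 0 0 0 0; -1 0 0 0 0 0 0; -1 0 0 0 0 0 0'
python3 - <<'E'
from h import *
s,Rm=st(); print(Rm.T@(np.array([469.7,-386,18])-s['eef_pos']))
im=get_image('wrist'); cv2.imwrite('pics/w31.png',im)
E
```

```text
[ 469.82078772 -386.34391553   66.        ]
clock: 42.9
eef_pos: [490.4, -420.8, -4.1]
tool_rot: [-0.977, 1.567, -0.445]
force: [0.2, -0.4, -1.8]
width: 45.8
t42.90 pos [ 490.4 -420.8   -4.1] w45.8 F [ 0.2 -0.4 -1.8]
[[ 0.004 -0.507  0.862]
 [-0.002  0.862  0.507]
 [-1.    -0.004  0.002]]
[-22.24365124  40.40604916  -0.09875261]
```

View pics/w31.png

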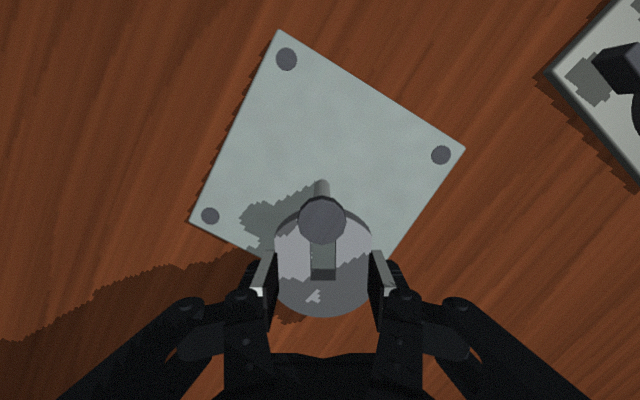

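```bash
python3 -m handwheel '-1 1 10 0 0 0 0; -1 0 8 0 0 0 0; -1 0 8 0 0 0 0; -1 0 0 0 0 0 0; -1 0 0 0 0 0 0'
python3 - <<'E'
from h import *
s,Rm=st(); print(Rm.T@(np.array([469.7,-386,18])-s['eef_pos']))
im=get_image('wrist'); cv2.imwrite('pics/w32.png',im)
E
```

```text
clock: 43.45
eef_pos: [476.4, -396.5, -5.0]
tool_rot: [-0.968, 1.566, -0.436]
force: [-0.2, -0.6, -1.4]
width: 45.9
t43.45 pos [ 476.4 -396.5   -5. ] w45.9 F [-0.2 -0.6 -1.4]
[[ 0.004 -0.507  0.862]
 [-0.002  0.862  0.507]
 [-1.    -0.004  0.003]]
[-23.01227629  12.3812853   -0.33448002]
```

View pics/w32.png

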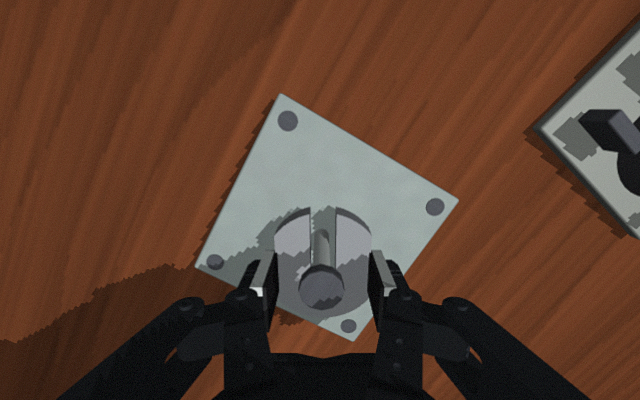

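```bash
python3 -m handwheel '-1 0 7 0 0 0 0; -1 0 0 0 0 0 0; -1 0 4 0 0 0 0; -1 0 0 0 0 0 0; -1 4 1 0 0 0 0; -1 0 0 0 0 0 0; -1 0 0 0 0 0 0'
python3 - <<'E'
from h import *
s,Rm=st(); print(Rm.T@(np.array([469.7,-386,18])-s['eef_pos']))
im=get_image('wrist'); cv2.imwrite('pics/w33.png',im)
E
```

```text
clock: 44.2
eef_pos: [470.3, -386.1, -9.4]
tool_rot: [-0.994, 1.565, -0.462]
force: [1.0, -0.5, -2.2]
width: 45.7
t44.20 pos [ 470.3 -386.1   -9.4] w45.7 F [ 1.  -0.5 -2.2]
[[ 0.005 -0.507  0.862]
 [-0.003  0.862  0.507]
 [-1.    -0.005  0.003]]
[-27.41185505   0.22897583  -0.38849806]
```

View pics/w33.png

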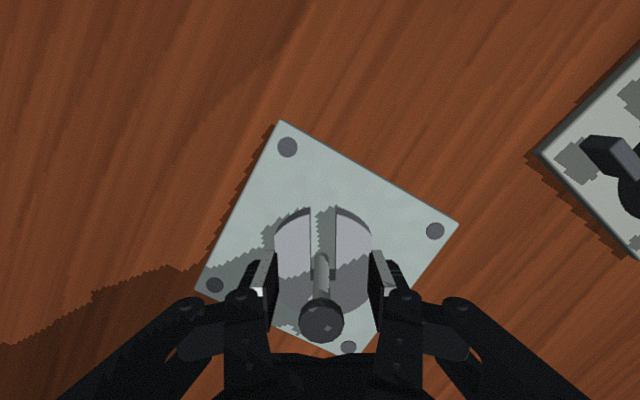

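```bash
python3 -m handwheel '-1 3 0.3 -0.3 0 0 0; -1 0 0 0 0 0 0; -1 2 0 0 0 0 0; -1 0 0 0 0 0 0; -0.1 0 0 0 0 0 0; 0.5 0 0 0 0 0 0; 0.5 0 0 0 0 0 0; 0.5 -15 0 0 0 0 0; 0.5 -25 0 0 0 0 0; 0.5 0 0 0 0 0 0'
python3 - <<'E'
from h import *
st()
im=get_image('wrist'); cv2.imwrite('pics/w34.png',im)
E
```

```text
clock: 45.25
eef_pos: [471.1, -386.7, 30.7]
tool_rot: [-1.127, 1.563, -0.596]
force: [0.4, -0.6, 0.8]
width: 63.7
t45.25 pos [ 471.1 -386.7   30.7] w63.7 F [ 0.4 -0.6  0.8]
[[ 0.007 -0.507  0.862]
 [-0.005  0.862  0.507]
 [-1.    -0.007  0.004]]
```

View pics/w34.png

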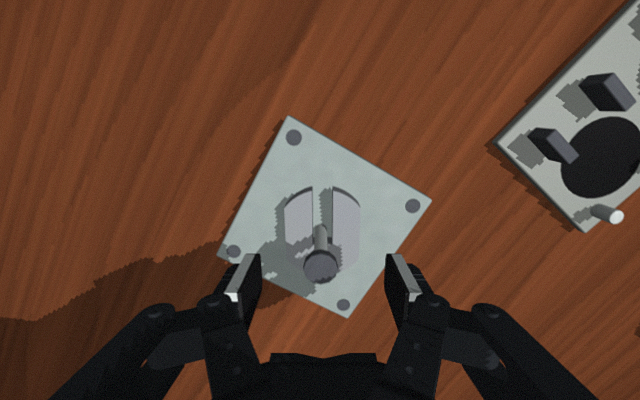

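```bash
python3 -m handwheel '0.5 -25 0 0 0 0 0; 0.5 -20 0 0 0 0 0; 0.5 0 0 0 0 0 0'
python3 - <<'E'
from h import *
plan((415,-182,65),118.4,.5,n=14)
E
```

```text
clock: 45.6
eef_pos: [468.6, -385.4, 74.7]
tool_rot: [-1.142, 1.568, -0.61]
force: [0.4, -0.9, -0.0]
width: 63.8
t45.60 pos [ 468.6 -385.4   74.7] w63.8 F [ 0.4 -0.9 -0. ]
[[ 0.003 -0.507  0.862]
 [-0.002  0.862  0.507]
 [-1.    -0.003  0.001]]
0.5 0.7 14.5 4.1 -0.110 -0.000 0.000; 0.5 0.7 13.9 5.6 -0.110 -0.000 0.000; 0.5 0.7 13.2 7.1 -0.110 -0.000 0.000; 0.5 0.7 12.4 8.5 -0.110 -0.000 0.000; 0.5 0.7 11.4 9.8 -0.110 -0.000 0.000; 0.5 0.7 10.2 11.0 -0.110 -0.000 0.000; 0.5 0.7 9.0 12.1 -0.110 -0.000 0.000; 0.5 0.7 7.6 13.0 -0.110 -0.000 0.000; 0.5 0.7 6.1 13.7 -0.110 -0.000 0.000; 0.5 0.7 4.6 14.3 -0.110 -0.000 0.000
0.5 0.7 3.0 14.7 -0.110 -0.000 0.000; 0.5 0.7 1.4 15.0 -0.110 -0.000 0.000; 0.5 0.7 -0.3 15.0 -0.110 -0.000 0.000; 0.5 0.7 -1.9 14.9 -0.110 -0.000 0.000
q7 0.86 rem [-53.6 203.4  -9.7]
```

```bash
python3 -m handwheel '0.5 0 14.5 4 -0.11 0 0; 0.5 0 14 5.6 -0.11 0 0; 0.5 0 13 7 -0.11 0 0; 0.5 0 12 8.5 -0.11 0 0; 0.5 0 11 10 -0.11 0 0; 0.5 0 10 11 -0.11 0 0; 0.5 0 9 12 -0.11 0 0; 0.5 0 7.6 13 -0.11 0 0; 0.5 0 6 14 -0.11 0 0; 0.5 0 4.6 14 -0.11 0 0'
python3 -m handwheel '0.5 0 3 14.7 -0.11 0 0; 0.5 0 1 15 -0.11 0 0; 0.5 0 0 13 -0.11 0 0; 0.5 0 -2 8 -0.11 0 0; 0.5 0 0 0 0 0 0; 0.5 0 0 0 0 0 0'
python3 - <<'E'
from h import *
plan((414,-182,20),118.4,.5,n=3)
im=get_image('wrist'); cv2.imwrite('pics/w35.png',im)
E
```

```text
clock: 46.6
eef_pos: [421.6, -235.8, 65.4]
tool_rot: [0.844, 1.563, 2.515]
force: [0.4, 0.3, 0.2]
width: 63.9
clock: 47.2
eef_pos: [402.0, -180.8, 61.2]
tool_rot: [0.267, 1.552, 2.399]
force: [-0.0, -0.5, -0.2]
width: 63.9
t47.20 pos [ 402.  -180.8   61.2] w63.9 F [-0.  -0.5 -0.2]
[[-0.014 -0.846 -0.532]
 [ 0.013 -0.532  0.846]
 [-1.     0.005  0.018]]
0.5 13.7 -3.2 -2.7 0.022 0.006 -0.002; 0.5 13.7 -3.3 -2.6 0.022 0.006 -0.002; 0.5 13.7 -3.3 -2.4 0.022 0.006 -0.002
q7 1.66 rem [ 12.   -1.2 -41.2]
```

View pics/w35.png

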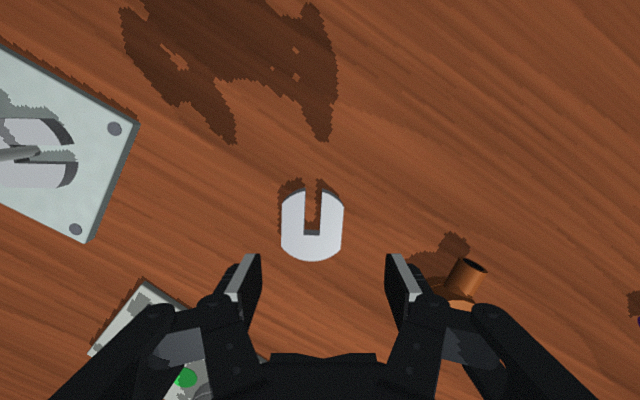

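```bash
python3 - <<'E'
from h import *
crop('pics/w35.png',265,170,100,100,6,'pics/w35c.png')
E
```

```text
(no output)
```

View pics/w35c.png

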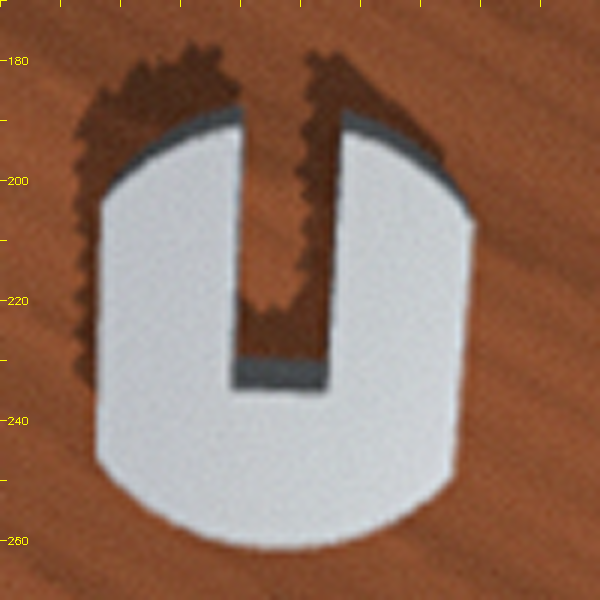

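```bash
cat >> h.py <<'E'
def spacer(c4,z=12):
    a=[at('wrist',u,v,z)[:2] for u,v in c4]
    print('ctr',np.mean(a,0).round(1),'dir',[np.degrees(np.arctan2(*(a[i]-a[i+1])[::-1])).round(1) for i in (0,2)],'w',np.linalg.norm(a[0]-a[2]).round(1),np.linalg.norm(a[1]-a[3]).round(1))
E
python3 - <<'E'
from h import *
spacer(((281.7,203.8),(281.2,246.2),(344.2,207),(340.5,249.2)))
E
```

```text
ctr [ 414.7 -182.7] dir [np.float64(-150.9), np.float64(-151.4)] w 48.6 48.3
```

```bash
python3 -m handwheel '0.5 10 -10 -7 0.03 0.018 -0.005; 0.5 20 0 0 0.03 0 0; 0.5 18 0 0 0 0 0; 0.5 0 0 0 0 0 0; 0.5 0 0 0 0 0 0'
python3 - <<'E'
from h import *
plan((413.7,-182.5,-24),118.85,.5,n=3)
im=get_image('wrist'); crop(im,220,160,200,130,4,'pics/w36.png')
E
```

```text
clock: 47.75
eef_pos: [415.8, -184.9, 11.2]
tool_rot: [-3.064, 1.568, -1.008]
force: [0.7, 0.0, -0.5]
width: 63.9
t47.75 pos [ 415.8 -184.9   11.2] w63.9 F [ 0.7  0.  -0.5]
[[ 0.002 -0.884 -0.467]
 [-0.003 -0.467  0.884]
 [-1.    -0.    -0.003]]
0.5 11.7 0.2 1.1 -0.006 -0.001 0.000; 0.5 11.7 0.2 1.0 -0.006 -0.001 0.000; 0.5 11.7 0.2 1.0 -0.006 -0.001 0.000
q7 1.46 rem [ -2.1   2.4 -35.2]
```

View pics/w36.png

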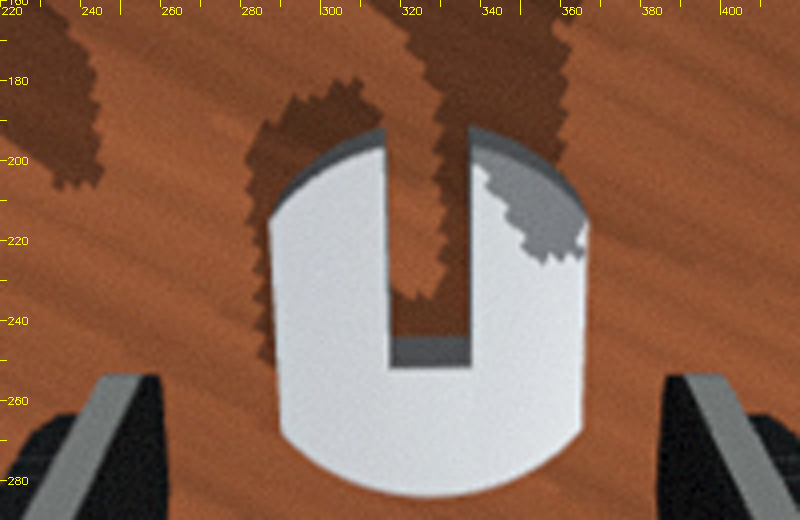

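```bash
python3 - <<'E'
from h import *
spacer(((287.5,215.5),(290.5,268),(366.8,215.5),(365.5,267.5)))
E
python3 -m handwheel '0.5 10 0.5 3 -0.006 0 0; 0.5 10 0 0 0 0 0; 0.5 0 0 0 0 0 0; 0.5 0 0 0 0 0 0'
python3 - <<'E'
from h import *
plan((413.5,-182.5,-24),118.85,.5,n=1)
E
```

```text
ctr [ 415.2 -182.5] dir [np.float64(-151.2), np.float64(-150.9)] w 48.2 48.3
clock: 48.2
eef_pos: [416.1, -184.1, -6.2]
tool_rot: [-2.593, 1.562, -0.534]
force: [0.5, -0.4, 0.4]
width: 64.0
t48.20 pos [ 416.1 -184.1   -6.2] w64.0 F [ 0.5 -0.4  0.4]
[[ 0.007 -0.883 -0.469]
 [-0.004 -0.469  0.883]
 [-1.    -0.004 -0.007]]
0.5 17.8 1.7 2.7 -0.016 -0.007 0.004
q7 1.4 rem [ -2.6   1.6 -17.8]
```

```bash
python3 -m handwheel '0.5 9 0 2 -0.016 -0.007 0.004; 0.5 0 0 0 0 0 0; 0.5 8 0.5 0 0 0 0; 0.5 0 0 0 0 0 0; 0.5 0 0 0 0 0 0'
python3 - <<'E'
from h import *
plan((415.2,-182.5,-25),118.85,.5,n=1)
E
```

```text
clock: 48.7
eef_pos: [415.7, -183.2, -23.2]
tool_rot: [-2.166, 1.569, -0.091]
force: [-0.6, -0.5, 0.0]
width: 63.9
t48.70 pos [ 415.7 -183.2  -23.2] w63.9 F [-0.6 -0.5  0. ]
[[ 0.002 -0.876 -0.483]
 [-0.    -0.483  0.876]
 [-1.    -0.002 -0.001]]
0.5 1.8 0.1 0.9 0.000 -0.001 0.002
q7 1.37 rem [-0.5  0.7 -1.8]
```

```bash
python3 -m handwheel '0.5 2 0 1 0 0 0; 0.5 0 0 0 0 0 0; 0.1 0 0 0 0 0 0; -1 0 0 0 0 0 0; -1 0 0 0 0 0 0; -1 0 0 0 0 0 0;-1 0 0 0 0 0 0'; python3 - <<'E'
from h import *
st()
im=get_image('wrist'); crop(im,200,120,240,200,3,'pics/w37.png')
E
```

```text
clock: 49.4
eef_pos: [415.1, -182.2, -24.8]
tool_rot: [-2.417, 1.568, -0.342]
force: [0.0, 0.5, -1.2]
width: 46.3
t49.40 pos [ 415.1 -182.2  -24.8] w46.3 F [ 0.   0.5 -1.2]
[[ 0.002 -0.876 -0.483]
 [-0.001 -0.483  0.876]
 [-1.    -0.002 -0.002]]
```

View pics/w37.png

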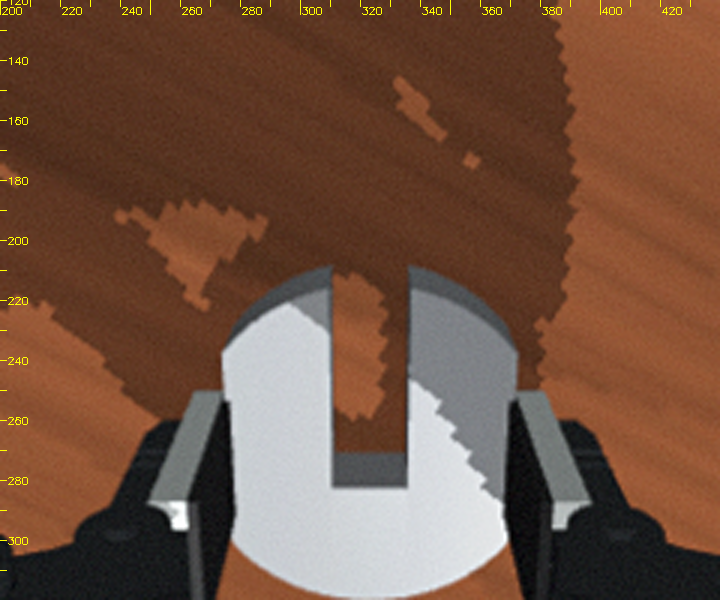

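```bash
python3 - <<'E'
from h import *
s,Rm=st()
for u,v in ((323.2,282.5),(323,215.5),(323,319.5)): print((Rm.T@(at('wrist',u,v,12)-s['eef_pos'])).round(2))
E
python3 -m handwheel '-1 -25 0 0 0 0 0; -1 -35 0 0 0 0 0; -1 -35 0 0 0 0 0; -1 -15 0 0 0 0 0; -1 0 0 0 0 0 0'
python3 - <<'E'
from h import *
plan((408,-407,85),-69,-1,n=26)
E
```

```text
t49.45 pos [ 415.1 -182.1  -24.8] w45.8 F [-0.9  0.7 -1.6]
[[ 0.002 -0.876 -0.483]
 [-0.001 -0.483  0.876]
 [-1.    -0.002 -0.002]]
[-36.79  -6.55  -0.48]
[-36.85  30.15  -0.6 ]
[-36.75 -29.53  -0.57]
clock: 49.95
eef_pos: [413.5, -181.2, 87.6]
tool_rot: [0.515, 1.568, 2.591]
force: [0.2, -0.4, -1.7]
width: 46.1
t49.95 pos [ 413.5 -181.2   87.6] w46.1 F [ 0.2 -0.4 -1.7]
[[-0.002 -0.875 -0.484]
 [ 0.001 -0.484  0.875]
 [-1.     0.001  0.002]]
-1 0.1 4.4 -7.5 0.005 0.000 -0.000; -1 0.1 4.4 -7.5 0.005 0.000 -0.000; -1 0.1 4.3 -7.5 0.005 0.000 -0.000; -1 0.1 4.3 -7.6 0.005 0.000 -0.000; -1 0.1 4.2 -7.6 0.005 0.000 -0.000; -1 0.1 4.2 -7.6 0.005 0.000 -0.000; -1 0.1 4.1 -7.6 0.005 0.000 -0.000; -1 0.1 4.1 -7.7 0.005 0.000 -0.000; -1 0.1 4.1 -7.7 0.005 0.000 -0.000; -1 0.1 4.0 -7.7 0.005 0.000 -0.000
-1 0.1 4.0 -7.7 0.005 0.000 -0.000; -1 0.1 3.9 -7.7 0.005 0.000 -0.000; -1 0.1 3.9 -7.8 0.005 0.000 -0.000; -1 0.1 3.9 -7.8 0.005 0.000 -0.000; -1 0.1 3.8 -7.8 0.005 0.000 -0.000; -1 0.1 3.8 -7.8 0.005 0.000 -0.000; -1 0.1 3.7 -7.8 0.005 0.000 -0.000; -1 0.1 3.7 -7.9 0.005 0.000 -0.000; -1 0.1 3.7 -7.9 0.005 0.000 -0.000; -1 0.1 3.6 -7.9 0.005 0.000 -0.000
-1 0.1 3.6 -7.9 0.005 0.000 -0.000; -1 0.1 3.5 -7.9 0.005 0.000 -0.000; -1 0.1 3.5 -8.0 0.005 0.000 -0.000; -1 0.1 3.4 -8.0 0.005 0.000 -0.000; -1 0.1 3.4 -8.0 0.005 0.000 -0.000; -1 0.1 3.4 -8.0 0.005 0.000 -0.000
q7 1.66 rem [  -5.5 -225.8   -2.6]
```

```bash
python3 - <<'E'
from h import *
plan((528,-359,85),115,-1,n=10)
E
```

```text
t49.95 pos [ 413.5 -181.2   87.6] w46.1 F [ 0.2 -0.4 -1.7]
[[-0.002 -0.875 -0.484]
 [ 0.001 -0.484  0.875]
 [-1.     0.001  0.002]]
-1 0.2 -1.4 -21.1 0.007 0.000 -0.000; -1 0.2 -1.6 -21.1 0.007 0.000 -0.000; -1 0.2 -1.7 -21.1 0.007 0.000 -0.000; -1 0.2 -1.8 -21.1 0.007 0.000 -0.000; -1 0.2 -2.0 -21.1 0.007 0.000 -0.000; -1 0.2 -2.1 -21.0 0.007 0.000 -0.000; -1 0.2 -2.3 -21.0 0.007 0.000 -0.000; -1 0.2 -2.4 -21.0 0.007 0.000 -0.000; -1 0.2 -2.6 -21.0 0.007 0.000 -0.000; -1 0.3 -2.7 -21.0 0.007 0.000 -0.000
q7 1.66 rem [ 114.5 -177.8   -2.6]
```

```bash
python3 -m handwheel '-1 -1 -1.4 -21 0.007 0 0; -1 -1 -1.6 -21 0.007 0 0; -1 -1 -1.7 -21 0.007 0 0; -1 -1 -2 -21 0.007 0 0; -1 -1 -2 -21 0.007 0 0; -1 -1 -2 -21 0.007 0 0; -1 -1 -2 -21 0.007 0 0; -1 0 -2 -18 0.007 0 0; -1 0 -2 -12 0.007 0 0; -1 0 0 0 0 0 0'
python3 - <<'E'
from h import *
plan((526,-360,50),115,-1,step=20)
im=get_image('wrist'); cv2.imwrite('pics/w38.png',im)
E
```

```text
clock: 50.95
eef_pos: [505.3, -336.0, 79.7]
tool_rot: [0.967, 1.55, 2.979]
force: [-0.8, -0.3, -0.8]
width: 45.8
t50.95 pos [ 505.3 -336.    79.7] w45.8 F [-0.8 -0.3 -0.8]
[[-0.02  -0.904 -0.427]
 [ 0.003 -0.427  0.904]
 [-1.     0.017  0.012]]
-1 9.7 -3.0 -10.3 0.002 0.004 -0.006; -1 9.8 -3.0 -10.2 0.002 0.004 -0.006; -1 9.9 -2.9 -10.2 0.002 0.004 -0.006
q7 1.95 rem [ 20.7 -24.  -29.7]
```

View pics/w38.png

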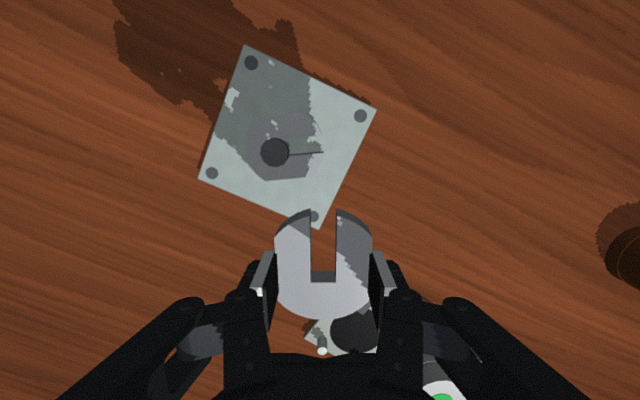

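```bash
python3 -m handwheel '-1 5 -3 -11 0 0.004 -0.006; -1 5 -3 -11 0 0.004 -0.006; -1 5 -3 -8 0 0.004 -0.006; -1 0 0 0 0 0 0; -1 0 0 0 0 0 0'
python3 - <<'E'
from h import *
plan((526,-360,45),115,-1,step=20)
im=get_image('wrist'); cv2.imwrite('pics/w39.png',im)
E
```

```text
clock: 51.5
eef_pos: [524.8, -357.3, 60.4]
tool_rot: [0.311, 1.567, 2.326]
force: [0.3, -0.0, -1.1]
width: 46.2
t51.50 pos [ 524.8 -357.3   60.4] w46.2 F [ 0.3 -0.  -1.1]
[[-0.003 -0.903 -0.431]
 [ 0.003 -0.431  0.903]
 [-1.     0.001  0.004]]
-1 15.4 0.1 -3.0 0.009 0.004 -0.001
q7 1.97 rem [  1.2  -2.7 -15.4]
```

View pics/w39.png

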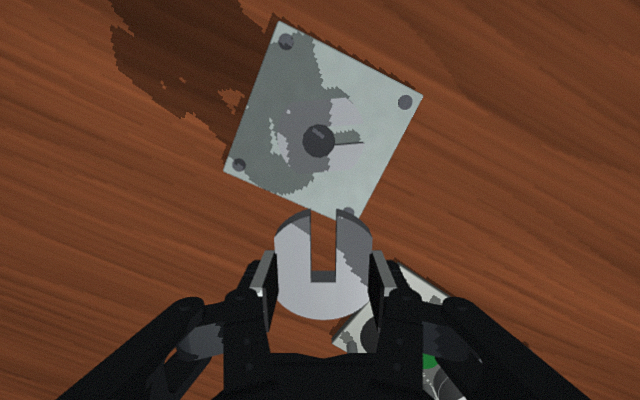

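```bash
python3 - <<'E'
from h import *
s,Rm=st(); p=at('wrist',319,140.5,66); print(p,Rm.T@(p-s['eef_pos']))
E
python3 -m handwheel '-1 15 0 -1.8 0 0.004 0; -1 18 0 0 0 0 0; -1 15 0 0 0 0 0; -1 0 0 0 0 0 0; -1 0 0 0 0 0 0'
python3 - <<'E'
from h import *
s,Rm=st(); print(Rm.T@(np.array([469.7,-386.2,18])-s['eef_pos']))
im=get_image('wrist'); cv2.imwrite('pics/w40.png',im)
E
```

```text
t51.55 pos [ 524.7 -357.4   60.5] w45.8 F [-0.3 -0.7 -1.2]
[[-0.003 -0.903 -0.431]
 [ 0.003 -0.431  0.903]
 [-1.     0.001  0.004]]
[ 469.64241343 -386.70433615   66.        ] [-5.44600465 62.35693504 -2.71991549]
clock: 52.05
eef_pos: [524.4, -358.0, 7.5]
tool_rot: [1.246, 1.568, -3.02]
force: [0.2, -0.3, -1.5]
width: 46.0
t52.05 pos [ 524.4 -358.     7.5] w46.0 F [ 0.2 -0.3 -1.5]
[[-0.003 -0.902 -0.432]
 [-0.    -0.432  0.902]
 [-1.     0.003  0.001]]
[-10.34738093  61.57332443  -1.77839531]
```

View pics/w40.png

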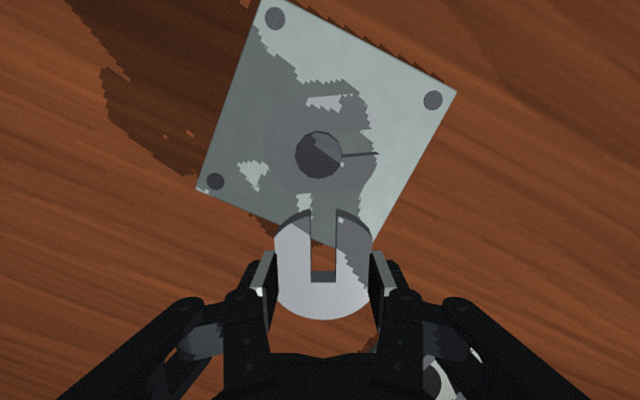

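```bash
python3 -m handwheel '-1 3 0 -1.5 0 0 0; -1 0 0 0 0 0 0; -1 0 10 0 0 0 0; -1 0 10 0 0 0 0; -1 0 0 0 0 0 0; -1 0 0 0 0 0 0'
python3 - <<'E'
from h import *
s,Rm=st(); print(Rm.T@(np.array([469.7,-386.2,18])-s['eef_pos']))
im=get_image('wrist'); cv2.imwrite('pics/w41.png',im)
E
```

```text
clock: 52.7
eef_pos: [505.7, -370.2, 6.1]
tool_rot: [2.253, 1.568, -2.014]
force: [0.9, 0.6, -2.2]
width: 46.3
t52.70 pos [ 505.7 -370.2    6.1] w46.3 F [ 0.9  0.6 -2.2]
[[-0.001 -0.903 -0.431]
 [-0.002 -0.431  0.903]
 [-1.     0.002 -0.002]]
[-11.79143651  39.42145528   1.00615558]
```

View pics/w41.png

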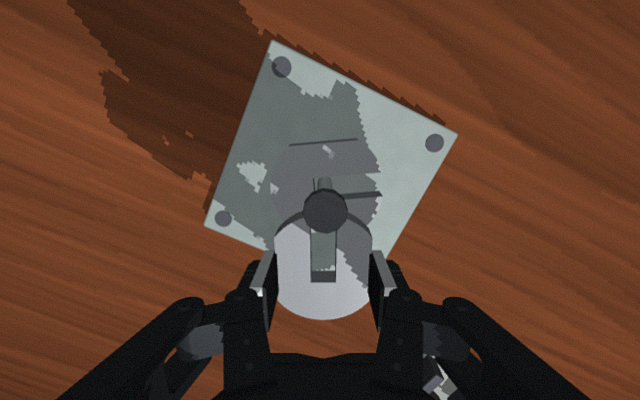

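```bash
python3 -m handwheel '-1 0 0 1.3 0 0 0; -1 0 0 0 0 0 0; -1 0 8 0 0 0 0; -1 0 8 0 0 0 0; -1 0 0 0 0 0 0; -1 0 0 0 0 0 0'
python3 - <<'E'
from h import *
s,Rm=st(); print(Rm.T@(np.array([469.7,-386.2,18])-s['eef_pos']))
im=get_image('wrist'); cv2.imwrite('pics/w42.png',im)
E
```

```text
clock: 53.35
eef_pos: [489.6, -376.3, 6.3]
tool_rot: [2.271, 1.568, -1.996]
force: [-0.9, -0.1, -0.8]
width: 46.1
t53.35 pos [ 489.6 -376.3    6.3] w46.1 F [-0.9 -0.1 -0.8]
[[-0.001 -0.902 -0.431]
 [-0.003 -0.431  0.902]
 [-1.     0.002 -0.002]]
[-11.70075688  22.2446976   -0.43343674]
```

View pics/w42.png

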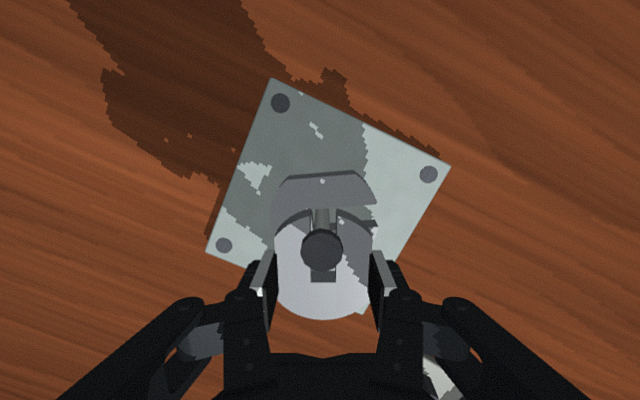

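Stem inside the slot (322,215). Continue home and lower.

```bash
python3 -m handwheel '-1 0 8 0 0 0 0; -1 0 7 0 0 0 0; -1 0 0 0 0 0 0; -1 0 5 0 0 0 0; -1 0 0 0 0 0 0; -1 0 0 0 0 0 0'
python3 - <<'E'
from h import *
s,Rm=st(); print(Rm.T@(np.array([469.7,-386.2,18])-s['eef_pos']))
E
```

```text
clock: 54.0
eef_pos: [469.8, -385.9, 6.3]
tool_rot: [2.236, 1.568, -2.031]
force: [0.4, -0.5, -0.8]
width: 46.2
t54.00 pos [ 469.8 -385.9    6.3] w46.2 F [ 0.4 -0.5 -0.8]
[[-0.001 -0.903 -0.431]
 [-0.003 -0.431  0.903]
 [-1.     0.002 -0.002]]
[-11.72912065   0.23474101  -0.290741  ]
```

```bash
python3 -m handwheel '-1 4 0 0 0 0 0; -1 0 0 0 0 0 0; -1 3 0 0 0 0 0; -1 0 0 0 0 0 0; -1 2 0 0 0 0 0; -1 0 0 0 0 0 0'
python3 - <<'E'
from h import *
s,Rm=st(); print(Rm.T@(np.array([469.7,-386.2,18])-s['eef_pos']))
crop(get_image('scene'),150,230,120,90,6,'pics/s43.png')
E
python3 -m handwheel '-0.1 0 0 0 0 0 0; 0.5 0 0 0 0 0 0; 0.5 0 0 0 0 0 0; 0.5 -15 0 0 0 0 0; 0.5 -25 0 0 0 0 0; 0.5 0 0 0 0 0 0'
python3 - <<'E'
from h import *
st()
im=get_image('wrist'); cv2.imwrite('pics/w43.png',im)
E
```

```text
clock: 54.6
eef_pos: [471.0, -385.8, -0.3]
tool_rot: [2.566, 1.566, -1.7]
force: [-0.6, 0.1, -1.5]
width: 45.9
t54.60 pos [ 4.710e+02 -3.858e+02 -3.000e-01] w45.9 F [-0.6  0.1 -1.5]
[[-0.001 -0.902 -0.431]
 [-0.005 -0.431  0.902]
 [-1.     0.003 -0.004]]
[-18.34426578   1.44437253   0.13551438]
clock: 55.25
eef_pos: [471.8, -384.8, 41.1]
tool_rot: [2.669, 1.568, -1.596]
force: [0.7, -0.0, -0.1]
width: 64.3
t55.25 pos [ 471.8 -384.8   41.1] w64.3 F [ 0.7 -0.  -0.1]
[[-0.    -0.902 -0.432]
 [-0.003 -0.432  0.902]
 [-1.     0.001 -0.003]]
```

View pics/s43.png

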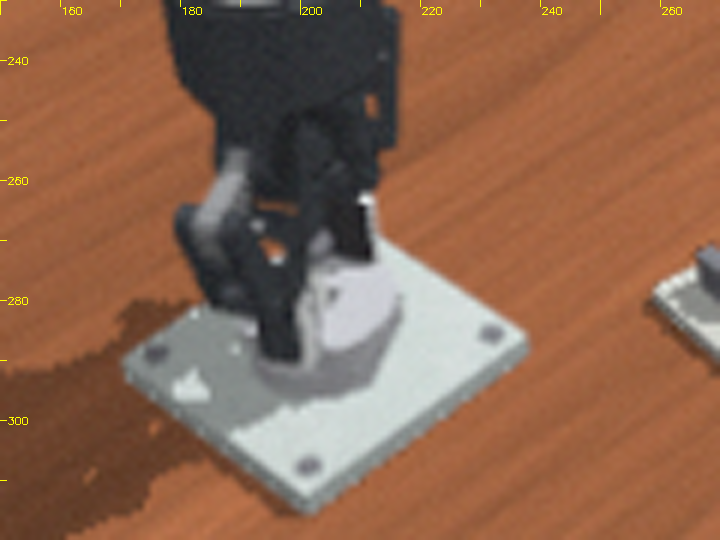

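View pics/w43.png

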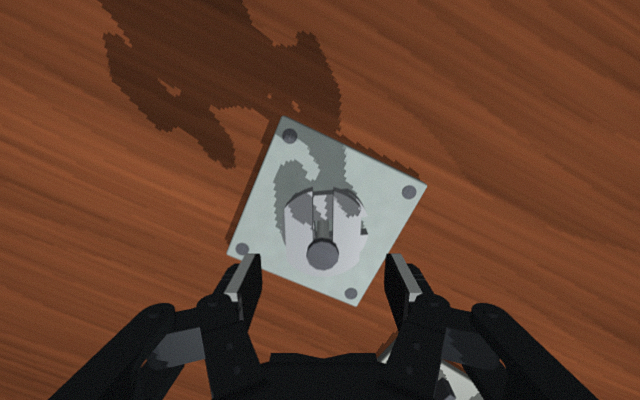

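```bash
sed -i "s/def plan(target,phi_deg,g,step=40,tstep=.13,n=None):/def plan(target,phi_deg,g,step=40,tstep=.13,n=None,exact=False):/; s/    for ph in (np.radians(phi_deg),np.radians(phi_deg)+np.pi):/    for ph in (np.radians(phi_deg),np.radians(phi_deg)+np.pi)[:1 if exact else 2]:/" h.py
python3 -m handwheel '0.5 -25 0 0 0 0 0; 0.5 -20 0 0 0 0 0; 0.5 0 0 0 0 0 0'
python3 - <<'E'
from h import *
plan((490,0,95),36,.5,n=11,exact=True)
E
```

```text
clock: 55.6
eef_pos: [469.4, -384.1, 85.0]
tool_rot: [1.352, 1.566, -2.914]
force: [0.0, -0.6, -0.4]
width: 64.1
t55.60 pos [ 469.4 -384.1   85. ] w64.1 F [ 0.  -0.6 -0.4]
[[-0.005 -0.902 -0.432]
 [-0.001 -0.432  0.902]
 [-1.     0.005  0.001]]
0.5 -1.0 -16.8 30.7 0.126 -0.000 -0.000; 0.5 -0.9 -12.8 32.6 0.126 -0.000 -0.000; 0.5 -0.9 -8.6 33.9 0.126 -0.000 -0.000; 0.5 -0.9 -4.2 34.7 0.126 -0.000 -0.000; 0.5 -0.9 0.2 35.0 0.126 -0.000 -0.000; 0.5 -0.9 4.6 34.7 0.126 -0.000 -0.000; 0.5 -0.9 8.9 33.8 0.126 -0.000 -0.000; 0.5 -0.9 13.1 32.4 0.126 -0.000 -0.000; 0.5 -0.9 17.1 30.5 0.126 -0.000 -0.000; 0.5 -0.9 20.8 28.1 0.126 -0.000 -0.000
0.5 -0.9 24.2 25.3 0.126 -0.000 -0.000
q7 2.04 rem [ 20.6 384.1  10. ]
```

```bash
python3 -m handwheel '0.5 -2 -17 31 0.126 0 0; 0.5 -2 -13 33 0.126 0 0; 0.5 -2 -9 34 0.126 0 0; 0.5 -2 -4 35 0.126 0 0; 0.5 -1 0 35 0.126 0 0; 0.5 -1 4.6 35 0.126 0 0; 0.5 -1 9 34 0.126 0 0; 0.5 -1 13 32 0.126 0 0; 0.5 -1 17 30 0.126 0 0; 0.5 -1 21 28 0.126 0 0'
python3 - <<'E'
from h import *
plan((344,314,75),-43,.5,n=12,exact=True)
E
```

```text
clock: 56.6
eef_pos: [490.6, -30.4, 88.9]
tool_rot: [2.481, 1.555, -3.113]
force: [0.9, -0.1, 0.7]
width: 64.4
t56.60 pos [490.6 -30.4  88.9] w64.4 F [ 0.9 -0.1  0.7]
[[-0.016 -0.636  0.772]
 [-0.     0.772  0.636]
 [-1.     0.01  -0.013]]
0.5 1.3 29.9 8.8 0.120 -0.001 0.000; 0.5 1.4 30.7 5.2 0.120 -0.001 0.000; 0.5 1.4 31.1 1.5 0.120 -0.001 0.000; 0.5 1.4 31.1 -2.3 0.120 -0.001 0.000; 0.5 1.4 30.6 -6.0 0.120 -0.001 0.000; 0.5 1.3 29.7 -9.6 0.120 -0.001 0.000; 0.5 1.3 28.3 -13.1 0.120 -0.001 0.000; 0.5 1.3 26.5 -16.4 0.120 -0.001 0.000; 0.5 1.3 24.4 -19.4 0.120 -0.001 0.000; 0.5 1.3 21.9 -22.2 0.120 -0.001 0.000
0.5 1.2 19.1 -24.7 0.120 -0.001 0.000; 0.5 1.2 16.0 -26.8 0.120 -0.001 0.000
q7 0.34 rem [-146.6  344.4  -13.9]
```

```bash
python3 -m handwheel '0.5 0 30 9 0.12 0 0; 0.5 0 31 5 0.12 0 0; 0.5 0 31 1.5 0.12 0 0; 0.5 0 31 -2 0.12 0 0; 0.5 0 31 -6 0.12 0 0; 0.5 0 30 -10 0.12 0 0; 0.5 0 28 -13 0.12 0 0; 0.5 0 26 -16 0.12 0 0; 0.5 0 22 -19 0.12 0 0; 0.5 0 15 -14 0.12 0 0'
python3 -m handwheel '0.5 0 0 0 0.12 0 0; 0.5 0 0 0 0.12 0 0; 0.5 0 0 0 0 0 0'
python3 - <<'E'
from h import *
plan((344,314,60),-43,.5,step=20,exact=True)
im=get_image('wrist'); cv2.imwrite('pics/w44.png',im)
E
```

```text
clock: 57.6
eef_pos: [370.9, 257.2, 82.9]
tool_rot: [-2.279, 1.547, -2.839]
force: [0.3, 0.3, 0.0]
width: 63.9
clock: 57.9
eef_pos: [367.9, 260.2, 80.6]
tool_rot: [-1.947, 1.544, -2.749]
force: [0.3, -0.5, -0.1]
width: 64.2
t57.90 pos [367.9 260.2  80.6] w64.2 F [ 0.3 -0.5 -0.1]
[[-0.025  0.719  0.695]
 [-0.01   0.695 -0.719]
 [-1.    -0.025 -0.01 ]]
0.5 5.2 5.2 -13.8 -0.013 -0.003 0.006; 0.5 5.1 5.3 -13.7 -0.013 -0.003 0.006; 0.5 5.1 5.5 -13.7 -0.013 -0.003 0.006; 0.5 5.1 5.6 -13.6 -0.013 -0.003 0.006
q7 -1.25 rem [-23.9  53.8 -20.6]
```

View pics/w44.png

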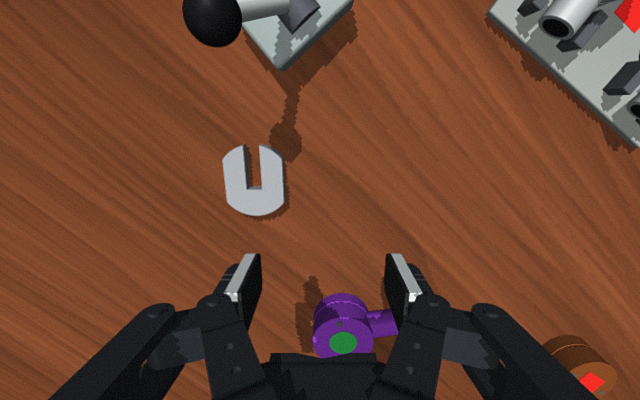

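```bash
python3 -m handwheel '0.5 2 5 -14 -0.013 -0.003 0.006; 0.5 2 5 -14 -0.013 -0.003 0.006; 0.5 5 5 -12 -0.013 -0.003 0.006; 0.5 5 5 -6 -0.013 -0.003 0.006; 0.5 0 0 0 0 0 0; 0.5 0 0 0 0 0 0'
python3 - <<'E'
from h import *
plan((344,314,60),-43,.5,step=20,exact=True)
im=get_image('wrist'); cv2.imwrite('pics/w45.png',im);crop(im,220,140,200,140,4,'pics/w45c.png')
E
```

```text
clock: 58.55
eef_pos: [349.2, 304.9, 64.0]
tool_rot: [-0.626, 1.566, -1.364]
force: [-0.1, 0.3, -0.1]
width: 64.1
t58.55 pos [349.2 304.9  64. ] w64.1 F [-0.1  0.3 -0.1]
[[ 0.001  0.672  0.74 ]
 [-0.005  0.74  -0.672]
 [-1.    -0.003  0.004]]
0.5 4.0 3.2 -10.0 0.013 0.004 0.003
q7 -1.29 rem [-5.2  9.1 -4. ]
```

View pics/w45c.png

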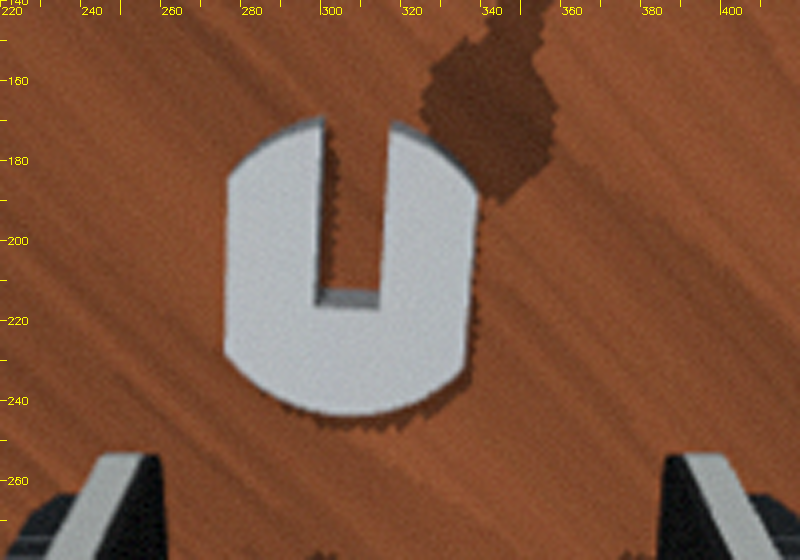

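```bash
python3 - <<'E'
from h import *
spacer(((277.2,185.7),(276,228),(339.5,188),(336.5,231.7)))
E
python3 -m handwheel '0.5 10 4 -10 0.01 0.004 0; 0.5 20 0 0 0 0 0; 0.5 10 0 0 0 0 0; 0.5 0 0 0 0 0 0; 0.5 0 0 0 0 0 0'
python3 - <<'E'
from h import *
im=get_image('wrist'); plan((343,314,-24),-43,.5,n=1,exact=True)
crop(im,220,140,200,140,4,'pics/w46c.png')
E
```

```text
ctr [344.1 315.8] dir [np.float64(43.5), np.float64(44.9)] w 48.1 49.0
clock: 59.1
eef_pos: [345.3, 315.3, 21.9]
tool_rot: [-1.695, 1.569, -2.448]
force: [0.5, -0.1, 0.8]
width: 64.2
t59.15 pos [345.4 315.3  22. ] w63.8 F [-0.1  0.2  0.4]
[[-0.001  0.683  0.73 ]
 [-0.001  0.73  -0.683]
 [-1.    -0.001 -0.   ]]
0.5 46.0 -2.5 -0.8 -0.002 -0.000 0.001
q7 -1.29 rem [ -2.4  -1.3 -46. ]
```

View pics/w46c.png

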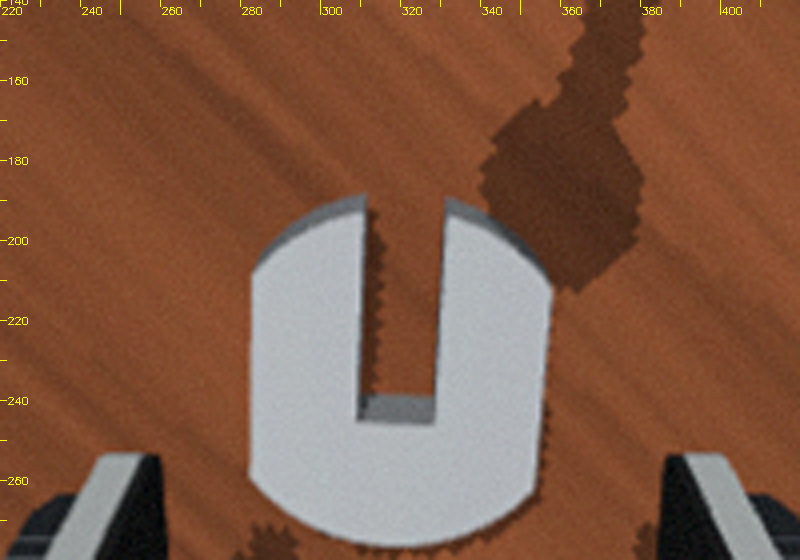

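```bash
python3 - <<'E'
from h import *
spacer(((282.8,208.3),(282.5,259),(358,212.5),(354.2,262.5)))
plan((343.5,316,-24.5),-45.7,.5,n=1,exact=True)
E
```

```text
ctr [344.1 315.9] dir [np.float64(44.2), np.float64(44.9)] w 48.4 48.8
t59.15 pos [345.4 315.3  22. ] w63.8 F [-0.1  0.2  0.4]
[[-0.001  0.683  0.73 ]
 [-0.001  0.73  -0.683]
 [-1.    -0.001 -0.   ]]
0.5 46.5 -0.7 -1.8 0.045 -0.000 0.001
q7 -1.29 rem [ -1.9   0.7 -46.5]
```

```bash
python3 -m handwheel '0.5 14 -0.5 -1.5 0.042 0 0; 0.5 14 0 0 0 0 0; 0.5 0 0 0 0 0 0; 0.5 0 0 0 0 0 0'
python3 - <<'E'
from h import *
plan((344.1,315.9,-24.5),-45.5,.5,n=1,exact=True)
E
```

```text
clock: 59.55
eef_pos: [345.6, 317.4, -4.2]
tool_rot: [1.596, 1.568, 0.799]
force: [0.2, -0.3, -0.1]
width: 63.9
t59.55 pos [345.6 317.4  -4.2] w63.9 F [ 0.2 -0.3 -0.1]
[[ 0.002  0.715  0.699]
 [ 0.002  0.699 -0.715]
 [-1.     0.003 -0.   ]]
0.5 20.3 -2.1 0.0 -0.003 -0.000 -0.003
q7 -1.23 rem [ -1.5  -1.5 -20.3]
```

```bash
python3 -m handwheel '0.5 10 -2 0 0 0 -0.003; 0.5 0 0 0 0 0 0; 0.5 8 -0.5 0 0 0 0; 0.5 0 0 0 0 0 0; 0.5 0 0 0 0 0 0'
python3 - <<'E'
from h import *
plan((344.1,315.9,-24.5),-45.5,.5,n=1,exact=True)
E
```

```text
clock: 60.05
eef_pos: [345.7, 317.2, -16.5]
tool_rot: [1.62, 1.566, 0.822]
force: [-0.6, -0.1, 0.3]
width: 63.7
t60.05 pos [345.7 317.2 -16.5] w63.7 F [-0.6 -0.1  0.3]
[[ 0.004  0.716  0.698]
 [ 0.004  0.698 -0.716]
 [-1.     0.005 -0.   ]]
0.5 8.0 -2.1 -0.1 -0.004 -0.000 -0.005
q7 -0.9 rem [-1.6 -1.3 -8. ]
```

```bash
python3 -m handwheel '0.5 7 -2.5 0 0 0 -0.005; 0.5 0 0 0 0 0 0; 0.5 3 -0.5 0 0 0 0; 0.5 0 0 0 0 0 0; 0.5 0 0 0 0 0 0'
python3 - <<'E'
from h import *
plan((344.1,315.9,-24.5),-45.5,.5,n=1,exact=True)
im=get_image('wrist'); crop(im,200,120,240,200,3,'pics/w47.png')
E
```

```text
clock: 60.55
eef_pos: [345.1, 316.3, -23.6]
tool_rot: [1.796, 1.566, 0.997]
force: [-0.1, 0.6, 0.1]
width: 64.2
t60.55 pos [345.1 316.3 -23.6] w64.2 F [-0.1  0.6  0.1]
[[ 0.002  0.717  0.697]
 [ 0.004  0.697 -0.717]
 [-1.     0.004 -0.001]]
0.5 0.9 -1.0 -0.4 -0.005 -0.001 -0.004
q7 -0.79 rem [-1.  -0.4 -0.9]
```

View pics/w47.png

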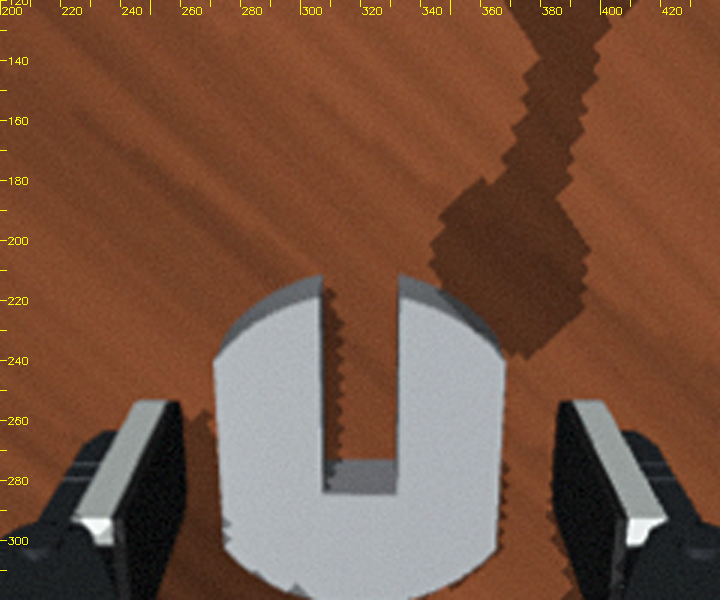

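```bash
python3 -m handwheel '0.5 1 -0.5 -1.5 0 0 -0.004; 0.5 0 0 0 0 0 0; 0.1 0 0 0 0 0 0; -1 0 0 0 0 0 0; -1 0 0 0 0 0 0; -1 0 0 0 0 0 0;-1 0 0 0 0 0 0'; python3 - <<'E'
from h import *
st()
im=get_image('wrist'); crop(im,200,120,240,200,3,'pics/w48.png')
E
```

```text
clock: 61.3
eef_pos: [343.8, 317.4, -23.6]
tool_rot: [2.526, 1.569, 1.726]
force: [-0.5, 0.3, 1.9]
width: 46.1
t61.30 pos [343.8 317.4 -23.6] w46.1 F [-0.5  0.3  1.9]
[[-0.     0.717  0.697]
 [ 0.002  0.697 -0.717]
 [-1.     0.001 -0.002]]
```

View pics/w48.png

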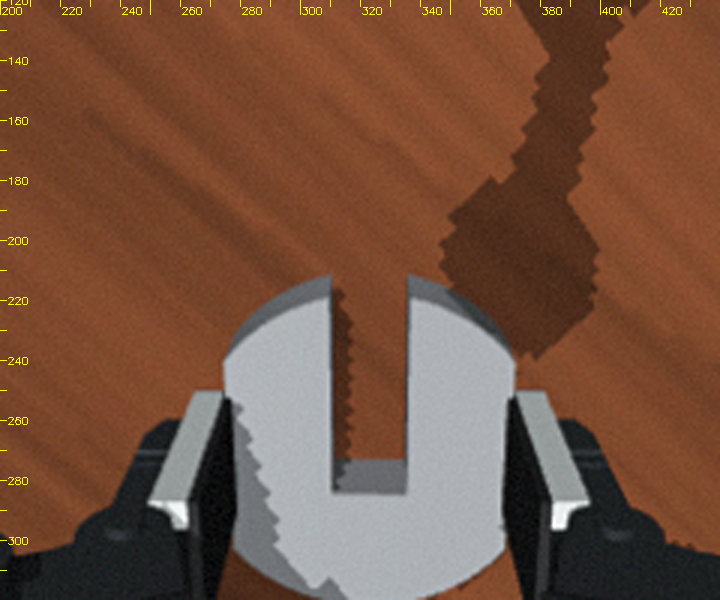

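```bash
python3 - <<'E'
from h import *
s,Rm=st()
for u,v in ((323,284.5),(323,218.5)): print((Rm.T@(at('wrist',u,v,12)-s['eef_pos'])).round(2))
E
python3 -m handwheel '-1 -25 0 0 0 0 0; -1 -35 0 0 0 0 0; -1 -35 0 0 0 0 0; -1 -20 0 0 0 0 0; -1 0 0 0 0 0 0'
python3 - <<'E'
from h import *
plan((470,0,100),-80,-1,n=12,exact=True)
E
```

```text
t61.35 pos [343.7 317.4 -23.6] w45.7 F [ 0.5 -0.5  1.6]
[[-0.     0.717  0.697]
 [ 0.002  0.697 -0.717]
 [-1.     0.001 -0.002]]
[-35.61  -7.74   0.98]
[-35.57  28.9    0.96]
clock: 61.85
eef_pos: [342.5, 315.7, 93.2]
tool_rot: [-1.876, 1.565, -2.677]
force: [0.4, -0.2, -2.9]
width: 45.9
t61.85 pos [342.5 315.7  93.2] w45.9 F [ 0.4 -0.2 -2.9]
[[-0.005  0.718  0.696]
 [-0.002  0.696 -0.718]
 [-1.    -0.005 -0.002]]
-1 -0.6 -10.7 26.3 0.050 -0.000 0.000; -1 -0.6 -9.4 26.8 0.050 -0.000 0.000; -1 -0.6 -8.0 27.2 0.050 -0.000 0.000; -1 -0.6 -6.7 27.6 0.050 -0.000 0.000; -1 -0.6 -5.3 27.9 0.050 -0.000 0.000; -1 -0.6 -3.9 28.1 0.050 -0.000 0.000; -1 -0.6 -2.5 28.3 0.050 -0.000 0.000; -1 -0.6 -1.1 28.3 0.050 -0.000 0.000; -1 -0.6 0.3 28.4 0.050 -0.000 0.000; -1 -0.6 1.7 28.3 0.050 -0.000 0.000
-1 -0.6 3.1 28.2 0.050 -0.000 0.000; -1 -0.6 4.5 28.0 0.050 -0.000 0.000
q7 -0.96 rem [ 127.5 -315.7    6.8]
```

```bash
python3 -m handwheel '-1 -2 -11 26 0.05 0 0; -1 -2 -9 27 0.05 0 0; -1 -2 -8 27 0.05 0 0; -1 -2 -7 27.5 0.05 0 0; -1 -1 -5 28 0.05 0 0; -1 -1 -4 28 0.05 0 0; -1 -1 -2.5 28 0.05 0 0; -1 -1 -1 28 0.05 0 0; -1 -1 0 28 0.05 0 0; -1 -1 2 28 0.05 0 0'
python3 - <<'E'
from h import *
plan((408,-364,95),-110,-1,n=14,exact=True)
E
```

```text
clock: 62.85
eef_pos: [442.5, 48.5, 96.7]
tool_rot: [-1.536, 1.55, -2.842]
force: [0.9, -0.3, -2.0]
width: 45.7
t62.85 pos [442.5  48.5  96.7] w45.7 F [ 0.9 -0.3 -2. ]
[[-0.02   0.965  0.262]
 [-0.006  0.262 -0.965]
 [-1.    -0.021  0.001]]
-1 0.4 -10.1 27.8 0.044 0.001 0.001; -1 0.3 -8.9 28.2 0.044 0.001 0.001; -1 0.3 -7.6 28.6 0.044 0.001 0.001; -1 0.3 -6.4 28.9 0.044 0.001 0.001; -1 0.3 -5.1 29.1 0.044 0.001 0.001; -1 0.2 -3.8 29.3 0.044 0.001 0.001; -1 0.2 -2.5 29.5 0.044 0.001 0.001; -1 0.2 -1.2 29.5 0.044 0.001 0.001; -1 0.2 0.1 29.6 0.044 0.001 0.001; -1 0.2 1.4 29.5 0.044 0.001 0.001
-1 0.2 2.7 29.4 0.044 0.001 0.001; -1 0.1 4.0 29.3 0.044 0.001 0.001; -1 0.1 5.2 29.1 0.044 0.001 0.001; -1 0.1 6.5 28.8 0.044 0.001 0.001
q7 -0.76 rem [ -34.5 -412.5   -1.7]
```

```bash
python3 -m handwheel '-1 0 -10 28 0.044 0 0; -1 0 -9 28 0.044 0 0; -1 0 -8 28.5 0.044 0 0; -1 0 -6 29 0.044 0 0; -1 0 -5 29 0.044 0 0; -1 0 -4 29 0.044 0 0; -1 0 -2.5 29.5 0.044 0 0; -1 0 -1 29.5 0.044 0 0; -1 0 0 29.5 0.044 0 0; -1 0 1.5 29.5 0.044 0 0'
python3 -m handwheel '-1 0 2 29 0.044 0 0; -1 0 3 27 0.044 0 0; -1 0 2 18 0.044 0 0; -1 0 0 0 0.03 0 0; -1 0 0 0 0 0 0'
python3 - <<'E'
from h import *
plan((411,-365,75),-110,-1,step=20,exact=True)
im=get_image('wrist'); cv2.imwrite('pics/w49.png',im)
E
```

```text
clock: 63.85
eef_pos: [408.9, -254.3, 86.5]
tool_rot: [-1.293, 1.534, -3.055]
force: [0.6, -0.2, -2.4]
width: 45.7
clock: 64.35
eef_pos: [393.6, -332.9, 80.0]
tool_rot: [-1.199, 1.526, -3.137]
force: [0.2, 0.2, -2.0]
width: 46.1
t64.35 pos [ 393.6 -332.9   80. ] w46.1 F [ 0.2  0.2 -2. ]
[[-0.045  0.932 -0.359]
 [-0.    -0.359 -0.933]
 [-0.999 -0.042  0.016]]
-1 2.1 14.0 11.8 -0.009 0.008 0.021; -1 2.3 13.8 12.0 -0.009 0.008 0.021
q7 -0.57 rem [ 17.4 -32.1  -5. ]
```

View pics/w49.png

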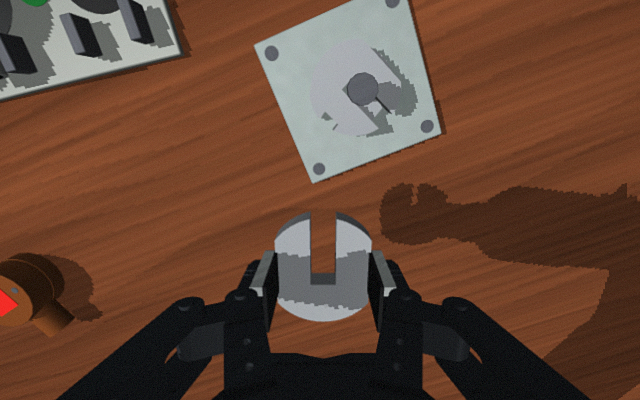

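```bash
python3 -m handwheel '-1 0 12 12 -0.009 0.008 0.021; -1 0 12 12 -0.009 0.008 0.021; -1 0 0 0 0 0 0; -1 0 0 0 0 0 0'
python3 - <<'E'
from h import *
plan((411,-365,50),-110,-1,step=20,exact=True)
s,Rm=st(); print(Rm.T@(np.array([469.7,-386.2,18])-s['eef_pos']))
im=get_image('wrist'); cv2.imwrite('pics/w50.png',im)
E
```

```text
clock: 64.8
eef_pos: [409.1, -356.0, 77.0]
tool_rot: [-2.589, 1.562, 1.785]
force: [0.3, -0.5, -3.2]
width: 46.1
t64.80 pos [ 409.1 -356.    77. ] w46.1 F [ 0.3 -0.5 -3.2]
[[-0.002  0.943 -0.332]
 [ 0.008 -0.332 -0.943]
 [-1.    -0.005 -0.007]]
-1 13.4 2.4 4.0 0.006 -0.004 0.002; -1 13.5 2.4 4.0 0.006 -0.004 0.002
q7 -0.51 rem [  1.9  -9.  -27. ]
t64.80 pos [ 409.1 -356.    77. ] w46.1 F [ 0.3 -0.5 -3.2]
[[-0.002  0.943 -0.332]
 [ 0.008 -0.332 -0.943]
 [-1.    -0.005 -0.007]]
[58.58825923 67.45163399  8.86142143]
```

View pics/w50.png

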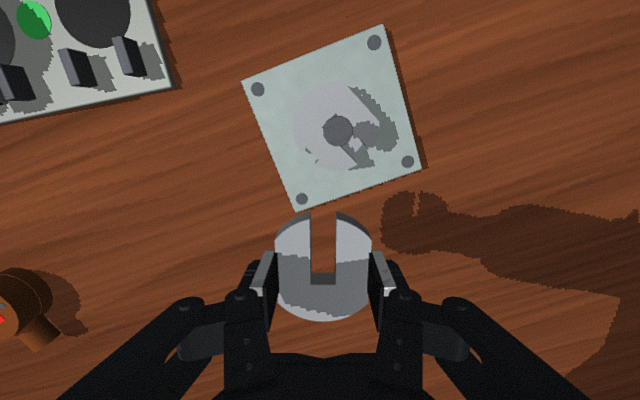

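```bash
python3 -m handwheel '-1 10 2 8.5 0.006 -0.004 0.002; -1 15 2 0 0 0 0; -1 14 0 0 0 0 0; -1 0 0 0 0 0 0; -1 0 0 0 0 0 0'
python3 - <<'E'
from h import *
s,Rm=st(); print(Rm.T@(np.array([469.7,-386.2,18])-s['eef_pos']))
im=get_image('wrist'); cv2.imwrite('pics/w51.png',im)
E
```

```text
clock: 65.35
eef_pos: [410.0, -361.9, 32.9]
tool_rot: [-2.268, 1.563, 2.103]
force: [0.2, -0.4, -2.7]
width: 46.0
t65.35 pos [ 410.  -361.9   32.9] w46.0 F [ 0.2 -0.4 -2.7]
[[-0.004  0.942 -0.334]
 [ 0.007 -0.334 -0.942]
 [-1.    -0.006 -0.005]]
[14.50015088 64.4464961   3.05085238]
```

View pics/w51.png

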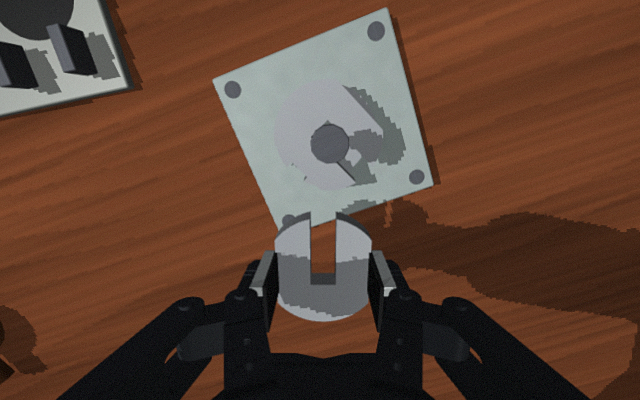

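```bash
python3 - <<'E'
from h import *
s,Rm=st(); p=at('wrist',330.3,143.5,66); print(p,Rm.T@(p-s['eef_pos']))
p=at('wrist',323,240,s['eef_pos'][2]+35.6); print(Rm.T@(p-s['eef_pos']))
E
python3 -m handwheel '-1 8 0 3.3 0 -0.004 0.003; -1 0 0 0 0 0 0; -1 7 0 0 0 0 0; -1 0 0 0 0 0 0; -1 0 0 0 0 0 0'
python3 - <<'E'
from h import *
s,Rm=st(); print(Rm.T@(np.array([469.7,-386.2,18])-s['eef_pos']))
im=get_image('wrist'); crop(im,220,90,200,200,3,'pics/w52.png')
E
```

```text
t65.40 pos [ 409.9 -361.7   32.9] w45.8 F [-0.   0.4 -2.1]
[[-0.004  0.942 -0.335]
 [ 0.007 -0.335 -0.942]
 [-1.    -0.007 -0.005]]
[ 470.0718001  -387.00139236   66.        ] [-33.50338502  64.98086075   3.53117831]
[-35.72364302  18.20366489   0.24986297]
clock: 65.9
eef_pos: [409.0, -365.7, 17.5]
tool_rot: [-1.708, 1.569, 2.663]
force: [0.3, -0.5, -2.5]
width: 46.2
t65.90 pos [ 409.  -365.7   17.5] w46.2 F [ 0.3 -0.5 -2.5]
[[-0.001  0.942 -0.335]
 [ 0.001 -0.335 -0.942]
 [-1.    -0.002 -0.   ]]
[-0.6027842  64.02476358 -1.03715492]
```

View pics/w52.png

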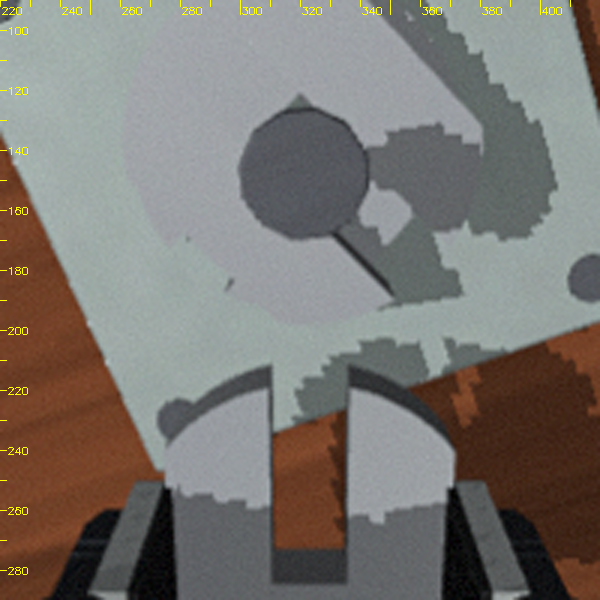

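```bash
python3 -m handwheel '-1 1 0 -0.7 0 0 0; -1 0 0 0 0 0 0; -1 0 10 0 0 0 0; -1 0 10 0 0 0 0; -1 0 5 0 0 0 0; -1 0 0 0 0 0 0; -1 0 0 0 0 0 0'
python3 - <<'E'
from h import *
s,Rm=st(); print(Rm.T@(np.array([469.7,-386.2,18])-s['eef_pos']))
im=get_image('wrist'); crop(im,220,130,200,200,3,'pics/w53.png')
E
```

```text
clock: 66.65
eef_pos: [436.5, -374.4, 16.8]
tool_rot: [-0.054, 1.57, -1.964]
force: [-0.4, 0.2, -3.0]
width: 45.9
t66.65 pos [ 436.5 -374.4   16.8] w45.9 F [-0.4  0.2 -3. ]
[[-0.     0.943 -0.333]
 [-0.    -0.333 -0.943]
 [-1.    -0.     0.   ]]
[-1.20135942 35.27289384  0.09515173]
```

View pics/w53.png

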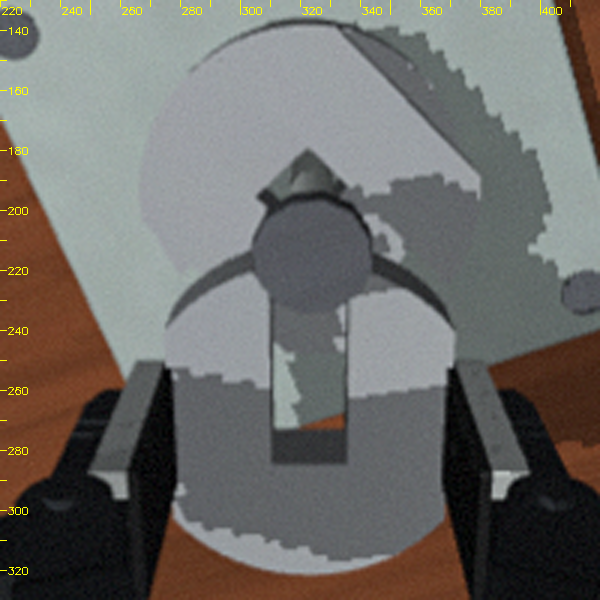

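```bash
python3 -m handwheel '-1 0 8 0 0 0 0; -1 0 8 0 0 0 0; -1 0 0 0 0 0 0; -1 0 0 0 0 0 0'
python3 - <<'E'
from h import *
s,Rm=st(); print(Rm.T@(np.array([469.7,-386.2,18])-s['eef_pos']))
im=get_image('wrist'); crop(im,220,130,200,200,3,'pics/w54.png')
E
```

```text
clock: 67.1
eef_pos: [452.5, -380.0, 16.8]
tool_rot: [-1.68, 1.57, 2.692]
force: [0.4, 0.1, -2.6]
width: 45.7
t67.10 pos [ 452.5 -380.    16.8] w45.7 F [ 0.4  0.1 -2.6]
[[-0.     0.943 -0.334]
 [ 0.    -0.334 -0.943]
 [-1.    -0.    -0.   ]]
[-1.24541226 18.29859799  0.13652109]
```

View pics/w54.png

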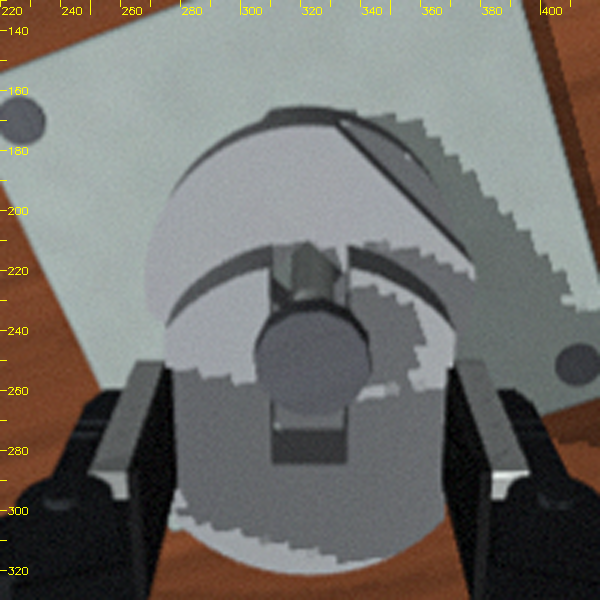

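```bash
python3 -m handwheel '-1 0 7 0 0 0 0; -1 0 6 0 0 0 0; -1 0 0 0 0 0 0; -1 0 4 0 0 0 0; -1 0 0 0 0 0 0; -1 0 0 0 0 0 0'
python3 - <<'E'
from h import *
s,Rm=st(); print(Rm.T@(np.array([469.7,-386.2,18])-s['eef_pos']))
E
```

```text
clock: 67.75
eef_pos: [469.8, -386.0, 16.7]
tool_rot: [-1.943, 1.57, 2.429]
force: [-0.3, 0.3, -2.1]
width: 45.9
t67.75 pos [ 469.8 -386.    16.7] w45.9 F [-0.3  0.3 -2.1]
[[-0.     0.943 -0.334]
 [ 0.    -0.334 -0.943]
 [-1.    -0.001 -0.   ]]
[-1.32472288  0.0083588   0.23137118]
```

```bash
python3 -m handwheel '-1 3 0 0 0 0 0; -1 0 0 0 0 0 0; -1 3 0 0 0 0 0; -1 0 0 0 0 0 0'
python3 -m handwheel '-0.1 0 0 0 0 0 0; 0.5 0 0 0 0 0 0; 0.5 0 0 0 0 0 0; 0.5 -15 0 0 0 0 0; 0.5 -25 0 0 0 0 0; 0.5 -30 0 0 0 0 0; 0.5 0 0 0 0 0 0'
python3 - <<'E'
from h import *
st()
im=get_image('wrist'); crop(im,200,100,240,200,3,'pics/w55.png')
E
```

```text
clock: 68.15
eef_pos: [469.8, -386.5, 13.0]
tool_rot: [2.293, 1.569, 0.381]
force: [-0.3, -0.8, -3.3]
width: 46.1
clock: 68.85
eef_pos: [469.0, -387.7, 87.5]
tool_rot: [1.278, 1.57, -0.636]
force: [0.1, -0.7, 0.5]
width: 64.1
t68.85 pos [ 469.  -387.7   87.5] w64.1 F [ 0.1 -0.7  0.5]
[[ 0.001  0.942 -0.336]
 [-0.001 -0.336 -0.942]
 [-1.     0.001  0.   ]]
```

View pics/w55.png

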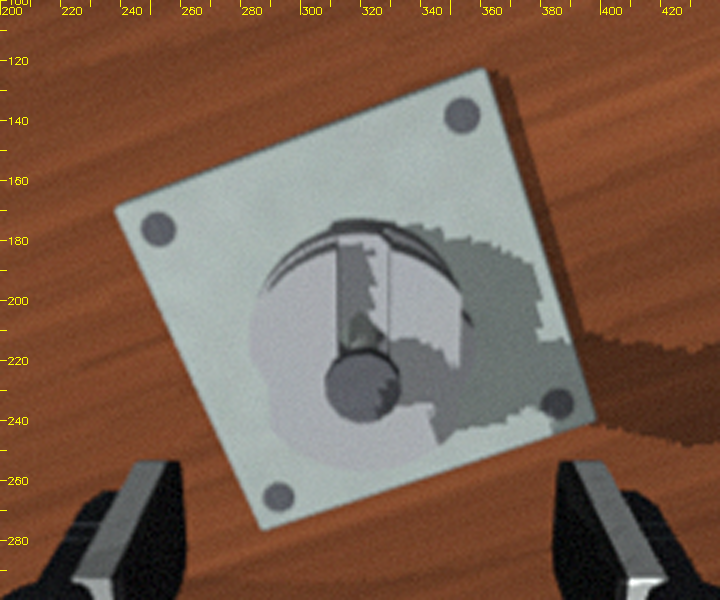

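```bash
python3 - <<'E'
from h import *
plan((500,0,110),-95,-1,n=10,exact=True)
E
```

```text
t68.90 pos [ 468.5 -386.5   85.8] w64.0 F [-0.4 -0.3 -0.3]
[[-0.001  0.942 -0.336]
 [ 0.002 -0.336 -0.942]
 [-1.    -0.001 -0.001]]
-1 -2.4 -10.0 -37.5 -0.026 -0.000 0.000; -1 -2.4 -9.1 -37.7 -0.026 -0.000 0.000; -1 -2.4 -8.1 -37.9 -0.026 -0.000 0.000; -1 -2.4 -7.1 -38.1 -0.026 -0.000 0.000; -1 -2.4 -6.1 -38.3 -0.026 -0.000 0.000; -1 -2.4 -5.2 -38.4 -0.026 -0.000 0.000; -1 -2.4 -4.2 -38.5 -0.026 -0.000 0.000; -1 -2.4 -3.2 -38.6 -0.026 -0.000 0.000; -1 -2.4 -2.2 -38.7 -0.026 -0.000 0.000; -1 -2.4 -1.2 -38.8 -0.026 -0.000 0.000
q7 -0.61 rem [ 31.5 386.5  24.2]
```

```bash
python3 -m handwheel '-1 -4 -10 -37 -0.026 0 0; -1 -4 -9 -38 -0.026 0 0; -1 -4 -8 -38 -0.026 0 0; -1 -4 -7 -38 -0.026 0 0; -1 -3 -6 -38 -0.026 0 0; -1 -3 -5 -38 -0.026 0 0; -1 -3 -4 -38 -0.026 0 0; -1 -3 -3 -38 -0.026 0 0; -1 -3 -2 -38 -0.026 0 0; -1 -2 -1 -38 -0.026 0 0'
python3 - <<'E'
from h import *
plan((365,370,125),-90,-1,n=10,exact=True)
im=get_image('top'); cv2.imwrite('pics/t3.png',im)
crop(im,420,190,100,70,8,'pics/t3s.png')
im=get_image('scene'); crop(im,150,230,120,90,6,'pics/s3s.png')
E
```

```text
clock: 69.9
eef_pos: [496.2, 4.6, 117.4]
tool_rot: [-1.132, 1.564, -2.786]
force: [1.0, -0.9, -0.7]
width: 0.0
t69.90 pos [496.2   4.6 117.4] w0.0 F [ 1.  -0.9 -0.7]
[[-0.006  0.996 -0.083]
 [-0.002 -0.083 -0.997]
 [-1.    -0.006  0.003]]
-1 -0.8 -16.1 -35.3 -0.008 0.000 0.001; -1 -0.8 -15.8 -35.4 -0.008 0.000 0.001; -1 -0.8 -15.5 -35.6 -0.008 0.000 0.001; -1 -0.8 -15.2 -35.7 -0.008 0.000 0.001; -1 -0.8 -14.9 -35.8 -0.008 0.000 0.001; -1 -0.8 -14.6 -36.0 -0.008 0.000 0.001; -1 -0.8 -14.3 -36.1 -0.008 0.000 0.001; -1 -0.8 -14.0 -36.2 -0.008 0.000 0.001; -1 -0.8 -13.7 -36.3 -0.008 0.000 0.001; -1 -0.8 -13.4 -36.4 -0.008 0.000 0.001
q7 -0.99 rem [-131.2  365.4    7.6]
```

View pics/t3s.png

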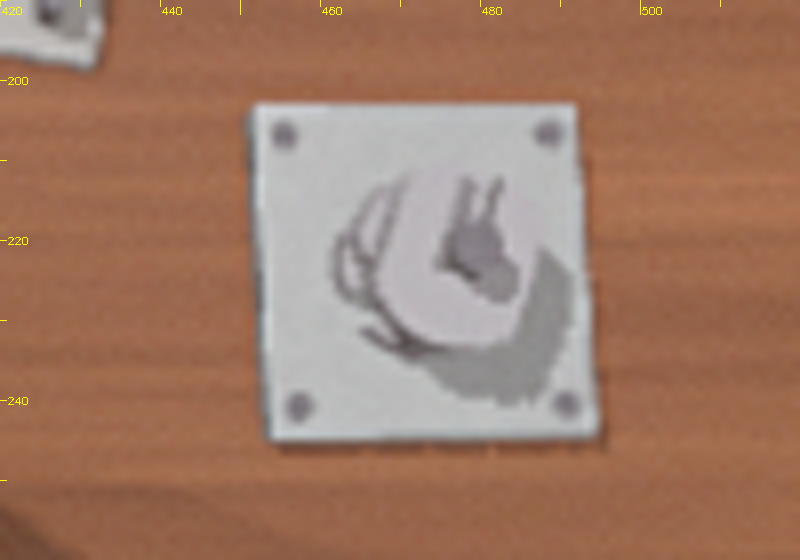

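View pics/s3s.png

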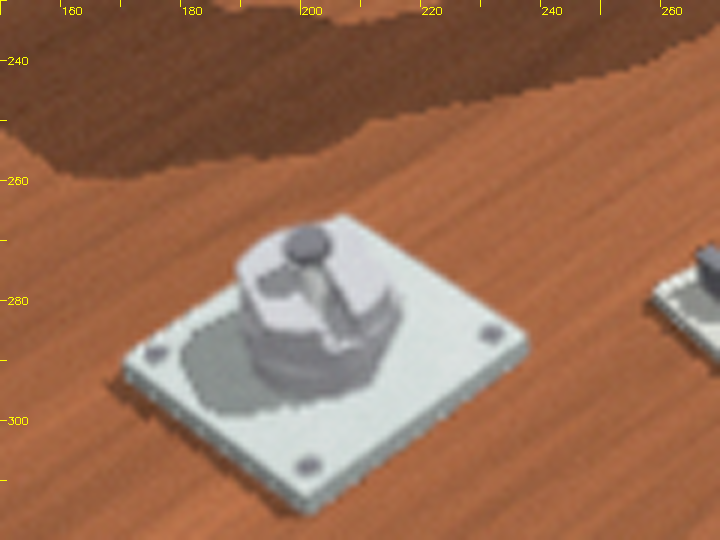

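View pics/t3.png

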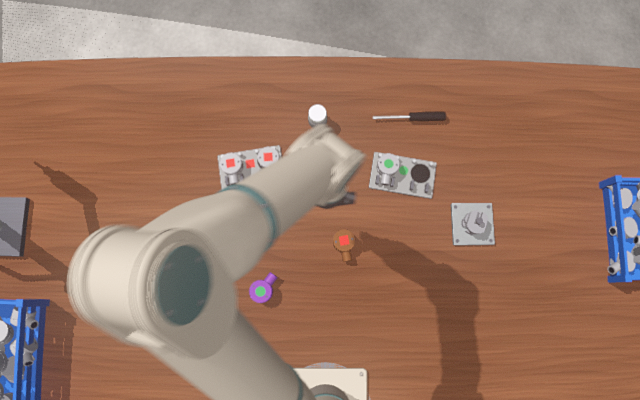

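```bash
python3 - <<'E'
from h import *
print(at('top',477.2,222,48).round(1), at('top',479,220.6,66).round(1))
im=cv2.imread('pics/t3.png')
crop(im,210,130,100,70,8,'pics/t3r.png'); crop(im,360,140,100,70,8,'pics/t3p.png')
E
python3 -m handwheel '-1 -2 -16 -35 -0.008 0 0; -1 -2 -16 -35 -0.008 0 0; -1 -2 -16 -35 -0.008 0 0; -1 -2 -15 -36 -0.008 0 0; -1 -2 -15 -36 -0.008 0 0; -1 -2 -15 -36 -0.008 0 0; -1 -1 -14 -36 -0.008 0 0; -1 -1 -14 -36 -0.008 0 0; -1 -1 -10 -25 0 0 0; -1 0 0 0 0 0 0'
python3 - <<'E'
from h import *
plan((365,378,125),-90,-1,step=20,exact=True)
E
```

```text
[ 466.5 -385.9   48. ] [ 467.4 -384.6   66. ]
clock: 71.0
eef_pos: [375.3, 332.2, 130.0]
tool_rot: [-1.002, 1.561, -2.587]
force: [-0.7, -0.6, 0.9]
width: 0.1
t71.00 pos [375.3 332.2 130. ] w0.1 F [-0.7 -0.6  0.9]
[[-0.009  1.    -0.014]
 [-0.005 -0.014 -1.   ]
 [-1.    -0.008  0.005]]
-1 1.6 -3.6 -15.2 -0.005 0.002 0.003; -1 1.6 -3.6 -15.3 -0.005 0.002 0.003; -1 1.6 -3.5 -15.3 -0.005 0.002 0.003
q7 -1.61 rem [-10.3  45.8  -5. ]
```

View pics/t3r.png

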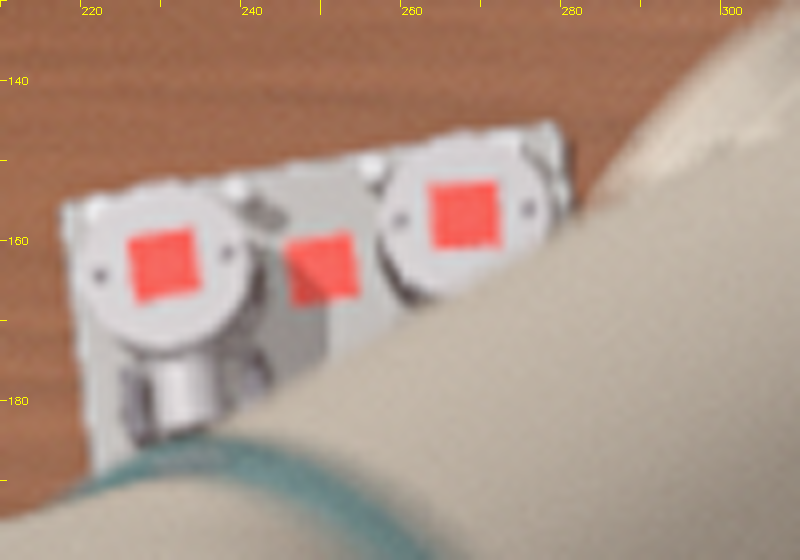

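View pics/t3p.png

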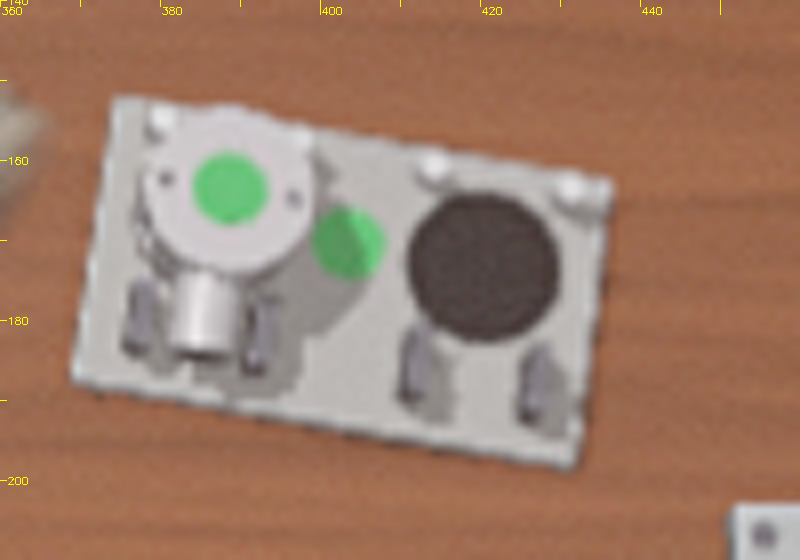

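```bash
python3 -m handwheel '-1 0 -4 -22 -0.005 0 0.004; -1 0 -5 -22 -0.005 0 0.004; -1 0 0 0 0 0 0; -1 25 0 0 0 0 0; -1 25 0 0 0 0 0; -1 20 0 0 0 0 0; -1 0 0 0 0 0 0; -1 0 0 0 0 0 0'
python3 - <<'E'
from h import *
plan((365,380,54),-90,-1,step=20,exact=True)
crop(get_image('scene'),320,80,120,100,6,"pics/l20.png")
E
```

```text
clock: 71.8
eef_pos: [371.9, 365.8, 58.2]
tool_rot: [0.224, 1.558, -1.362]
force: [1.4, -0.2, 1.0]
width: 0.2
t71.80 pos [371.9 365.8  58.2] w0.2 F [ 1.4 -0.2  1. ]
[[ 0.003  1.    -0.015]
 [-0.012 -0.015 -1.   ]
 [-1.     0.003  0.012]]
-1 4.0 -7.2 -14.2 -0.015 0.012 -0.003
q7 -1.58 rem [-6.9 14.2 -4.2]
```

View pics/l20.png

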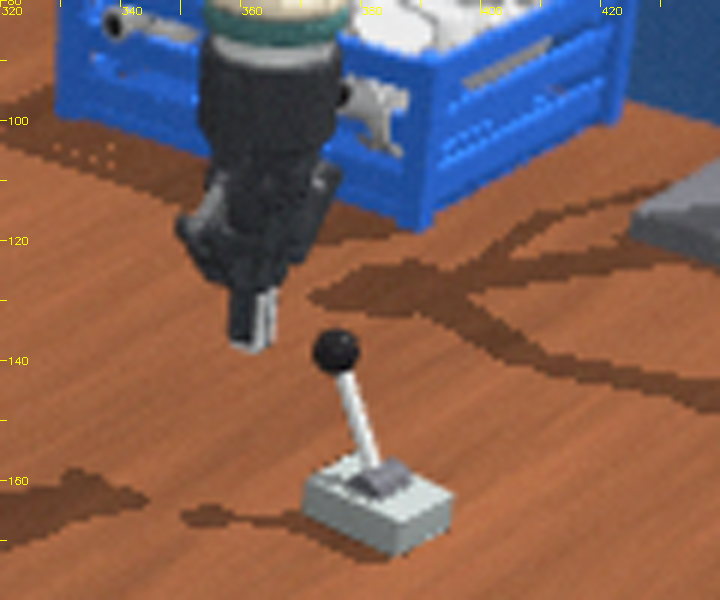

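```bash
python3 -m handwheel '-1 3 0 -14 -0.015 0.012 0; -1 0 0 0 0 0 0; -1 0 0 0 0 0 0; -1 0 12 1 0 0 0; -1 0 12 1 0 0 0; -1 0 12 1 0 0 0; -1 0 12 1 0 0 0; -1 0 0 0 0 0 0; -1 0 0 0 0 0 0'
python3 - <<'E'
from h import *
plan((465,375,54),-90,-1,step=20,exact=True)
crop(get_image('scene'),320,80,120,100,6,"pics/l21.png")
E
```

```text
clock: 72.75
eef_pos: [427.3, 377.1, 58.5]
tool_rot: [2.139, 1.563, 0.568]
force: [-1.4, 1.1, 0.5]
width: -0.2
t72.75 pos [427.3 377.1  58.5] w-0.2 F [-1.4  1.1  0.5]
[[ 0.007  1.     0.   ]
 [ 0.004  0.    -1.   ]
 [-1.     0.007 -0.004]]
-1 2.3 18.9 1.1 0.000 -0.002 -0.003; -1 2.3 18.9 1.1 0.000 -0.002 -0.003
q7 -1.56 rem [37.7 -2.1 -4.5]
```

View pics/l21.png

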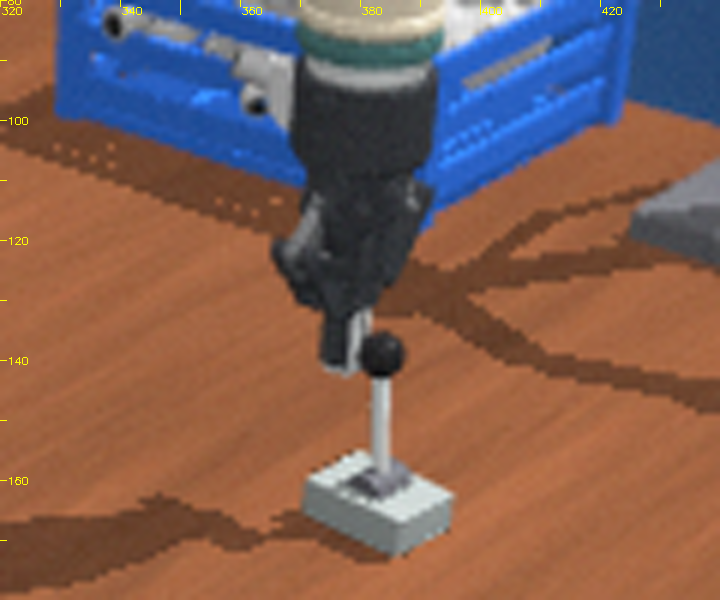

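```bash
python3 -m handwheel '-1 2 10 0.5 0 0 0; -1 1 10 0.5 0 0 0; -1 1 10 0 0 0 0; -1 0 8 0 0 0 0; -1 0 6 0 0 0 0; -1 0 5 0 0 0 0; -1 0 5 0 0 0 0; -1 0 5 0 0 0 0; -1 0 0 0 0 0 0'
python3 - <<'E'
from h import *
st()
crop(get_image('scene'),320,80,120,100,6,"pics/l22.png")
E
```

```text
clock: 73.7
eef_pos: [470.3, 375.6, 51.4]
tool_rot: [-1.613, 1.536, 3.105]
force: [0.1, 0.7, 0.3]
width: 0.2
t73.70 pos [470.3 375.6  51.4] w0.2 F [0.1 0.7 0.3]
[[-0.034  0.999  0.005]
 [ 0.001  0.005 -1.   ]
 [-0.999 -0.034 -0.001]]
```

View pics/l22.png

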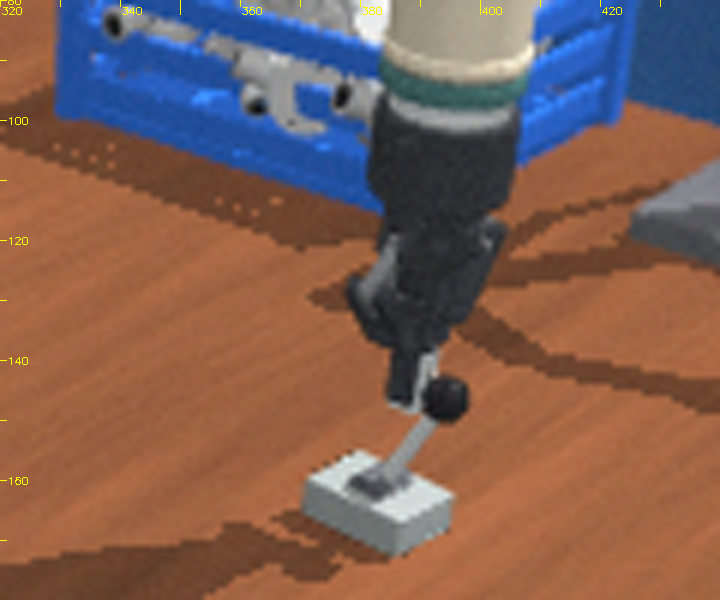

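```bash
python3 -m handwheel '-1 0 5 0 0 0 0.02; -1 0 5 0 0 0 0; -1 0 5 0 0 0 0; -1 0 0 0 0 0 0'
python3 -m handwheel '-1 0 -15 0 0 0 0; -1 0 -20 0 0 0 0; -1 -30 -10 0 0 0 0; -1 -40 0 0 0 0 0; -1 -40 0 0 0 0 0; -1 0 -20 25 0 0 0; -1 0 -20 40 0 0 0; -1 0 0 40 0 0 0; -1 0 0 40 0 0 0; -1 0 0 0 0 0 0'
python3 - <<'E'
from h import *
st()
a=get_image('scene'); b=get_image('top'); cv2.imwrite('pics/fs.png',a); cv2.imwrite('pics/ft.png',b)
crop(a,340,120,100,70,6,"pics/l23.png"); crop(b,150,190,100,70,6,"pics/l24.png")
E
```

```text
clock: 74.15
eef_pos: [470.0, 375.7, 49.7]
tool_rot: [-1.578, 1.527, -3.14]
force: [0.2, 0.6, 0.0]
width: 0.1
clock: 75.15
eef_pos: [402.9, 228.0, 169.2]
tool_rot: [-1.965, 1.559, 2.757]
force: [0.4, 0.5, 0.1]
width: 0.0
t75.15 pos [402.9 228.  169.2] w0.0 F [0.4 0.5 0.1]
[[-0.011  1.     0.01 ]
 [ 0.005  0.01  -1.   ]
 [-1.    -0.011 -0.005]]
```

View pics/l23.png

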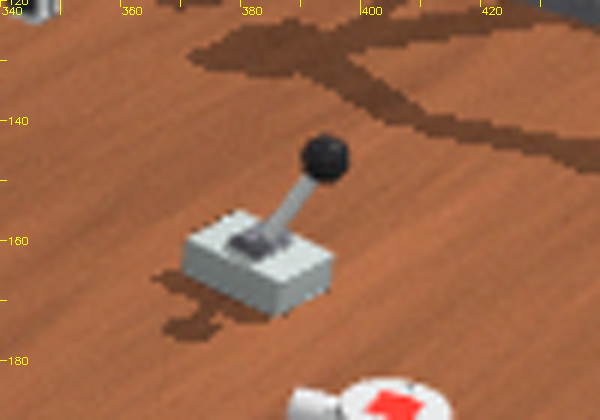

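View pics/l24.png

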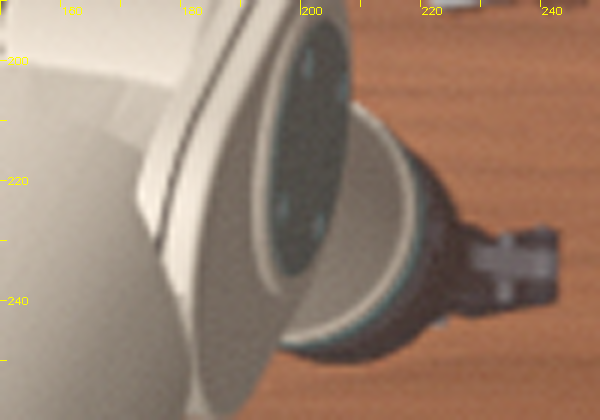

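View pics/ft.png

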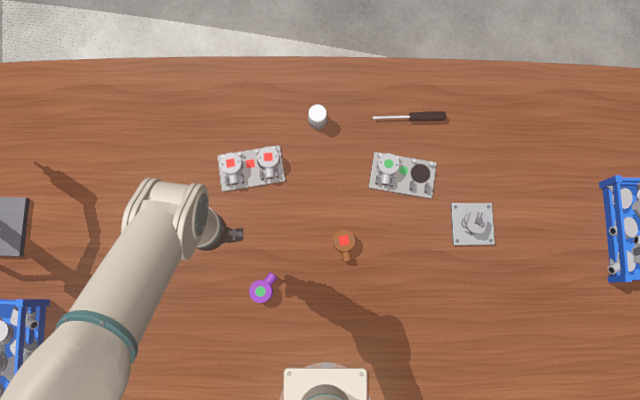

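View pics/fs.png

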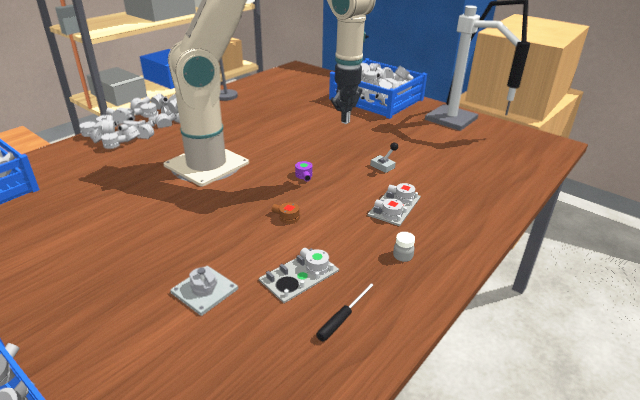

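```bash
python3 - <<'E'
from h import *
off=np.array([417.8,381.2,90.6]); 
for yaw in (-.08,-.1):
  d=np.array([np.cos(yaw),np.sin(yaw),0]); piv=off+80*np.sin(.5)*d; piv[2]=22
  for v in (0,.83,.9,.95,1.0):
    P=piv+80*np.sin(v-.5)*d+[0,0,80*np.cos(v-.5)]; print(yaw,v,np.round(proj('scene',P),1))
a=at('scene',394.2,146.3,92); print(a)
E
```

```text
-0.08 0 [375.8 138. ]
-0.08 0.83 [391.5 142.9]
-0.08 0.9 [392.8 143.9]
-0.08 0.95 [393.6 144.8]
-0.08 1.0 [394.4 145.6]
-0.1 0 [375.8 138. ]
-0.1 0.83 [391.3 143. ]
-0.1 0.9 [392.5 144.1]
-0.1 0.95 [393.3 144.9]
-0.1 1.0 [394.1 145.8]
[495.98884544 370.97515897  92.        ]
```

```bash
python3 - <<'E'
from h import *
crop('pics/ft.png',445,195,60,55,12,'pics/ftz.png'); crop('pics/fs.png',160,250,90,70,8,'pics/fsz.png')
stem=np.array([467.5,-386,0])
for th,z in ((120.5,24),(205,36),(-20,48)):
    d=np.array([np.cos(np.radians(th)),np.sin(np.radians(th)),0]); print(th,np.round(proj('top',stem+30*d+[0,0,z]),1),np.round(proj('scene',stem+[1.9,0,0]+30*d+[0,0,z]),1))
E
```

```text
120.5 [464.8 228.7] [208.3 274. ]
205 [481.  232.8] [191.1 276.5]
-20 [480.6 210.8] [206.8 283.1]
```

View pics/ftz.png

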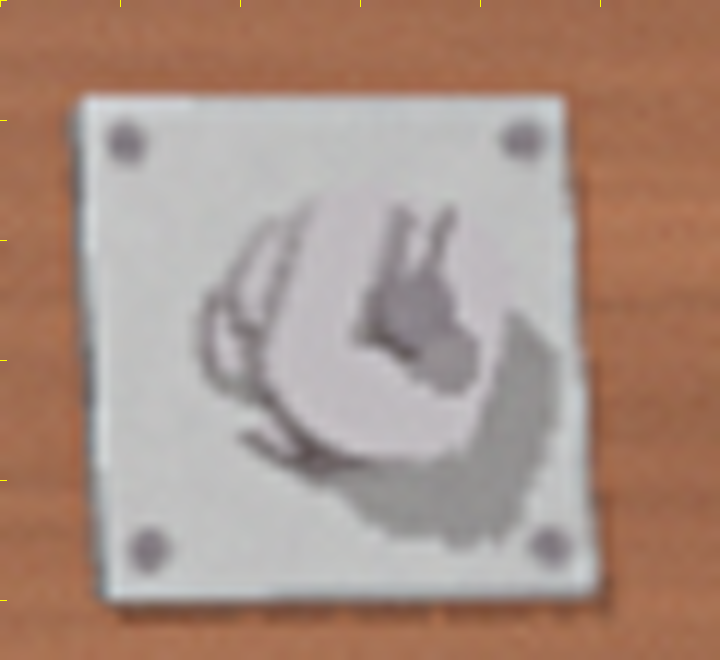

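View pics/fsz.png

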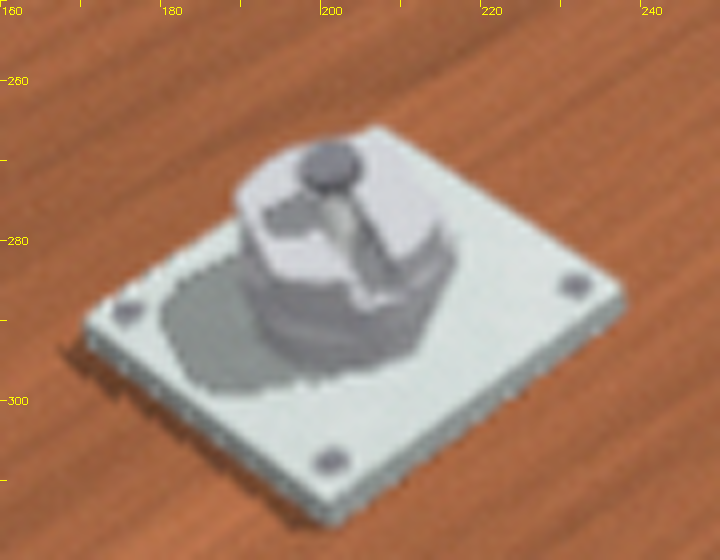

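```bash
python3 -m handwheel '-1 0 0 0 0 0 0; -1 0 0 0 0 0 0; -1 0 0 0 0 0 0'; python3 -c "
from h import *
print(ctrl.finish_job())"
```

```text
clock: 75.55
eef_pos: [404.8, 236.0, 168.7]
tool_rot: [-2.289, 1.56, 2.444]
force: [-0.1, -0.4, -0.7]
width: 0.1
the job is handed in; nothing more can be done
None
```

The job is handed in at about 75.6 s of the 210 s allowed, with every step done; no verdict was reported.

- **Lever off:** I pulled it back first. The images put it at about 0.02 rad.
- **Boxes:** Three boxes were present. Both red-tagged boxes went into the reject nest and the green-tagged box into the pass nest. I left the purple and brown look-alikes, the jar and the screwdriver alone.
- **Spacers:** All three are on the stem below its head, with slots at about 120°, 205° and −20°.
- **Lever on:** I threw it over last. The images put it at about 1.0 rad.

**Last checks:**
- The final pictures show all boxes seated, with spouts between the guides where visible.
- No box was knocked aside.
- The stack lies flat, with its top spacer within about 2 mm of the stem.
- The gripper is clear of everything.

**What disagreed or could not be confirmed:**
- **Fingertip position:** The shut fingertips sit about 26 mm behind the reported TCP, not 8 mm ahead of it. The first two lever pulls missed because of this. I then touched the table to measure the offset and worked from that.
- **Force reading:** It stayed near zero even in contact, so I judged contact by position and pictures.
- **Top camera:** It read about 2 mm short in x compared with the wrist camera.
- **Middle spacer:** Its slot is hidden under the top one in the final pictures. I last saw it just after release, and its flat's direction just before the top spacer went on; both matched.

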